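# Load the breakfast caddy from the spice rack

### The arm

A 6-joint arm with a two-finger parallel gripper is mounted at the origin on the work surface. World frame = base frame: x ahead of the robot, y to its left, z up, the work surface at z = 0. Lengths are in m, angles in rad, forces in N, time in s.
With the tool pointing down it reaches from about 0.35 to 1 m from the base axis. Payload 7.1 kg.
Tool frame: the origin (TCP) lies midway between the tips of the shut fingers; the grasp point (between the pads) lies 19 mm behind it; z points along the fingers, y is the direction in which the jaws open and shut (so a half turn about z gives the same grasp; the last joint's range is limited). The gripper opens to 85 mm and grips with 20 to 120 N. Pads are 22 mm wide; open, the fingers measure 114 mm over their backs; the gripper's body (76 mm by 85 mm) begins 54 mm behind the grasp point. The pads swing forward as they close: fully open they stand 13 mm farther back than shut.
Start: joints at [1.198, 0.423, 1.63, -0, 1.089, -0.019], TCP at [0.217, 0.586, 0.231] pointing down, gripper open.
Joint ranges: [-3, 3], [-0.9, 2.11], [0.09, 2.58], [-1.31, 4.45], [0.11, 2.69], [-2.54, 2.54]. Speed limits (rad/s): [2.39, 2.39, 3.01, 3.14, 3.14, 3.14].

### API

Orientations are given as [roll, pitch, yaw] about the fixed x, y, z axes, in that order (R = Rz(yaw) Ry(pitch) Rx(roll)).
In Python, from plant import sense, optics, manip gives the robot as it stands.
- The arm moves only by the shell command python3 -m jog 'ROWS' [FORCE]. ROWS is JSON, a list of rows, each a list of 3 entries, a list of its own where there are three numbers: the shift along the tool's x, y, z normalised to -1 to 1, where 1 is 100 mm, then the turn, a rotation vector about the tool's x, y, z normalised to -1 to 1, where 1 is 60 degrees, then the gripper's target within -1 to 1 (shut at 1, half-way at 0, fully open at -1). In form: [[[x, y, z], [rx, ry, rz], hand], ...]. A call has 1 to 20 rows; each row is the pose to reach, as a shift and turn from the pose commanded when the call began, along the tool's axes at that moment; what a row does not reach only later rows make up. A row lasts 1/10 s, in which the tool goes at most 50 mm and 8.59 degrees, less where a joint would pass 70% of its speed; a pose out of reach is approached as far as the arm can. A call with a number of a shift or a turn outside -1 to 1 is refused whole. A call with a gripper value outside its range is refused whole. The fingers move at their own pace and stop on an object; FORCE is the grip in N (left out, the last holds). Time passes only in rows, so rows that repeat a pose let the fingers close. It gives the time, the measured TCP pose, the force and the opening at its end, in the units of the state.
- sense(): the state, without advancing time (a new reading comes with each control period).
- optics.get_image(name): name is "scene" or "top"; returns the picture (480x640x3 uint8, red, green, blue); there is no depth.
- optics.calibration(name): a dict with "fov_y" (degrees; the focal length in pixels is half the picture's height over the tangent of half this angle, whatever the lens; pixels are square), "cx", "cy" (the principal point, pixels), "k1" (the pictures are not rectified: a ray, as slopes to the right and down, at radius r is drawn at 1 + k1 r^2 times it, then the intrinsics apply), "T" (4x4, takes a point from camera to world coordinates). Camera axes: x right, y up, looking along -z (the intrinsics and any distortion apply to the point x, -y, -z); pixel columns grow to the right and rows downward; lengths in m; the calibration is good to about 2 mm. A picture is of the moment at which its call begins. calibration takes no time and is no camera call.
- manip.finish_job(): hands the job in, once; it reports no verdict.
The state is a dict: "time": time; "joint_positions": joint angles; "joint_velocities": joint speeds; "joint_torque": joint torques, N m; "tcp_pos": TCP position; "ee_rot": TCP orientation; "contact_force": force on the tool from outside, world axes, zero at the start; "torque": the same for the moment, N m; "gripper_width": finger opening in m.
Only numpy, scipy, OpenCV 4.12 (cv2) and the standard library are available. Lean on these libraries where they do the work, as an engineer would, in place of code of your own. Each camera call takes 0.05 s, during which the arm holds its last target.

### The job

Pack the wooden caddy from the rack: put the three screw-top jars into its three jar cells, one in each (any order), and nest the steel cup from the rack's lower tier fully into the matching cup that stands in the caddy's end cell. Everything must stay upright and be set down rather than dropped, the cup already in the caddy stays standing in its cell, and the round spice tin, cooker weight, scoop and spoon are to be left where they are.

Things in the scene. Friction and masses are not known exactly. Their poses are not given: they have to be found in the camera images.
- rack: Fixed stepped two-tier steel rack. Origin: on the counter below the middle of the top tier's front edge; x from front (robot side) to back, y along the front. Lower tier: surface 40 mm up, x -50 to 270 mm, y +-165 mm. Top tier: 8 mm plate, surface 205 mm up, x 0 to 270 mm; no lip in front, rail 31 mm high at back and sides (x over 60 mm). 10 mm posts at x 60 and 262, y +-159 mm, 235 mm tall.
- caddy: Fixed light-wood caddy, 94 mm (x) by 301 mm (y), open at the top: floor 6 mm thick, walls and dividers 5 mm thick, wall tops 51 mm above the counter. One row of four cells along y, each 84 mm deep in x: the cup cell (84 mm along y) at the -y end, then three jar cells (64 mm along y). Origin: centre of its underside, z up.
- cup_cell (a point): Cup cell: middle of the inner floor (6 mm above the counter) of the wide cell at the -y end (caddy y -103.5 mm); axes as the caddy's. 
- jar_cell1 (a point): Jar cell next to the cup cell: middle of the inner floor (6 mm above the counter) of that cell (caddy y -24.5 mm); axes as the caddy's. 
- jar_cell2 (a point): Second jar cell: middle of the inner floor (6 mm above the counter) of that cell (caddy y 44.5 mm); axes as the caddy's. 
- jar_cell3 (a point): Third jar cell, at the +y end: middle of the inner floor (6 mm above the counter) of that cell (caddy y 113.5 mm); axes as the caddy's. 
- jar_red: Closed screw-top glass jar, clear glass, red lid: body 48 mm across, lid 50 mm across from 64 to 85 mm height (85 mm tall in all), 0.2 kg. Stands upright on the rack's top tier. Origin: centre of its underside, z up along its axis.
- jar_yellow: Closed screw-top glass jar, amber glass, yellow lid: body 48 mm across, lid 50 mm across from 64 to 85 mm height (85 mm tall in all), 0.2 kg. Stands upright on the rack's top tier. Origin: centre of its underside, z up along its axis.
- jar_black: Closed screw-top glass jar, green glass, black lid: body 48 mm across, lid 50 mm across from 64 to 85 mm height (85 mm tall in all), 0.2 kg. Stands upright on the rack's top tier. Origin: centre of its underside, z up along its axis.
- loose_cup: Steel tapered drinking cup, open on top: 84 mm tall, foot 44 mm and rim 62 mm across, wall 2 mm, inner floor 28 mm above the underside; nested fully, one cup sits 28 mm above the other. Origin: centre of its underside, z up. This one stands on the rack's lower tier near the front, half beneath the top tier's front edge: reach it from the front with a tilted tool.
- caddy_cup: Steel tapered drinking cup, open on top: 84 mm tall, foot 44 mm and rim 62 mm across, wall 2 mm, inner floor 28 mm above the underside; nested fully, one cup sits 28 mm above the other. Origin: centre of its underside, z up. This one stands in the caddy's cup cell.
- dabba: Bystander: closed round steel spice tin, 131 mm across, 57 mm tall plus a small knob (66 mm in all), on the top tier behind the jars. Origin: centre of its underside.
- weight: Bystander: steel pressure-cooker weight with black knob, 38 mm across, 44 mm tall, on the lower tier near the front. Origin: centre of its underside.
- scoop: Bystander: blue plastic scoop, 60 x 45 x 26 mm with a 75 mm handle towards its -x, on the lower tier under the top tier. Origin: centre of the scoop's underside.
- spoon: Bystander: wooden spoon 200 mm long lying on the lower tier under the top tier, along its own x. Origin: on its underside.
Not all that is in view belongs to the job. Leave any purple or turquoise look-alike of the jar_black alone.

How it is judged:
By the outcome, as a careful person would: the job done as asked, in the order asked, and still so for the second after the job is handed in, with the robot touching nothing.
It also fails if it takes over 72 s, if anything falls off the work surface, if the arm or the gripper's body presses on something with over 40 N, if the wrist force passes 120 N, or if a joint passes its speed limit or range.

## Working session

There is one attempt and no reset: what is moved stays moved. The work goes in short steps, Python scripts to look and compute and a shell command to move; the robot and the scene stay as the last step left them, time stands still between calls to the robot, and variables do not carry over. Pictures are saved under pics/ and viewed, and the job is handed in when it is done.

```bash
ls; mkdir -p pics
python3 - <<'E'
from plant import sense, optics, manip
import cv2
for n in("scene","top"):
    im=optics.get_image(n); cv2.imwrite(f"pics/{n}0.png",im[:,:,::-1]); c=optics.calibration(n); print(n,c)
print(sense())
E
```

```text
pics
scene {'fov_y': 45.45074926482177, 'cx': 326.9647199478211, 'cy': 241.69368588157676, 'k1': -0.13489187829096494, 'T': array([[ 0.54924085, -0.47926457,  0.68457283,  1.43308425],
       [ 0.8356459 ,  0.30958404, -0.45371097, -0.54117395],
       [ 0.00551477,  0.82125708,  0.57053168,  0.94461471],
       [ 0.        ,  0.        ,  0.        ,  1.        ]])}
top {'fov_y': 42.98759001476144, 'cx': 313.2057835293302, 'cy': 244.07525950752415, 'k1': -0.15494199020839866, 'T': array([[-0.02604036,  0.98687039, -0.15940117,  0.2165568 ],
       [-0.99956016, -0.0279682 , -0.00986246,  0.09319631],
       [-0.01419113,  0.15907424,  0.98716463,  1.64681954],
       [ 0.        ,  0.        ,  0.        ,  1.        ]])}
{'time': 0.1, 'joint_positions': array([ 1.19797949e+00,  4.23776483e-01,  1.63062736e+00, -1.74958174e-05,
        1.08862642e+00, -1.89650225e-02]), 'joint_velocities': array([-0.00117535, -0.00032178, -0.00216267,  0.00037024,  0.0006178 ,
       -0.00162876]), 'joint_torque': array([-9.07917383e-04, -5.58423400e+01, -2.82444692e+01, -2.46570337e-06,
        3.01082393e-03,  4.80888673e-05]), 'tcp_pos': array([0.21634425, 0.58581623, 0.23061049]), 'ee_rot': array([-3.14015501e+00, -1.17759862e-05,  2.78774895e+00]), 'contact_force': array([-0.48286357,  0.57815605,  0.04731034]), 'torque': array([ 0.01276191,  0.00888666, -0.00595762]), 'gripper_width': 0.08539938927319915}
```

View pics/scene0.png

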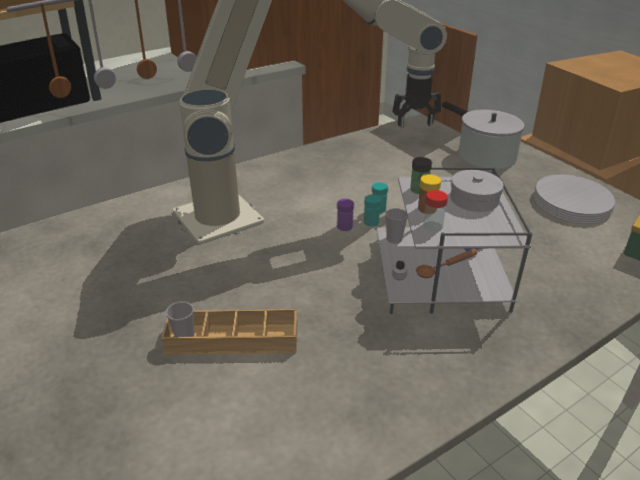

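View pics/top0.png

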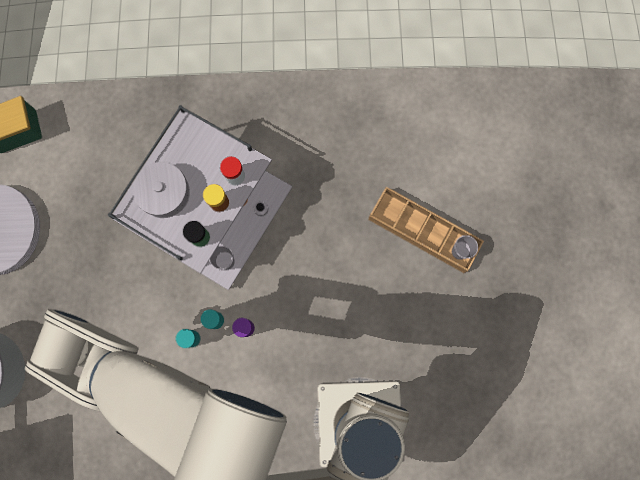

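Scene view: rack at right with red/yellow/black lids at (437,198), (430,183), (421,165); the loose cup is at (396,226), and the caddy with its cup at (181,320). Top view: lids at red (231,167), yellow (214,195), black (194,232), loose cup (224,259), caddy cup (466,246). Purple and turquoise look-alikes stand on the counter at (243,327), (211,318) and (186,338).

```bash
cat > h.py <<'E'
import numpy as np, cv2
from plant import sense, optics, manip
from scipy.spatial.transform import Rotation as Ro
def K(c):
    f=240/np.tan(np.radians(c['fov_y']/2)); return f
def ray(n,uv):
    c=optics.calibration(n); f=K(c)
    d=np.array([(uv[0]-c['cx'])/f,(uv[1]-c['cy'])/f]); u=d.copy()
    for _ in range(30): u=d/(1+c['k1']*(u@u))
    T=np.array(c['T']); return T[:3,3],T[:3,:3]@np.array([u[0],-u[1],-1])
def plane(n,uv,z):
    o,d=ray(n,uv); return o+d*(z-o[2])/d[2]
def proj(n,p):
    c=optics.calibration(n); f=K(c);T=np.array(c['T']); q=T[:3,:3].T@(np.asarray(p,float)-T[:3,3])
    u=np.array([q[0],-q[1]])/-q[2]; u=u*(1+c['k1']*(u@u)); return u*f+[c['cx'],c['cy']]
def two(a,b):
    o1,d1=ray('scene',a);o2,d2=ray('top',b)
    s=np.linalg.lstsq(np.c_[d1,-d2],o2-o1,rcond=None)[0]
    p,q=o1+s[0]*d1,o2+s[1]*d2; return (p+q)/2,np.linalg.norm(p-q)
E
python3 - <<'E'
import cv2
a=cv2.imread('pics/top0.png');b=cv2.imread('pics/scene0.png')
cv2.imwrite('pics/c1.png',cv2.resize(a[90:300,100:310],None,fx=2.8,fy=2.8,interpolation=cv2.INTER_CUBIC))
cv2.imwrite('pics/c2.png',cv2.resize(a[180:280,360:490],None,fx=6,fy=6,interpolation=cv2.INTER_CUBIC))
cv2.imwrite('pics/c3.png',cv2.resize(b[145:320,370:540],None,fx=3.4,fy=3.4,interpolation=cv2.INTER_CUBIC))
cv2.imwrite('pics/c4.png',cv2.resize(b[290:360,155:305],None,fx=5.3,fy=5.3,interpolation=cv2.INTER_CUBIC))
E
```

```text
(no output)
```

View pics/c1.png

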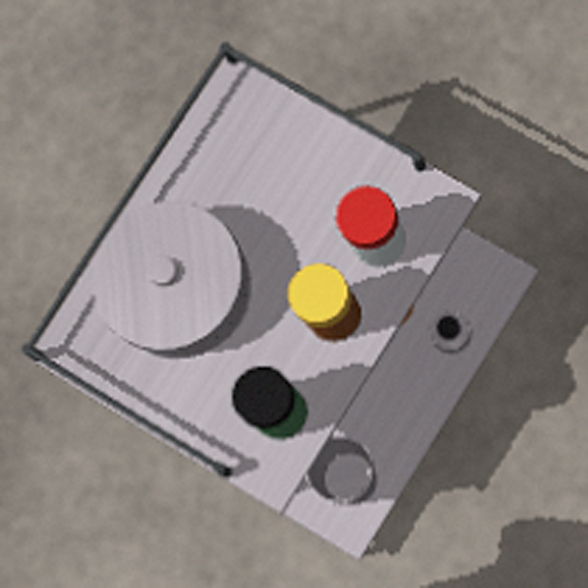

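View pics/c2.png

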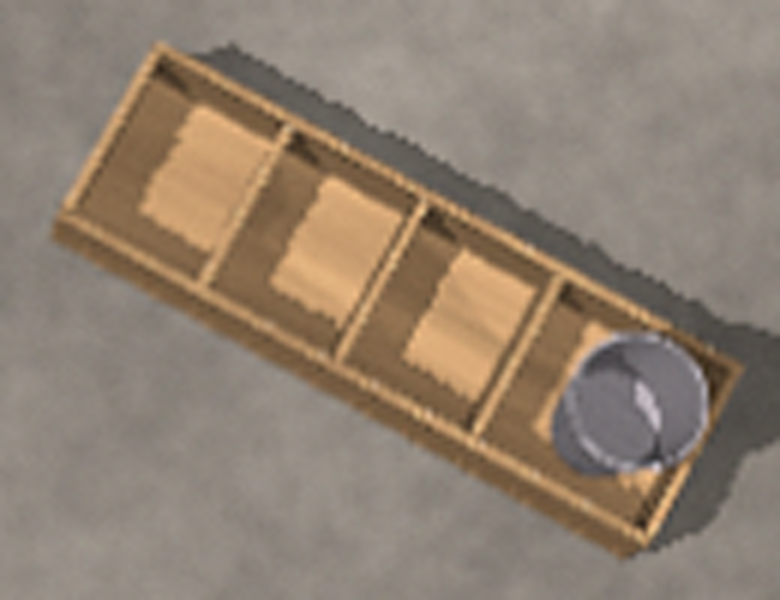

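View pics/c3.png

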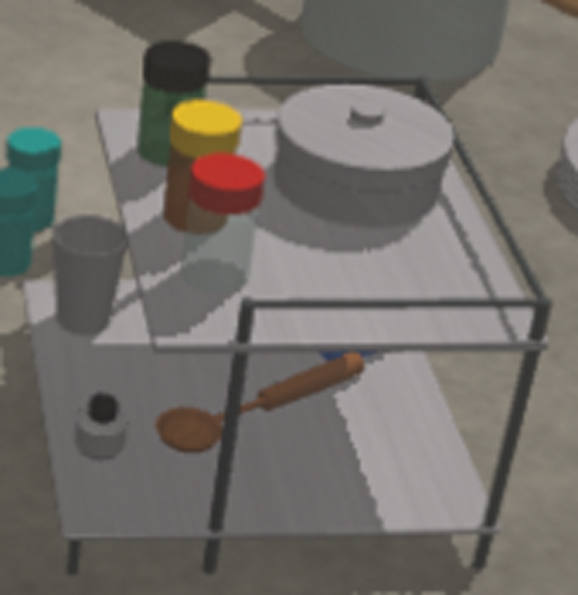

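View pics/c4.png

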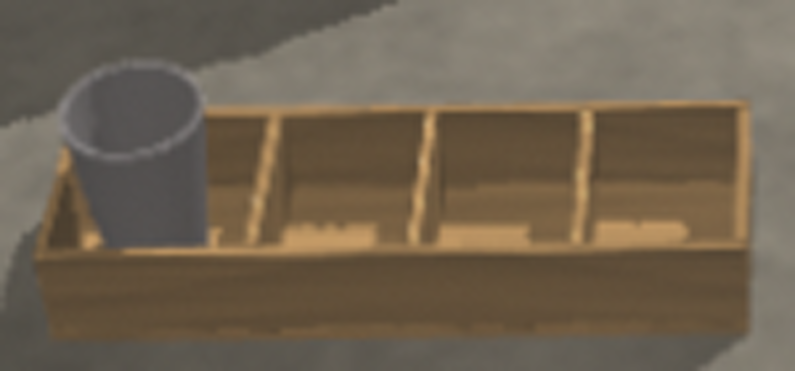

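Run:
```python
from h import *
np.set_printoptions(precision=4,suppress=True)
t=cv2.imread('pics/top0.png');s=cv2.imread('pics/scene0.png')
def cent(im,lo,hi,box):
    h=cv2.cvtColor(im,cv2.COLOR_BGR2HSV); m=cv2.inRange(h,lo,hi); M=np.zeros_like(m);x0,y0,x1,y1=box;M[y0:y1,x0:x1]=m[y0:y1,x0:x1]
    cs=max(cv2.findContours(M,0,2)[0],key=cv2.contourArea); e=cv2.minAreaRect(cs); return np.array(e[0]),e[1]
for n,lo,hi,bt,bs in [('red',(0,150,150),(8,255,255),(210,145,250,190),(420,185,450,208)),('yellow',(20,120,190),(32,255,255),(195,175,235,215),(415,170,445,190)),('black',(0,0,0),(180,255,45),(175,215,206,245),(405,155,432,175))]:
    a,r=cent(t,lo,hi,bt); lo2=lo if n!='red' else (0,150,130); print(n,a,r,'top->',plane('top',a,.290))
    try:
        b,r2=cent(s,(lo[0],lo[1],150 if n!='black' else 0),hi,bs); print('   scene',b,r2,plane('scene',b,.290),two(b,a))
    except Exception as e: print(e)
c1=lambda x,y:(100+(x+.5)/2.8-.5,90+(y+.5)/2.8-.5); c2=lambda x,y:(360+(x+.5)/6-.5,180+(y+.5)/6-.5)
c3=lambda x,y:(370+(x+.5)/3.4-.5,145+(y+.5)/3.4-.5); c4=lambda x,y:(155+(x+.5)/5.3-.5,290+(y+.5)/5.3-.5)
C=[plane('top',c2(*p),.051) for p in[(160,42),(62,212),(640,545),(742,368)]]; C=np.array(C);print('caddy',C,C.mean(0))
for i in range(4):print(np.linalg.norm(C[i]-C[i-1]))
D=[plane('scene',c4(*p),.051) for p in[(748,102),(748,245),(38,258)]];print('caddy scene',np.array(D))
a=C[0]+C[1]-C[2]-C[3];print('yaw',np.degrees(np.arctan2(a[1],a[0]))-90)
a=np.array([plane('top',c1(*p),.205) for p in[(480,197),(283,514)]]);print('rack top front',a,a.mean(0),np.linalg.norm(a[0]-a[1]))
b=np.array([plane('top',c1(*p),.04) for p in[(537,269),(362,558)]]);print('rack low',b,np.linalg.norm(b[0]-b[1]))
d=a[1]-a[0];print('yaw rack',np.degrees(np.arctan2(d[1],d[0]))-90)
d=b[1]-b[0];print('yaw rack',np.degrees(np.arctan2(d[1],d[0]))-90)
print('loose rim top',plane('top',c1(340,470),.124),'scene',plane('scene',c3(90,238),.124))
print('caddycup rim top',plane('top',c2(637,402),.09),'scene',plane('scene',c4(133,108),.09))
print('caddycup foot-floor',plane('top',c2(615,412),.034))
```

```text
red [230.5 166.5] (19.0, 19.0) top-> [0.6233 0.2938 0.29  ]
   scene [437. 195.] (10.0, 20.0) [0.6277 0.2938 0.29  ] (array([0.6248, 0.2952, 0.2878]), np.float64(0.002531578216480635))
yellow [213. 194.] (20.0, 20.0) top-> [0.559  0.3344 0.29  ]
   scene [430.5 179. ] (10.0, 19.0) [0.5621 0.3328 0.29  ] (array([0.5596, 0.335 , 0.2882]), np.float64(0.0005256042836227176))
black [194.  231.5] (21.92030906677246, 19.091880798339844) top-> [0.4724 0.3781 0.29  ]
   scene [420.5981 167.1434] (16.83168601989746, 7.310111999511719) [0.5024 0.3535 0.29  ] (array([0.4753, 0.3811, 0.2708]), np.float64(0.0023789113710899925))
caddy [[ 0.6258 -0.092   0.051 ]
 [ 0.5489 -0.0445  0.051 ]
 [ 0.392  -0.2947  0.051 ]
 [ 0.4699 -0.3462  0.051 ]] [ 0.5091 -0.1944  0.051 ]
0.2981287083502793
0.09034758957163093
0.2953073440420746
0.0933461426422118
caddy scene [[ 0.5515 -0.0434  0.051 ]
 [ 0.6289 -0.0896  0.051 ]
 [ 0.476  -0.3456  0.051 ]]
yaw -31.801127323013965
rack top front [[0.6619 0.2058 0.205 ]
 [0.3862 0.379  0.205 ]] [0.524  0.2924 0.205 ] 0.32561673368354666
rack low [[0.6382 0.1642 0.04  ]
 [0.3617 0.336  0.04  ]] 0.3255656589282149
yaw rack 57.85626953051505
yaw rack 58.148986617101315
loose rim top [0.4345 0.3429 0.124 ] scene [0.4428 0.3388 0.124 ]
caddycup rim top [ 0.4501 -0.2879  0.09  ] scene [ 0.4528 -0.2874  0.09  ]
caddycup foot-floor [ 0.4542 -0.2913  0.034 ]
```

Run:
```python
from h import *
np.set_printoptions(precision=4,suppress=True)
c1=lambda x,y:(100+(x+.5)/2.8-.5,90+(y+.5)/2.8-.5)
c3=lambda x,y:(370+(x+.5)/3.4-.5,145+(y+.5)/3.4-.5)
O=np.array([.5255,.292]);ex=np.array([np.cos(np.radians(58)),np.sin(np.radians(58))]);ey=np.array([-ex[1],ex[0]])
def rk(p): d=np.array(p[:2])-O; return np.array([d@ex,d@ey])
for n,p in dict(red_t=plane('top',c1(366,215),.29),red_s=plane('scene',c3(227,177),.29),yel_t=plane('top',c1(318,294),.29),yel_s=plane('scene',c3(207,119),.29),blk_t=plane('top',c1(263,396),.29),blk_s=plane('scene',c3(177,62),.29),blk_base=plane('top',c1(281,414),.205),dab_t=plane('top',c1(170,278),.262),knob=plane('top',c1(170,271),.271),dab_s=plane('scene',c3(364,128),.262),weight=plane('top',c1(448,327),.084),
 frontR_s=plane('scene',c3(155,349),.205),frontL_s=plane('scene',c3(97,108),.205),post=plane('top',c1(420,165),.235)).items(): print(n,p,'rack',rk(p))
```

```text
red_t [0.6234 0.2941 0.29  ] rack [ 0.0536 -0.0819]
red_s [0.6328 0.2874 0.29  ] rack [ 0.0529 -0.0935]
yel_t [0.5573 0.3339 0.29  ] rack [ 0.0524 -0.0048]
yel_s [0.5646 0.3307 0.29  ] rack [ 0.0535 -0.0126]
blk_t [0.4734 0.379  0.29  ] rack [0.0461 0.0903]
blk_s [0.4862 0.3714 0.29  ] rack [0.0465 0.0754]
blk_base [0.4732 0.381  0.205 ] rack [0.0477 0.0915]
dab_t [0.5828 0.4659 0.262 ] rack [0.1778 0.0436]
knob [0.5865 0.4636 0.271 ] rack [0.1778 0.0392]
dab_s [0.5997 0.4579 0.262 ] rack [0.18  0.025]
weight [0.5731 0.247  0.084 ] rack [-0.0129 -0.0642]
frontR_s [0.6714 0.2011 0.205 ] rack [ 0.0002 -0.1719]
frontL_s [0.3905 0.381  0.205 ] rack [0.0039 0.1616]
post [0.6833 0.2552 0.235 ] rack [ 0.0524 -0.1533]
```

Run:
```python
from h import *
b=cv2.imread('pics/scene0.png')[145:320,370:540];b=cv2.resize(b,None,fx=3.4,fy=3.4,interpolation=cv2.INTER_CUBIC)
a=cv2.imread('pics/top0.png')[90:300,100:310];a=cv2.resize(a,None,fx=2.8,fy=2.8,interpolation=cv2.INTER_CUBIC)
for x,y in((.6233,.2938),(.559,.3344),(.4734,.379)):
  for z in(.205,.29):
    p=(np.array(proj('scene',(x,y,z)))-[370,145]+.5)*3.4-.5; cv2.drawMarker(b,tuple(int(v) for v in p),(255,0,255),0,8)
    for t in np.arange(0,6.28,.2):
        r=.025 if z>.25 else .024
        q=(proj('scene',(x+r*np.cos(t),y+r*np.sin(t),z))-[370,145]+.5)*3.4-.5; cv2.circle(b,tuple(int(v) for v in q),1,(255,255,0),-1)
        q=(proj('top',(x+r*np.cos(t),y+r*np.sin(t),z))-[100,90]+.5)*2.8-.5; cv2.circle(a,tuple(int(v) for v in q),1,(255,255,0),-1)
cv2.imwrite('pics/d1.png',b[:300,:400]);cv2.imwrite('pics/d2.png',a[150:480,200:520])
```

```text
(no output)
```

View pics/d1.png

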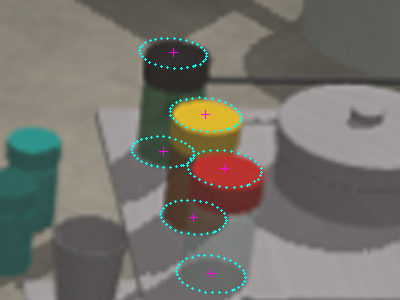

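View pics/d2.png

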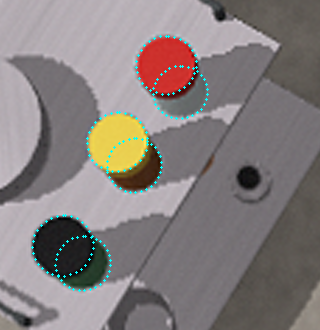

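```bash
cat >> h.py <<'E'
np.set_printoptions(precision=4,suppress=True)
def Rt(yaw,tilt=0):
    # tool down; jaw az = yaw-90; tilt (deg) leans pointing direction forward along azimuth of yaw (tool x)
    return Ro.from_euler('z',yaw,degrees=True)*Ro.from_euler('x',180,degrees=True)*Ro.from_euler('y',tilt,degrees=True)
def to(x,y,z,yaw,tilt=0,frac=1.):
    s=sense(); R=Ro.from_euler('xyz',s['ee_rot']); p=np.array(s['tcp_pos'])
    d=R.inv().apply((np.array([x,y,z])-p)*frac)/.1
    r=(R.inv()*Rt(yaw,tilt)).as_rotvec(); r=r*frac/np.radians(60)
    print('t',round(s['time'],2),'at',p,'rpy',np.degrees(s['ee_rot']),'w',round(s['gripper_width'],4),'F',s['contact_force'].round(1))
    print('shift',d.round(3),'turn',r.round(3),'rows>=',round(max(np.linalg.norm(d)*2,np.linalg.norm(r)*60/8.59),1))
    open('log.txt','a').write(repr([list(map(float,s['joint_positions'])),list(map(float,p)),list(map(float,s['ee_rot']))])+'\n')
E
python3 - <<'E'
from h import *
print(Rt(58,45).apply([0,0,1]),Rt(58,45).apply([0,1,0]))
to(.4765,.379,.38,58)
to(.4765,.379,.38,58,0,.5)
E
```

```text
[ 0.3747  0.5997 -0.7071] [ 0.848  -0.5299  0.    ]
t 0.1 at [0.2163 0.5858 0.2306] rpy [-179.9176   -0.0007  159.7262] w 0.0854 F [-0.5  0.6  0. ]
shift [-3.157 -1.041 -1.492] turn [-0.001  0.001  1.695] rows>= 11.8
t 0.1 at [0.2163 0.5858 0.2306] rpy [-179.9176   -0.0007  159.7262] w 0.0854 F [-0.5  0.6  0. ]
shift [-1.578 -0.52  -0.746] turn [-0.001  0.001  0.848] rows>= 5.9
```

```bash
python3 -m jog '[[[0,0,-1],[0,0,0],-1],[[0,0,-1],[0,0,0.2],-1],[[-1,-0.4,-1],[0,0,1],-1],[[-1,-0.4,-1],[0,0,1],-1],[[-1,-0.4,-1],[0,0,1],-1],[[-1,-0.4,-1],[0,0,1],-1],[[-1,-0.4,-1],[0,0,1],-1],[[-1,-0.4,-1],[0,0,1],-1],[[-1,-0.4,-1],[0,0,1],-1]]' 30
python3 -c "
from h import *
to(.4765,.379,.36,58)"
```

```text
time: 1.0
tcp_pos: [0.2964, 0.5138, 0.3309]
ee_rot: [-3.141, 0.001, 1.739]
contact_force: [-0.3, -0.5, -0.2]
gripper_width: 0.0856
t 1.0 at [0.2964 0.5138 0.3309] rpy [-179.9698    0.0377   99.6448] w 0.0856 F [-0.3 -0.5 -0.2]
shift [-1.631  1.549 -0.29 ] turn [-0.     0.001  0.694] rows>= 4.8
```

```bash
python3 -m jog '[[[-1,0.9,-0.3],[0,0,0.69],-1],[[-1,0.9,-0.3],[0,0,0.69],-1],[[-1,0.9,-0.3],[0,0,0.69],-1],[[-1,0.9,-0.3],[0,0,0.69],-1],[[-1,0.9,-0.3],[0,0,0.69],-1],[[-1,0.9,-0.3],[0,0,0.69],-1]]'
python3 -c "
from h import *
to(.4765,.379,.34,58)"
```

```text
time: 1.6
tcp_pos: [0.4023, 0.4304, 0.3611]
ee_rot: [-3.141, 0.0, 1.02]
contact_force: [-0.1, 0.3, -1.1]
gripper_width: 0.0858
t 1.6 at [0.4023 0.4304 0.3611] rpy [-179.9941    0.0238   58.4411] w 0.0858 F [-0.1  0.3 -1.1]
shift [-0.049  0.902  0.211] turn [-0.     0.     0.007] rows>= 1.9
```

```bash
python3 -m jog '[[[-0.05,0.9,0.2],[0,0,0],-1],[[-0.05,0.9,0.2],[0,0,0],-1],[[-0.05,0.9,0.2],[0,0,0],-1],[[-0.05,0.9,0.2],[0,0,0],-1]]'
python3 - <<'E'
from h import *
to(.4765,.379,.257,58)
for n in('top','scene'): cv2.imwrite(f'pics/{n}1.png',cv2.resize(optics.get_image(n)[90:300,100 if n=='top' else 340:310 if n=='top' else 550,::-1],None,fx=2.8,fy=2.8))
E
```

```text
time: 2.0
tcp_pos: [0.4762, 0.3788, 0.3407]
ee_rot: [-3.141, 0.001, 1.021]
contact_force: [-0.4, 0.6, 0.4]
gripper_width: 0.086
t 2.0 at [0.4762 0.3788 0.3407] rpy [-179.9578    0.0623   58.5161] w 0.086 F [-0.4  0.6  0.4]
shift [0.004 0.002 0.837] turn [-0.001  0.001  0.009] rows>= 1.7
```

View pics/scene1.png

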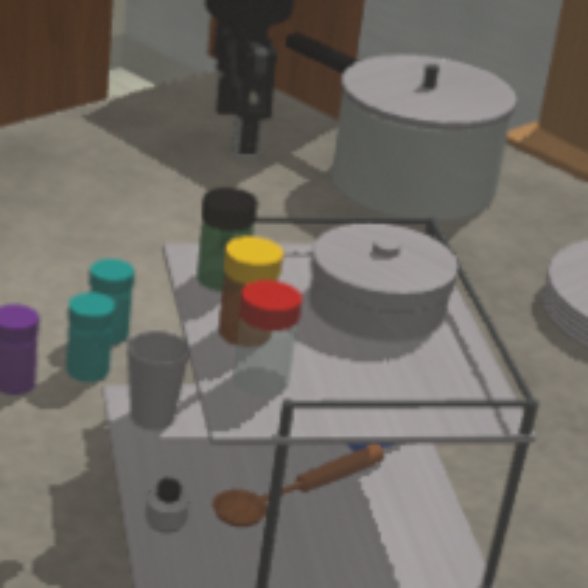

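View pics/top1.png

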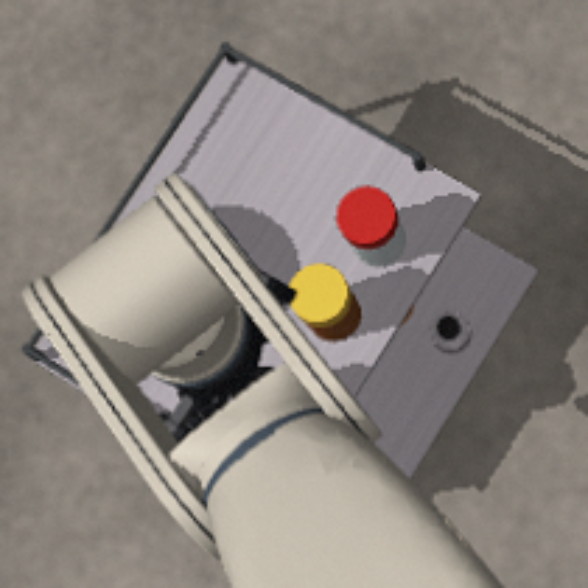

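```bash
python3 -m jog '[[[0,0,0.4],[0,0,0],-1],[[0,0,0.6],[0,0,0],-1],[[0,0,0.84],[0,0,0],-1],[[0,0,0.84],[0,0,0],-1],[[0,0,0.84],[0,0,0],1],[[0,0,0.84],[0,0,0],1],[[0,0,0.84],[0,0,0],1],[[0,0,0.84],[0,0,0],1],[[0,0,0.84],[0,0,0],1],[[0,0,0.84],[0,0,0],1],[[0,0,0.84],[0,0,0],1],[[0,0,0.84],[0,0,0],1]]' 40
python3 -m jog '[[[0,0,-0.2],[0,0,0],1],[[0,0,-0.6],[0,0,0],1],[[0,0,-1],[0,0,0],1],[[0,0,-1],[0,0,0],1],[[0,0,-1],[0,0,0],1]]'
python3 - <<'E'
from h import *
to(.498,-.215,.36,58)
cv2.imwrite('pics/scene2.png',cv2.resize(optics.get_image('scene')[60:270,340:550,::-1],None,fx=2.8,fy=2.8))
E
```

```text
time: 3.3
tcp_pos: [0.4766, 0.3801, 0.2593]
ee_rot: [3.141, -0.003, 1.018]
contact_force: [-1.6, 1.2, 6.1]
gripper_width: 0.0485
time: 3.8
tcp_pos: [0.4762, 0.3793, 0.3584]
ee_rot: [3.141, -0.002, 1.018]
contact_force: [0.1, -0.0, -2.9]
gripper_width: 0.0487
t 3.8 at [0.4762 0.3793 0.3584] rpy [179.9506  -0.1154  58.33  ] w 0.0487 F [ 0.1 -0.  -2.9]
shift [-4.944  3.305 -0.023] turn [ 0.001 -0.002  0.005] rows>= 11.9
```

View pics/scene2.png

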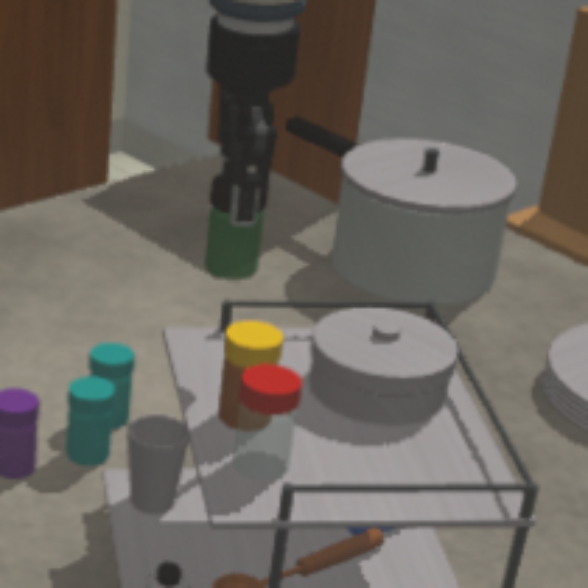

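```bash
J='python3 -m jog'
python3 -m jog '[[[-0.4,0.27,0],[0,0,0],1],[[-0.8,0.54,0],[0,0,0],1],[[-1,0.67,0],[0,0,0],1]]'
python3 -m jog '[[[-0.4,0.27,0],[0,0,0],1],[[-0.8,0.54,0],[0,0,0],1],[[-1,0.67,0],[0,0,0],1]]'
python3 -m jog '[[[-0.4,0.27,0.2],[0,0,0],1],[[-0.8,0.54,0.5],[0,0,0],1],[[-1,0.67,0.6],[0,0,0],1]]'
python3 -m jog '[[[-0.4,0.27,0.2],[0,0,0],1],[[-0.8,0.54,0.5],[0,0,0],1],[[-1,0.67,0.6],[0,0,0],1]]'
python3 - <<'E'
from h import *
to(.498,-.215,.15,58)
E
```

```text
time: 4.15
tcp_pos: [0.4792, 0.2557, 0.355]
ee_rot: [-3.14, 0.005, 1.017]
contact_force: [0.6, 0.6, -1.8]
gripper_width: 0.0488
time: 4.45
tcp_pos: [0.4837, 0.1354, 0.3553]
ee_rot: [-3.139, 0.004, 1.016]
contact_force: [0.9, 0.4, -2.7]
gripper_width: 0.049
time: 4.75
tcp_pos: [0.4873, 0.0162, 0.294]
ee_rot: [-3.137, 0.003, 1.017]
contact_force: [0.1, -0.4, -1.6]
gripper_width: 0.0485
time: 5.05
tcp_pos: [0.4917, -0.1037, 0.2339]
ee_rot: [-3.137, 0.002, 1.017]
contact_force: [0.2, -0.2, -1.8]
gripper_width: 0.0488
t 5.05 at [ 0.4917 -0.1037  0.2339] rpy [-179.7216    0.1143   58.2791] w 0.0488 F [ 0.2 -0.2 -1.8]
shift [-0.912  0.643  0.838] turn [-0.005  0.002  0.005] rows>= 2.8
```

```bash
python3 -m jog '[[[-0.4,0.27,0.2],[0,0,0],1],[[-0.8,0.54,0.5],[0,0,0],1],[[-0.91,0.64,0.8],[0,0,0],1],[[-0.91,0.64,0.84],[0,0,0],1],[[-0.91,0.64,0.84],[0,0,0],1],[[-0.91,0.64,0.84],[0,0,0],1]]'
python3 - <<'E'
from h import *
to(.498,-.215,.065,58)
cv2.imwrite('pics/top3.png',cv2.resize(optics.get_image('top')[140:290,350:500,::-1],None,fx=3.5,fy=3.5))
cv2.imwrite('pics/scene3.png',cv2.resize(optics.get_image('scene')[220:370,130:320,::-1],None,fx=3.5,fy=3.5))
E
```

```text
time: 5.65
tcp_pos: [0.5006, -0.2121, 0.1534]
ee_rot: [-3.141, -0.0, 1.019]
contact_force: [0.4, 0.3, -1.5]
gripper_width: 0.0489
t 5.65 at [ 0.5006 -0.2121  0.1534] rpy [-179.9544   -0.006    58.3579] w 0.0489 F [ 0.4  0.3 -1.5]
shift [-0.038 -0.006  0.884] turn [-0.001 -0.     0.006] rows>= 1.8
```

View pics/top3.png

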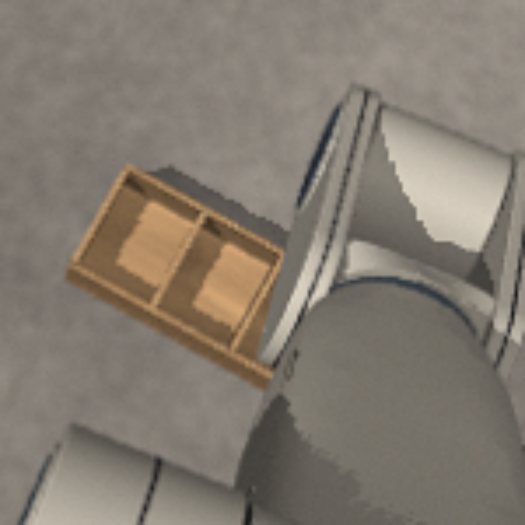

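View pics/scene3.png

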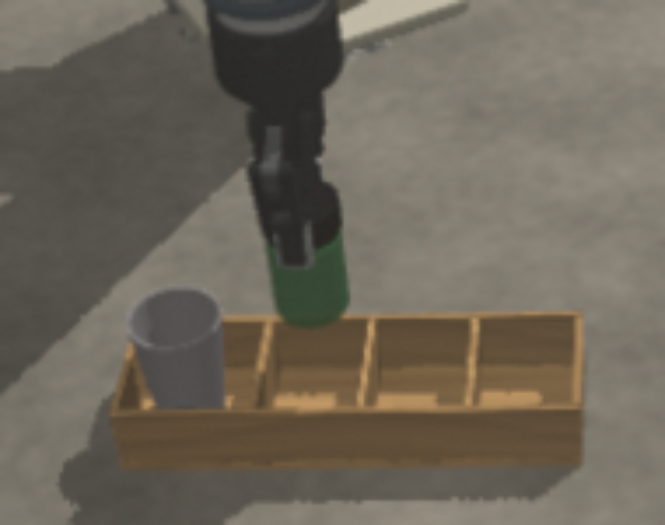

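```bash
python3 -m jog '[[[-0.04,0,0.2],[0,0,0],1],[[-0.04,0,0.4],[0,0,0],1],[[-0.04,0,0.6],[0,0,0],1],[[-0.04,0,0.75],[0,0,0],1],[[-0.04,0,0.85],[0,0,0],1],[[-0.04,0,0.88],[0,0,0],1],[[-0.04,0,0.88],[0,0,0],1]]'
python3 - <<'E'
from h import *
to(.498,-.215,.06,58)
cv2.imwrite('pics/scene4.png',cv2.resize(optics.get_image('scene')[220:370,130:320,::-1],None,fx=3.5,fy=3.5))
E
```

```text
time: 6.45
tcp_pos: [0.4989, -0.2162, 0.0654]
ee_rot: [3.142, 0.0, 1.018]
contact_force: [-0.7, 0.3, -1.1]
gripper_width: 0.0488
t 6.45 at [ 0.4989 -0.2162  0.0654] rpy [179.9965   0.0005  58.351 ] w 0.0488 F [-0.7  0.3 -1.1]
shift [ 0.006 -0.014  0.054] turn [0.    0.    0.006] rows>= 0.1
```

View pics/scene4.png

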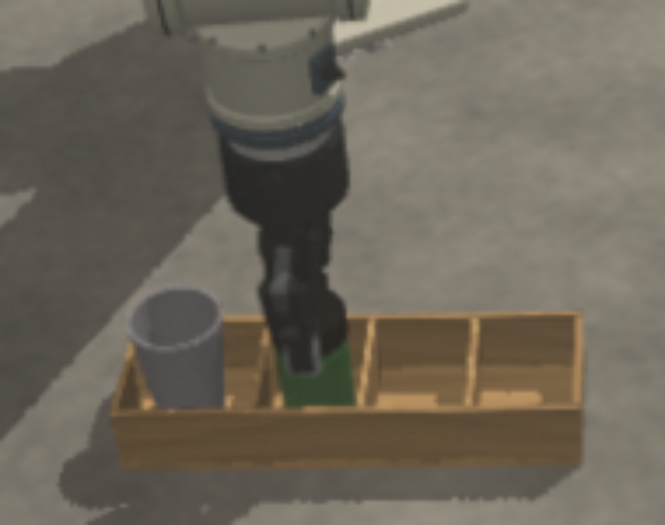

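Jar is inside cell 1, clear of the dividers. Lower gently to contact.

```bash
python3 -m jog '[[[0,0,0.02],[0,0,0],1],[[0,0,0.04],[0,0,0],1],[[0,0,0.05],[0,0,0],1],[[0,0,0.06],[0,0,0],1],[[0,0,0.06],[0,0,0],1]]'
```

```text
time: 7.0
tcp_pos: [0.4988, -0.2165, 0.0603]
ee_rot: [3.141, -0.0, 1.018]
contact_force: [-3.4, 2.2, 9.6]
gripper_width: 0.0489
```

```bash
python3 -m jog '[[[0,0,0],[0,0,0],0.1],[[0,0,0],[0,0,0],-0.4],[[0,0,0],[0,0,0],-0.4],[[0,0,0],[0,0,0],-0.4],[[0,0,0],[0,0,0],-0.4],[[0,0,-0.3],[0,0,0],-0.5],[[0,0,-0.7],[0,0,0],-1],[[0,0,-1],[0,0,0],-1],[[0,0,-1],[0,0,0],-1]]'
python3 -c "
from h import *
to(.625,.294,.35,103)
cv2.imwrite('pics/scene5.png',cv2.resize(optics.get_image('scene')[220:370,130:320,::-1],None,fx=3.5,fy=3.5))"
```

```text
time: 7.9
tcp_pos: [0.5013, -0.2175, 0.1634]
ee_rot: [3.134, -0.001, 1.018]
contact_force: [-0.2, -0.6, 0.8]
gripper_width: 0.0854
t 7.9 at [ 0.5013 -0.2175  0.1634] rpy [179.5624  -0.0539  58.3308] w 0.0854 F [-0.2 -0.6  0.8]
shift [ 5.005 -1.618 -1.874] turn [ 0.007  0.002 -0.744] rows>= 11.2
```

View pics/scene5.png

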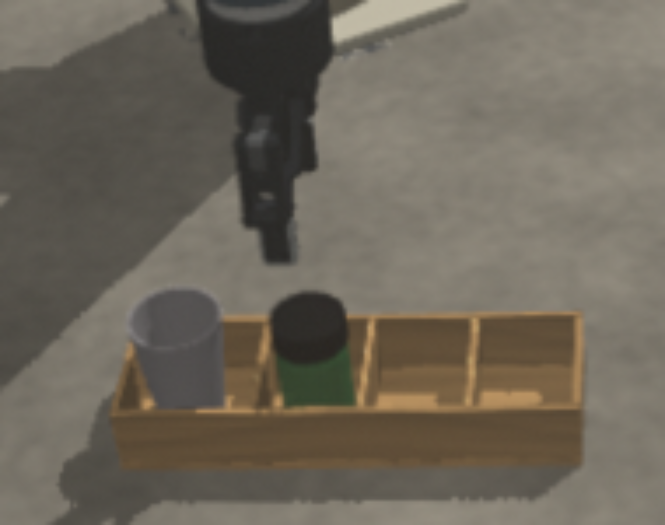

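```bash
python3 -m jog '[[[0.4,-0.13,-0.4],[0,0,0],-1],[[0.8,-0.25,-0.8],[0,0,0],-1],[[1,-0.32,-1],[0,0,0],-1]]'
python3 -m jog '[[[0.4,-0.13,-0.4],[0,0,0],-1],[[0.8,-0.25,-0.8],[0,0,0],-1],[[1,-0.32,-0.9],[0,0,0],-1]]'
python3 -m jog '[[[0.4,-0.13,0],[0,0,0],-1],[[0.8,-0.25,0],[0,0,0],-1],[[1,-0.32,0],[0,0,0],-1]]'
python3 -m jog '[[[0.4,-0.13,0],[0,0,0],-1],[[0.8,-0.25,0],[0,0,0],-1],[[1,-0.32,0],[0,0,0],-1]]'
python3 -c "
from h import *
to(.6255,.2937,.35,103)"
```

```text
time: 8.25
tcp_pos: [0.5235, -0.1132, 0.2592]
ee_rot: [-3.139, 0.001, 1.017]
contact_force: [0.8, 0.2, 0.5]
gripper_width: 0.0854
time: 8.55
tcp_pos: [0.5499, -0.0109, 0.3507]
ee_rot: [3.141, -0.001, 1.018]
contact_force: [0.8, -0.4, 0.4]
gripper_width: 0.0855
time: 8.85
tcp_pos: [0.5746, 0.0922, 0.3477]
ee_rot: [-3.14, 0.001, 1.02]
contact_force: [-0.5, -0.1, -0.4]
gripper_width: 0.085
time: 9.15
tcp_pos: [0.5998, 0.194, 0.3472]
ee_rot: [-3.14, 0.001, 1.02]
contact_force: [0.1, -0.7, 0.0]
gripper_width: 0.0852
t 9.15 at [0.5998 0.194  0.3472] rpy [-179.8887    0.0808   58.4346] w 0.0852 F [ 0.1 -0.7  0. ]
shift [ 0.984 -0.303 -0.028] turn [-0.002  0.001 -0.743] rows>= 5.2
```

```bash
python3 -m jog '[[[0.4,-0.13,0],[0,0,-0.1],-1],[[0.8,-0.25,0],[0,0,-0.3],-1],[[0.98,-0.3,0],[0,0,-0.5],-1],[[0.98,-0.3,0],[0,0,-0.74],-1],[[0.98,-0.3,0],[0,0,-0.74],-1],[[0.98,-0.3,0],[0,0,-0.74],-1],[[0.98,-0.3,0],[0,0,-0.74],-1]]'
python3 - <<'E'
from h import *
to(.6255,.2937,.257,103)
cv2.imwrite('pics/scene6.png',cv2.resize(optics.get_image('scene')[90:300,340:550,::-1],None,fx=2.8,fy=2.8))
E
```

```text
time: 9.85
tcp_pos: [0.6254, 0.2899, 0.3477]
ee_rot: [-3.139, 0.001, 1.793]
contact_force: [1.0, -0.4, 0.1]
gripper_width: 0.0856
t 9.85 at [0.6254 0.2899 0.3477] rpy [-179.8666    0.0404  102.7491] w 0.0856 F [ 1.  -0.4  0.1]
shift [0.037 0.011 0.907] turn [-0.002  0.001 -0.004] rows>= 1.8
```

View pics/scene6.png

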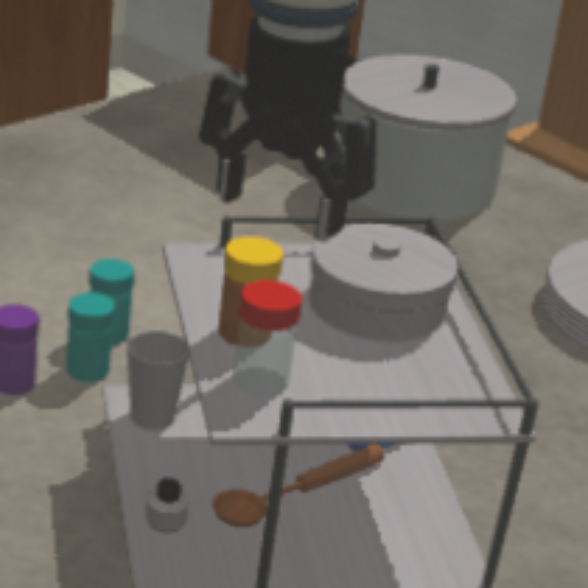

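```bash
python3 -m jog '[[[0.02,0.01,0.4],[0,0,0],-1],[[0.03,0.01,0.7],[0,0,0],-1],[[0.03,0.01,0.9],[0,0,0],-1],[[0.03,0.01,0.9],[0,0,0],-1],[[0.03,0.01,0.9],[0,0,0],1],[[0.03,0.01,0.9],[0,0,0],1],[[0.03,0.01,0.9],[0,0,0],1],[[0.03,0.01,0.9],[0,0,0],1],[[0.03,0.01,0.9],[0,0,0],1],[[0.03,0.01,0.9],[0,0,0],1],[[0.03,0.01,0.9],[0,0,0],1],[[0.03,0.01,0.9],[0,0,0],1]]' 40
python3 -m jog '[[[0,0,-0.2],[0,0,0],1],[[0,0,-0.6],[0,0,0],1],[[0,0,-1],[0,0,0],1],[[0,0,-1],[0,0,0],1],[[0,0,-1],[0,0,0],1]]'
python3 - <<'E'
from h import *
to(.534,-.157,.36,58)
to(.534,-.157,.36,103)
cv2.imwrite('pics/scene7.png',cv2.resize(optics.get_image('scene')[60:270,340:550,::-1],None,fx=2.8,fy=2.8))
E
```

```text
time: 11.1
tcp_pos: [0.6268, 0.2939, 0.2614]
ee_rot: [3.138, -0.001, 1.793]
contact_force: [-1.0, -0.8, 6.8]
gripper_width: 0.0493
time: 11.6
tcp_pos: [0.6262, 0.2936, 0.3604]
ee_rot: [3.14, -0.0, 1.793]
contact_force: [0.4, 0.7, -2.9]
gripper_width: 0.0488
t 11.6 at [0.6262 0.2936 0.3604] rpy [179.8844  -0.0212 102.7213] w 0.0488 F [ 0.4  0.7 -2.9]
shift [-4.193 -1.891 -0.002] turn [ 0.002 -0.001  0.745] rows>= 9.2
t 11.6 at [0.6262 0.2936 0.3604] rpy [179.8844  -0.0212 102.7213] w 0.0488 F [ 0.4  0.7 -2.9]
shift [-4.193 -1.891 -0.002] turn [ 0.002 -0.    -0.005] rows>= 9.2
```

View pics/scene7.png

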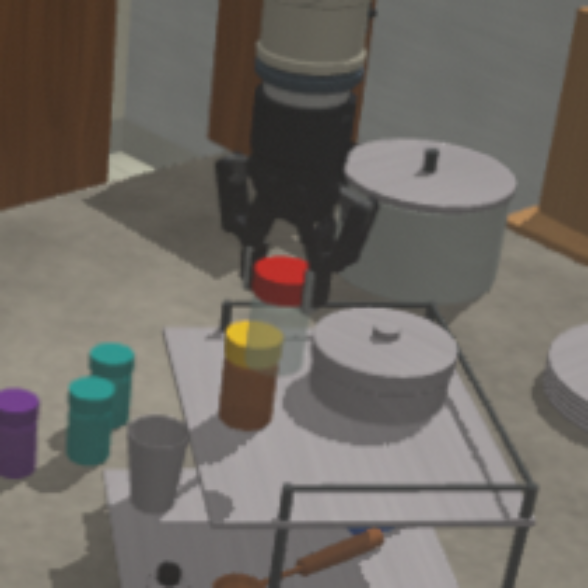

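```bash
python3 -m jog '[[[-0.4,-0.18,0],[0,0,0],1],[[-0.8,-0.36,0],[0,0,0],1],[[-1,-0.45,0],[0,0,0],1]]'
python3 -m jog '[[[-0.4,-0.18,0],[0,0,0],1],[[-0.8,-0.36,0],[0,0,0],1],[[-1,-0.45,0],[0,0,0],1]]'
python3 -m jog '[[[-0.4,-0.18,0],[0,0,0],1],[[-0.8,-0.36,0.3],[0,0,0.1],1],[[-1,-0.45,0.6],[0,0,0.2],1],[[-1,-0.45,0.8],[0,0,0.4],1],[[-1,-0.45,0.8],[0,0,0.6],1],[[-1,-0.45,0.8],[0,0,0.74],1],[[-1,-0.45,0.8],[0,0,0.74],1]]'
python3 -c "
from h import *
to(.534,-.157,.15,58)"
```

```text
time: 11.95
tcp_pos: [0.6023, 0.1832, 0.3567]
ee_rot: [-3.137, 0.001, 1.792]
contact_force: [-0.6, -0.4, -1.3]
gripper_width: 0.0492
time: 12.25
tcp_pos: [0.5803, 0.0757, 0.357]
ee_rot: [-3.137, 0.0, 1.791]
contact_force: [0.9, 0.6, -1.6]
gripper_width: 0.0485
time: 12.95
tcp_pos: [0.5589, -0.0288, 0.2769]
ee_rot: [-3.138, 0.002, 1.012]
contact_force: [0.8, 0.5, -2.1]
gripper_width: 0.0491
t 12.95 at [ 0.5589 -0.0288  0.2769] rpy [-179.7714    0.1195   57.9775] w 0.0491 F [ 0.8  0.5 -2.1]
shift [-1.216  0.473  1.269] turn [-0.004  0.002 -0.   ] rows>= 3.6
```

```bash
python3 -m jog '[[[-0.4,0.15,0.4],[0,0,0],1],[[-0.8,0.3,0.8],[0,0,0],1],[[-1,0.4,0.9],[0,0,0],1],[[-1,0.4,0.9],[0,0,0],1]]'
python3 -c "
from h import *
to(.534,-.157,.15,58)"
```

```text
time: 13.35
tcp_pos: [0.5377, -0.1371, 0.1842]
ee_rot: [-3.133, 0.004, 1.015]
contact_force: [0.1, 0.3, -2.4]
gripper_width: 0.0491
t 13.35 at [ 0.5377 -0.1371  0.1842] rpy [-179.4957    0.2053   58.1499] w 0.0491 F [ 0.1  0.3 -2.4]
shift [-0.187  0.076  0.342] turn [-0.008  0.003  0.002] rows>= 0.8
```

```bash
python3 -m jog '[[[-0.19,0.08,0.2],[0,0,0],1],[[-0.19,0.08,0.35],[0,0,0],1],[[-0.19,0.08,0.35],[0,0,0],1],[[-0.19,0.08,0.35],[0,0,0],1]]'
python3 -c "
from h import *
to(.534,-.157,.066,58)
cv2.imwrite('pics/scene8.png',cv2.resize(optics.get_image('scene')[220:370,130:320,::-1],None,fx=3.5,fy=3.5))"
```

```text
time: 13.75
tcp_pos: [0.5383, -0.1546, 0.1538]
ee_rot: [-3.14, 0.0, 1.018]
contact_force: [0.4, 0.4, -2.5]
gripper_width: 0.0487
t 13.75 at [ 0.5383 -0.1546  0.1538] rpy [-179.8913    0.0179   58.3405] w 0.0487 F [ 0.4  0.4 -2.5]
shift [-0.042 -0.022  0.878] turn [-0.002  0.     0.006] rows>= 1.8
```

View pics/scene8.png

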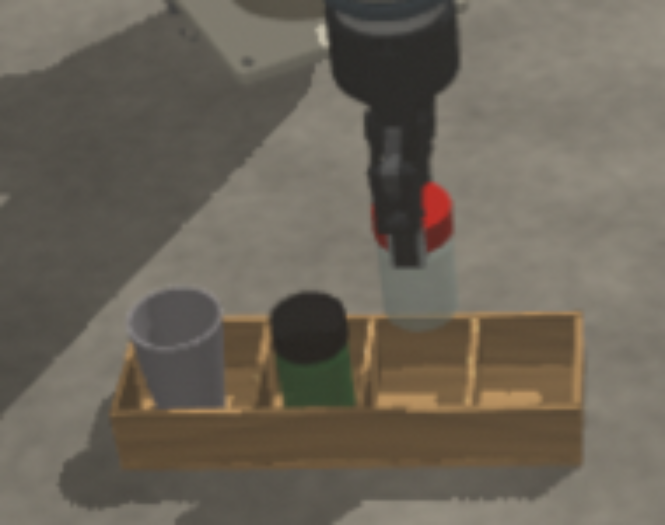

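```bash
python3 -m jog '[[[-0.03,-0.01,0.2],[0,0,0],1],[[-0.03,-0.01,0.4],[0,0,0],1],[[-0.03,-0.01,0.6],[0,0,0],1],[[-0.03,-0.01,0.75],[0,0,0],1],[[-0.03,-0.01,0.83],[0,0,0],1],[[-0.03,-0.01,0.86],[0,0,0],1],[[-0.03,-0.01,0.86],[0,0,0],1]]'
python3 -c "
from h import *
to(.534,-.157,.06,58)
cv2.imwrite('pics/scene9.png',cv2.resize(optics.get_image('scene')[220:370,130:320,::-1],None,fx=3.5,fy=3.5))"
```

```text
time: 14.5
tcp_pos: [0.5367, -0.1572, 0.0685]
ee_rot: [3.141, -0.0, 1.018]
contact_force: [1.0, 1.1, -1.3]
gripper_width: 0.049
t 14.5 at [ 0.5367 -0.1572  0.0685] rpy [179.9854  -0.0039  58.3381] w 0.049 F [ 1.   1.1 -1.3]
shift [-0.012 -0.024  0.085] turn [ 0.    -0.     0.006] rows>= 0.2
```

View pics/scene9.png

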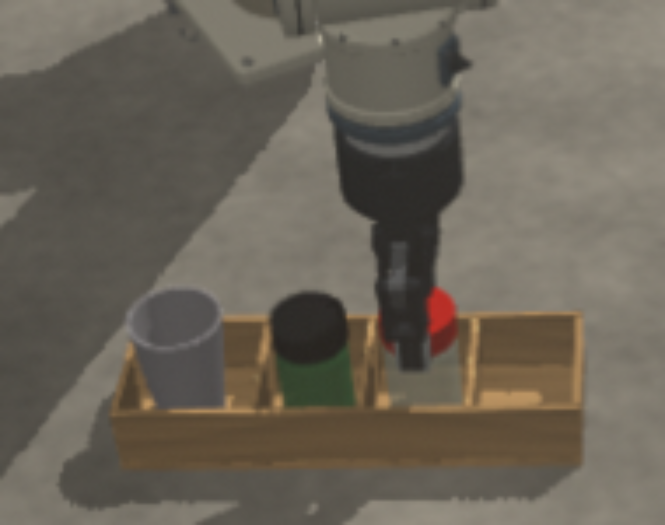

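In cell 2. Lower to contact, release, rise.

```bash
python3 -m jog '[[[0,0,0.02],[0,0,0],1],[[0,0,0.04],[0,0,0],1],[[0,0,0.05],[0,0,0],1],[[0,0,0.06],[0,0,0],1],[[0,0,0.06],[0,0,0],1]]'
```

```text
time: 15.05
tcp_pos: [0.5364, -0.1573, 0.0625]
ee_rot: [3.142, -0.0, 1.018]
contact_force: [-0.0, -0.1, -0.3]
gripper_width: 0.0489
```

```bash
python3 -m jog '[[[0,0,0.01],[0,0,0],1],[[0,0,0.02],[0,0,0],1],[[0,0,0.02],[0,0,0],1]]'
```

```text
time: 15.35
tcp_pos: [0.5366, -0.1573, 0.0623]
ee_rot: [3.141, -0.0, 1.018]
contact_force: [-6.7, 2.5, 20.5]
gripper_width: 0.0488
```

```bash
python3 -m jog '[[[0,0,-0.01],[0,0,0],0.1],[[0,0,-0.01],[0,0,0],-0.4],[[0,0,-0.01],[0,0,0],-0.4],[[0,0,-0.01],[0,0,0],-0.4],[[0,0,-0.01],[0,0,0],-0.4],[[0,0,-0.3],[0,0,0],-0.5],[[0,0,-0.7],[0,0,0],-1],[[0,0,-1],[0,0,0],-1],[[0,0,-1],[0,0,0],-1]]'
python3 -c "
from h import *
to(.561,.3335,.35,58)"
```

```text
time: 16.25
tcp_pos: [0.5391, -0.1582, 0.1644]
ee_rot: [3.134, -0.002, 1.018]
contact_force: [0.4, -0.2, -0.4]
gripper_width: 0.0854
t 16.25 at [ 0.5391 -0.1582  0.1644] rpy [179.5739  -0.1055  58.3284] w 0.0854 F [ 0.4 -0.2 -0.4]
shift [ 4.303 -2.381 -1.866] turn [ 0.007 -0.002  0.005] rows>= 10.5
```

```bash
python3 -m jog '[[[0.4,-0.2,-0.4],[0,0,0],-1],[[0.8,-0.4,-0.8],[0,0,0],-1],[[1,-0.55,-1],[0,0,0],-1]]'
python3 -m jog '[[[0.4,-0.2,-0.4],[0,0,0],-1],[[0.8,-0.4,-0.8],[0,0,0],-1],[[1,-0.55,-0.9],[0,0,0],-1]]'
python3 -m jog '[[[0.4,-0.22,0],[0,0,0],-1],[[0.8,-0.44,0],[0,0,0],-1],[[1,-0.55,0],[0,0,0],-1]]'
python3 -m jog '[[[0.4,-0.22,0],[0,0,0],-1],[[0.8,-0.44,0],[0,0,0],-1],[[1,-0.55,0],[0,0,0],-1]]'
python3 -c "
from h import *
to(.561,.3335,.34,58)"
```

```text
time: 16.55
tcp_pos: [0.5419, -0.0438, 0.2594]
ee_rot: [-3.141, 0.0, 1.017]
contact_force: [0.4, 0.4, -0.3]
gripper_width: 0.0857
time: 16.85
tcp_pos: [0.5484, 0.0707, 0.3507]
ee_rot: [3.14, -0.001, 1.018]
contact_force: [1.2, -0.2, -0.8]
gripper_width: 0.0854
time: 17.15
tcp_pos: [0.5531, 0.1864, 0.3483]
ee_rot: [-3.141, -0.0, 1.02]
contact_force: [0.4, 0.2, -0.2]
gripper_width: 0.0854
time: 17.45
tcp_pos: [0.5587, 0.3004, 0.3477]
ee_rot: [-3.14, 0.001, 1.02]
contact_force: [0.2, 0.1, -1.0]
gripper_width: 0.0855
t 17.45 at [0.5587 0.3004 0.3477] rpy [-179.9303    0.0347   58.4389] w 0.0855 F [ 0.2  0.1 -1. ]
shift [ 0.294 -0.154  0.077] turn [-0.001  0.001  0.007] rows>= 0.7
```

```bash
python3 -m jog '[[[0.28,-0.15,0],[0,0,0],-1],[[0.28,-0.15,0],[0,0,0],-1],[[0.28,-0.15,0],[0,0,0],-1]]'
python3 - <<'E'
from h import *
to(.561,.3335,.257,58)
cv2.imwrite('pics/scene10.png',cv2.resize(optics.get_image('scene')[90:300,340:550,::-1],None,fx=2.8,fy=2.8))
E
```

```text
time: 17.75
tcp_pos: [0.5607, 0.3291, 0.3476]
ee_rot: [-3.141, 0.002, 1.019]
contact_force: [-0.2, -0.7, -0.3]
gripper_width: 0.0857
t 17.75 at [0.5607 0.3291 0.3476] rpy [-179.9554    0.1173   58.405 ] w 0.0857 F [-0.2 -0.7 -0.3]
shift [ 0.041 -0.019  0.906] turn [-0.001  0.002  0.007] rows>= 1.8
```

View pics/scene10.png

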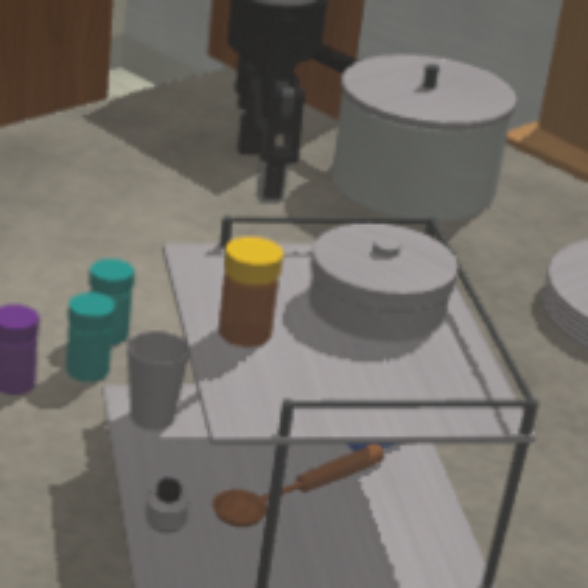

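```bash
python3 -m jog '[[[0.02,-0.02,0.4],[0,0,0],-1],[[0.03,-0.02,0.7],[0,0,0],-1],[[0.03,-0.02,0.9],[0,0,0],-1],[[0.03,-0.02,0.9],[0,0,0],-1],[[0.03,-0.02,0.9],[0,0,0],1],[[0.03,-0.02,0.9],[0,0,0],1],[[0.03,-0.02,0.9],[0,0,0],1],[[0.03,-0.02,0.9],[0,0,0],1],[[0.03,-0.02,0.9],[0,0,0],1],[[0.03,-0.02,0.9],[0,0,0],1],[[0.03,-0.02,0.9],[0,0,0],1],[[0.03,-0.02,0.9],[0,0,0],1]]' 40
python3 -m jog '[[[0,0,-0.2],[0,0,0],1],[[0,0,-0.6],[0,0,0],1],[[0,0,-1],[0,0,0],1],[[0,0,-1],[0,0,0],1],[[0,0,-1],[0,0,0],1]]'
python3 - <<'E'
from h import *
to(.571,-.098,.36,58)
cv2.imwrite('pics/scene11.png',cv2.resize(optics.get_image('scene')[60:270,340:550,::-1],None,fx=2.8,fy=2.8))
E
```

```text
time: 19.0
tcp_pos: [0.5619, 0.3329, 0.2612]
ee_rot: [3.14, -0.003, 1.018]
contact_force: [-0.6, -0.7, 6.9]
gripper_width: 0.049
time: 19.5
tcp_pos: [0.5612, 0.3326, 0.3603]
ee_rot: [3.14, -0.002, 1.018]
contact_force: [-0.7, 0.6, -1.8]
gripper_width: 0.0492
t 19.5 at [0.5612 0.3326 0.3603] rpy [179.9338  -0.1157  58.3341] w 0.0492 F [-0.7  0.6 -1.8]
shift [-3.614  2.344 -0.002] turn [ 0.001 -0.002  0.006] rows>= 8.6
```

View pics/scene11.png

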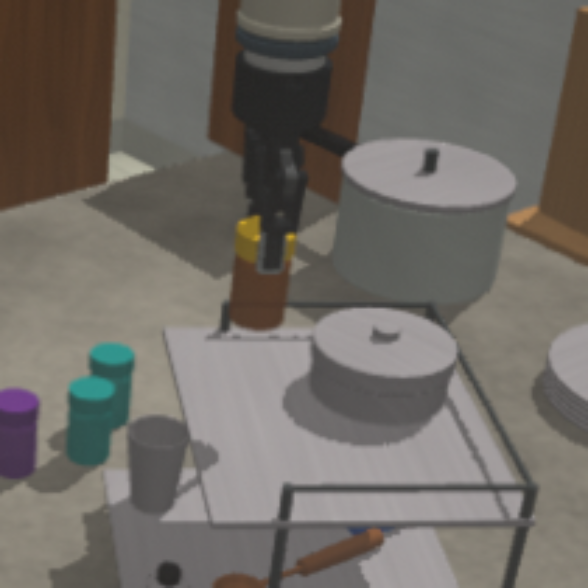

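```bash
python3 -m jog '[[[-0.4,0.25,0],[0,0,0],1],[[-0.8,0.5,0],[0,0,0],1],[[-1,0.65,0],[0,0,0],1]]'
python3 -m jog '[[[-0.4,0.25,0],[0,0,0],1],[[-0.8,0.5,0],[0,0,0],1],[[-1,0.65,0],[0,0,0],1]]'
python3 -m jog '[[[-0.4,0.25,0.3],[0,0,0],1],[[-0.8,0.5,0.7],[0,0,0],1],[[-1,0.65,1],[0,0,0],1],[[-1,0.65,1],[0,0,0],1]]'
python3 -c "
from h import *
to(.571,-.098,.15,58)"
```

```text
time: 19.85
tcp_pos: [0.5623, 0.2103, 0.3568]
ee_rot: [-3.139, 0.004, 1.017]
contact_force: [1.1, 0.1, -1.9]
gripper_width: 0.0486
time: 20.15
tcp_pos: [0.5651, 0.0909, 0.357]
ee_rot: [-3.139, 0.003, 1.016]
contact_force: [0.3, 0.3, -0.9]
gripper_width: 0.0489
time: 20.55
tcp_pos: [0.5653, -0.0282, 0.2528]
ee_rot: [-3.132, 0.006, 1.015]
contact_force: [-0.1, 0.7, -1.3]
gripper_width: 0.0486
t 20.55 at [ 0.5653 -0.0282  0.2528] rpy [-179.466     0.341    58.1457] w 0.0486 F [-0.1  0.7 -1.3]
shift [-0.557  0.426  1.027] turn [-0.009  0.006  0.002] rows>= 2.5
```

```bash
python3 -m jog '[[[-0.4,0.3,0.4],[0,0,0],1],[[-0.55,0.4,0.8],[0,0,0],1],[[-0.55,0.41,1],[0,0,0],1],[[-0.55,0.41,1],[0,0,0],1],[[-0.55,0.41,1],[0,0,0],1]]'
python3 -c "
from h import *
to(.572,-.099,.066,58)
cv2.imwrite('pics/scene12.png',cv2.resize(optics.get_image('scene')[220:370,130:320,::-1],None,fx=3.5,fy=3.5))"
```

```text
time: 21.05
tcp_pos: [0.5752, -0.0929, 0.1589]
ee_rot: [-3.14, 0.0, 1.018]
contact_force: [0.4, 0.5, -1.9]
gripper_width: 0.0494
t 21.05 at [ 0.5752 -0.0929  0.1589] rpy [-179.9034    0.0221   58.3376] w 0.0494 F [ 0.4  0.5 -1.9]
shift [-0.068  0.006  0.929] turn [-0.002  0.     0.006] rows>= 1.9
```

View pics/scene12.png

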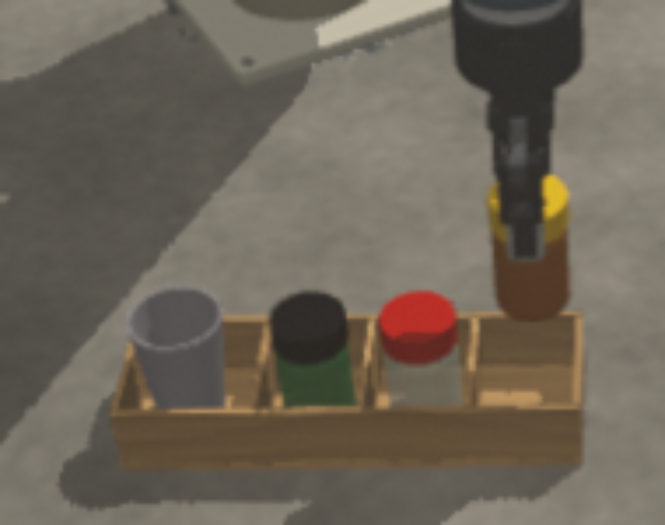

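```bash
python3 -m jog '[[[-0.05,0,0.2],[0,0,0],1],[[-0.06,0,0.4],[0,0,0],1],[[-0.06,0,0.6],[0,0,0],1],[[-0.06,0,0.75],[0,0,0],1],[[-0.06,0,0.85],[0,0,0],1],[[-0.06,0,0.9],[0,0,0],1],[[-0.06,0,0.93],[0,0,0],1],[[-0.06,0,0.93],[0,0,0],1]]'
python3 -c "
from h import *
to(.572,-.099,.062,58)
cv2.imwrite('pics/scene13.png',cv2.resize(optics.get_image('scene')[220:370,130:320,::-1],None,fx=3.5,fy=3.5))"
```

```text
time: 21.9
tcp_pos: [0.5726, -0.0986, 0.0664]
ee_rot: [3.141, -0.0, 1.018]
contact_force: [-0.2, -0.3, -1.7]
gripper_width: 0.0492
t 21.9 at [ 0.5726 -0.0986  0.0664] rpy [179.9764  -0.0095  58.3334] w 0.0492 F [-0.2 -0.3 -1.7]
shift [-0.007 -0.003  0.044] turn [ 0.    -0.     0.006] rows>= 0.1
```

View pics/scene13.png

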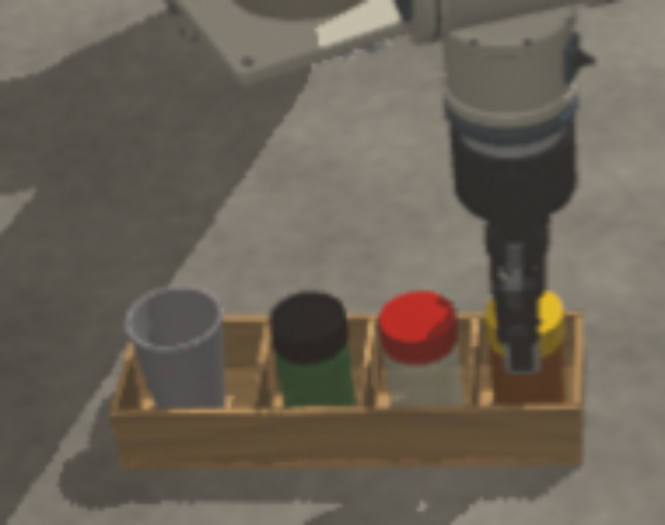

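```bash
python3 -m jog '[[[0,0,0.02],[0,0,0],1],[[0,0,0.03],[0,0,0],1],[[0,0,0.04],[0,0,0],1],[[0,0,0.05],[0,0,0],1],[[0,0,0.05],[0,0,0],1]]'
```

```text
time: 22.45
tcp_pos: [0.5726, -0.0986, 0.0622]
ee_rot: [3.141, -0.0, 1.018]
contact_force: [-3.6, 1.7, 9.0]
gripper_width: 0.049
```

```bash
python3 -m jog '[[[0,0,0],[0,0,0],0.1],[[0,0,0],[0,0,0],-0.4],[[0,0,0],[0,0,0],-0.4],[[0,0,0],[0,0,0],-0.4],[[0,0,0],[0,0,0],-0.4],[[0,0,-0.3],[0,0,0],-0.5],[[0,0,-0.7],[0,0,0],-1],[[0,0,-1],[0,0,0],-1],[[0,0,-1],[0,0,0],-1]]'
python3 - <<'E'
from h import *
to(.57,-.098,.2,58)
cv2.imwrite('pics/scene14.png',cv2.resize(optics.get_image('scene')[220:370,130:320,::-1],None,fx=3.5,fy=3.5))
from scipy.optimize import least_squares
L=[eval(l) for l in open('log.txt')]
J=np.array([l[0] for l in L]);P=np.array([l[1] for l in L])
r=np.hypot(P[:,0],P[:,1]); print(J.round(3)[::4], r[::4],(np.arctan2(P[:,1],P[:,0])-J[:,0])[::4])
def f(v):
    a,h,l1,l2,d,o=v; q2,q3,q5=J[:,1],J[:,2],J[:,4]; s=q2+q3
    R=a+l1*np.sin(q2)+l2*np.sin(s)+o*np.cos(s)+d*np.sin(s+q5); Z=h+l1*np.cos(q2)+l2*np.cos(s)-o*np.sin(s)+d*np.cos(s+q5)
    return np.r_[R-r,Z-P[:,2]]
s=least_squares(f,[0,.3,.4,.4,.3,0]);print(s.x,np.abs(s.fun).max())
E
```

```text
time: 23.35
tcp_pos: [0.5752, -0.0992, 0.1654]
ee_rot: [3.134, -0.003, 1.018]
contact_force: [0.3, -0.4, 0.4]
gripper_width: 0.0856
t 23.35 at [ 0.5752 -0.0992  0.1654] rpy [179.5785  -0.1597  58.3263] w 0.0856 F [ 0.3 -0.4  0.4]
shift [-0.016 -0.048 -0.346] turn [ 0.007 -0.003  0.005] rows>= 0.7
[[ 1.198  0.424  1.631 -0.     1.089 -0.019]
 [ 0.652  0.297  1.556  0.     1.29   1.202]
 [-0.431  0.555  1.901 -0.     0.685  0.122]
 [ 0.421  0.418  1.338 -0.     1.383  0.199]
 [-0.301  0.433  1.829  0.     0.882  0.251]
 [ 0.513  0.36   1.452 -0.     1.332  1.064]
 [-0.191  0.592  1.817  0.     0.732  0.362]] [0.6245 0.6085 0.5437 0.6916 0.56   0.6501 0.581 ] [0.019  0.0197 0.0219 0.0172 0.0213 0.0182 0.0205]
[0.0001 0.3126 0.563  0.4849 0.3011 0.0775] 4.366212422612925e-06
```

View pics/scene14.png

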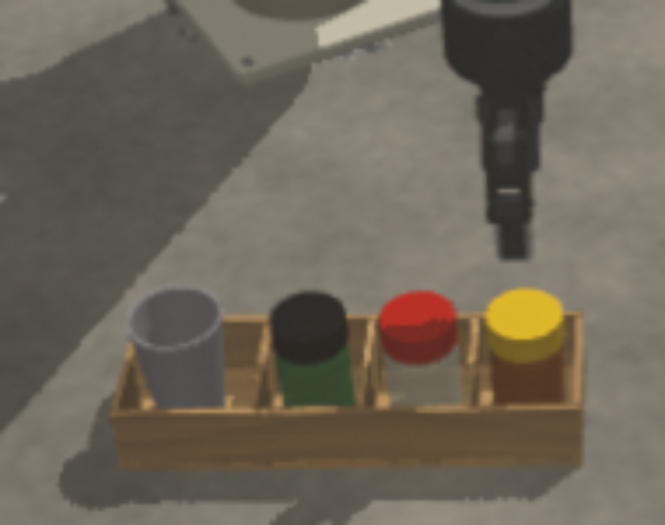

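```bash
cat > ik.py <<'E'
from h import *
from scipy.optimize import least_squares
a,h,l1,l2,d,o=[0.0001,0.3126,0.563,0.4849,0.3011,0.0775]; off=.0119
lo=np.array([-3,-.9,.09,-1.31,.11,-2.54]);hi=np.array([3,2.11,2.58,4.45,2.69,2.54])
Y=lambda t:Ro.from_euler('y',t); Z=lambda t:Ro.from_euler('z',t)
def fk(q):
    R1=Z(q[0]); A=Y(q[1]); B=A*Y(q[2]); C=B*Z(S4*q[3])*Y(q[4]); 
    p=np.array([a,off,h])+A.apply([0,0,l1])+B.apply([o,0,l2])+C.apply([0,0,d])
    return R1.apply(p), R1*C*Z(q[5]+Z6)
S4=1;Z6=0
E
python3 - <<'E'
from ik import *
import ik
L=[eval(l) for l in open('log.txt')]
for l in L[::5]:
    p,R=fk(l[0]); e=R.inv()*Ro.from_euler('xyz',l[2]); print((p-l[1]).round(4),e.as_rotvec().round(3))
E
```

```text
[0.     0.0001 0.    ] [0.    0.    1.571]
[0.0001 0.     0.    ] [-0.     0.     1.571]
[0.0001 0.     0.    ] [0.    0.    1.571]
[ 0.0001 -0.      0.    ] [-0.     0.     1.571]
[0.0001 0.     0.    ] [0.    0.    1.571]
[ 0.0001 -0.      0.    ] [0.    0.    1.571]
```

```bash
sed -i 's/Z6=0/Z6=np.pi\/2/' ik.py
cat >> ik.py <<'E'
def solve(p,R,q0):
    def f(q):
        P,Q=fk(q); return np.r_[(P-p)*5,(Q.inv()*R).as_rotvec()]
    s=least_squares(f,np.clip(q0,lo+.01,hi-.01),bounds=(lo,hi)); return s.x,np.abs(s.fun).max()
E
python3 - <<'E'
from ik import *
def tcp(c,hz,az,tl): R=Rt(az,tl); return np.array([c[0],c[1],hz])+R.apply([0,0,1])*.015,R
for name,c,hz,azs in(('rack',(.4387,.341),.113,(38,48,58)),('cad',(.4525,-.288),.107,(-32,-20,-5,10)),('cadhi',(.4525,-.288),.2,(-32,-20,))):
  for az in azs:
    for tl in(30,40,45,50,60):
      best=None
      for j4 in(0,.5,-.5,1):
        p,R=tcp(c,hz,az,tl); q,e=solve(p,R,[np.arctan2(c[1],c[0]),.2,2.0,j4,.6,0])
        if best is None or e<best[1]: best=(q,e)
      print(name,az,tl,best[0].round(2),round(best[1],4))
E
```

```text
rack 38 30 [0.61 0.43 2.15 0.45 0.11 1.08] 0.0577
rack 38 40 [ 0.63  0.48  2.27  3.07  0.32 -1.53] 0.0
rack 38 45 [ 0.63  0.52  2.31  3.08  0.48 -1.55] 0.0
rack 38 50 [ 0.62  0.57  2.35  3.09  0.65 -1.56] 0.0
rack 38 60 [ 0.62  0.7   2.4   3.1   1.   -1.57] 0.0
rack 48 30 [ 0.57  0.45  2.18  1.5   0.13 -0.16] 0.0
rack 48 40 [ 0.54  0.49  2.27  2.55  0.34 -1.24] 0.0
rack 48 45 [ 0.53  0.52  2.3   2.67  0.49 -1.37] 0.0
rack 48 50 [ 0.51  0.57  2.34  2.73  0.65 -1.45] 0.0
rack 48 60 [ 0.48  0.7   2.38  2.77  0.99 -1.54] 0.0
rack 58 30 [ 0.52  0.45  2.16  1.34  0.25 -0.2 ] 0.0
rack 58 40 [ 0.47  0.49  2.24  2.11  0.4  -1.02] 0.0
rack 58 45 [ 0.44  0.53  2.27  2.28  0.53 -1.21] 0.0
rack 58 50 [ 0.42  0.57  2.3   2.37  0.67 -1.33] 0.0
rack 58 60 [ 0.37  0.69  2.34  2.45  0.96 -1.49] 0.0
cad -32 30 [-0.61  0.45  2.24  2.86  0.11 -1.33] 0.0291
cad -32 40 [-0.6   0.49  2.31  3.06  0.36 -1.53] 0.0
cad -32 45 [-0.61  0.53  2.35  3.07  0.53 -1.55] 0.0
cad -32 50 [-0.61  0.59  2.39  3.08  0.7  -1.56] 0.0
cad -32 60 [-0.62  0.73  2.43  3.09  1.06 -1.57] 0.0
cad -20 30 [-0.67  0.45  2.22  1.7   0.1
[... 597 characters left out ...]
5 [-0.93  0.56  2.19  1.62  0.69 -1.02] 0.0
cad 10 50 [-0.97  0.61  2.21  1.7   0.78 -1.14] 0.0
cad 10 60 [-1.04  0.71  2.22  1.8   0.99 -1.34] 0.0
cadhi -32 30 [-0.6   0.23  2.18  0.1   0.21  1.44] 0.0
cadhi -32 40 [-0.61  0.25  2.29  2.81  0.11 -1.28] 0.0123
cadhi -32 45 [-0.61  0.26  2.33  2.99  0.24 -1.46] 0.0
cadhi -32 50 [-0.61  0.3   2.37  3.04  0.4  -1.51] 0.0
cadhi -32 60 [-0.62  0.41  2.44  3.07  0.76 -1.55] 0.0
cadhi -20 30 [-0.67  0.23  2.17  0.61  0.28  0.69] 0.0
cadhi -20 40 [-0.71  0.25  2.27  1.75  0.23 -0.47] 0.0
cadhi -20 45 [-0.73  0.27  2.31  2.18  0.33 -0.91] 0.0
cadhi -20 50 [-0.75  0.31  2.35  2.4   0.46 -1.15] 0.0
cadhi -20 60 [-0.79  0.41  2.42  2.59  0.77 -1.39] 0.0
```

Run:
```python
from h import *
t=optics.get_image('top')[:,:,::-1];s=optics.get_image('scene')[:,:,::-1]
cv2.imwrite('pics/e1.png',cv2.resize(t[235:285,195:255],None,fx=10,fy=10,interpolation=cv2.INTER_CUBIC))
cv2.imwrite('pics/e2.png',cv2.resize(s[200:260,375:420],None,fx=10,fy=10,interpolation=cv2.INTER_CUBIC))
cv2.imwrite('pics/e3.png',cv2.resize(t[215:280,430:500],None,fx=8,fy=8,interpolation=cv2.INTER_CUBIC))
```

```text
(no output)
```

View pics/e1.png

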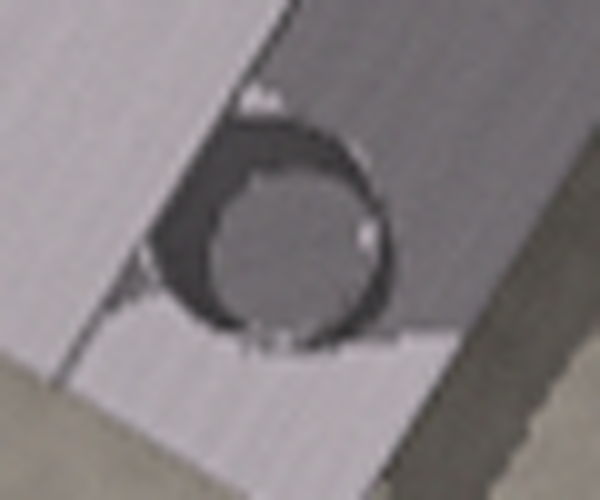

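View pics/e2.png

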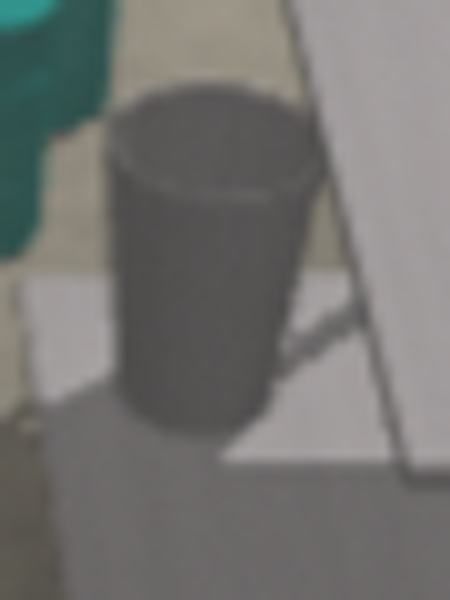

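View pics/e3.png

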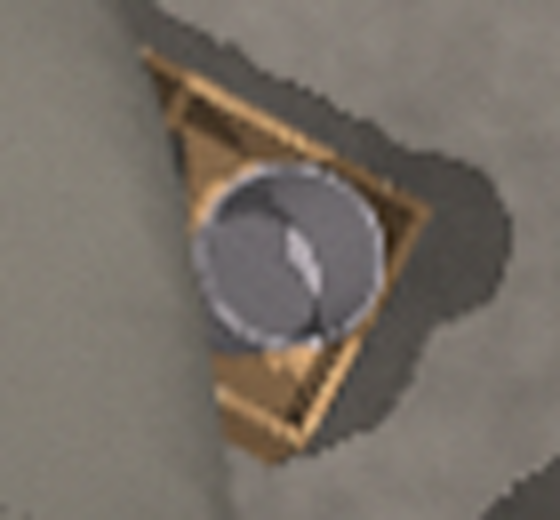

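Run:
```python
from h import *
g=lambda x,y,s,u,v:(u+(x+.5)/s-.5,v+(y+.5)/s-.5)
t=g(275,230,10,195,235);s=g(214,141,10,375,200)
print(t,s,plane('top',t,.124),plane('scene',s,.124),two(s,t))
print('r',np.linalg.norm(plane('top',g(393,230,10,195,235),.124)-plane('top',t,.124)))
c=plane('top',g(290,256,8,430,215),.09);print('cc',c, np.linalg.norm(plane('top',g(385,256,8,430,215),.09)-c))
a=optics.get_image('scene')[:,:,::-1];cv2.imwrite('pics/e4.png',cv2.resize(a[290:350,155:215],None,fx=9,fy=9,interpolation=cv2.INTER_CUBIC))
```

```text
(222.05, 257.55) (395.95, 213.65) [0.4344 0.3405 0.124 ] [0.4386 0.3417 0.124 ] (array([0.4356, 0.3422, 0.122 ]), np.float64(0.0032433065393142513))
r 0.030161717480333684
cc [ 0.4501 -0.2881  0.09  ] 0.03149219684579997
```

View pics/e4.png

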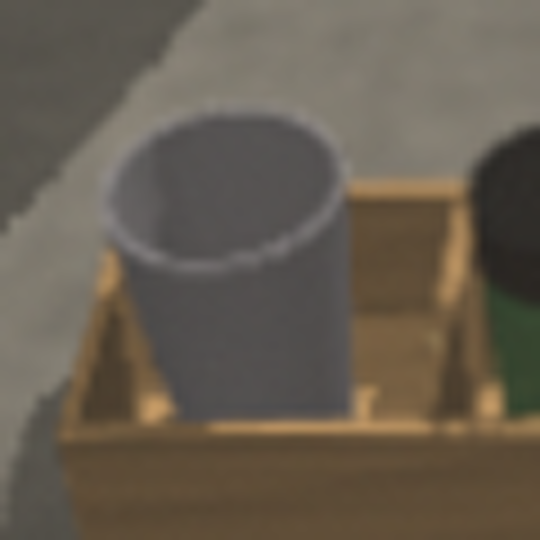

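```bash
python3 -m jog '[[[0,0,-1],[0,0,0],-1],[[0,0,-1],[0,0,0],-1],[[0.8,0.6,-1],[0,0,0],-1],[[0.8,0.6,-1],[0,0,0],-1],[[0.8,0.6,-1],[0,0,0],-1]]'
python3 - <<'E'
from ik import *
C=np.array([.4365,.341,.113]);R=Rt(58,50);zt=R.apply([0,0,1])
print('grasp tcp',C+zt*.015,'pre',C-zt*.085)
pre=C-zt*.085
to(*pre,58,50)
to(.36,.20,.30,58,0)
q,e=solve(pre,R,[.42,.3,2.3,2.3,.6,-1.3]);print(q.round(2),e)
for tl in(0,10,20,30,40,50):
  for z in (.3,):
    p=np.array([.37,.2,z]); print(tl,[ (x.round(2),round(e,3)) for x,e in [solve(p,Rt(58,tl),[.5,.3,2.,j,.6,0]) for j in(0,2)]])
E
```

```text
time: 24.05
tcp_pos: [0.6693, -0.06, 0.2594]
ee_rot: [3.141, -0.001, 1.02]
contact_force: [0.5, 0.2, -0.6]
gripper_width: 0.0854
grasp tcp [0.4426 0.3507 0.1034] pre [0.402  0.2858 0.1676]
t 24.05 at [ 0.6693 -0.06    0.2594] rpy [179.9621  -0.0702  58.4435] w 0.0854 F [ 0.5  0.2 -0.6]
shift [ 1.546 -4.088  0.917] turn [-0.003  0.832  0.007] rows>= 8.9
t 24.05 at [ 0.6693 -0.06    0.2594] rpy [179.9621  -0.0702  58.4435] w 0.0854 F [ 0.5  0.2 -0.6]
shift [ 0.597 -3.996 -0.408] turn [ 0.001 -0.001  0.007] rows>= 8.1
[ 0.27  0.35  2.43  2.09  0.64 -1.15] 2.4570900869491652e-11
0 [(array([ 0.47,  0.02,  1.98, -0.  ,  1.14,  1.03]), np.float64(0.0)), (array([0.47, 0.02, 1.98, 0.  , 1.14, 1.03]), np.float64(0.0))]
10 [(array([ 0.4 , -0.05,  2.07,  0.12,  0.99,  0.89]), np.float64(0.0)), (array([ 0.4 , -0.05,  2.07,  0.12,  0.99,  0.89]), np.float64(0.0))]
20 [(array([ 0.31, -0.11,  2.15,  0.3 ,  0.85,  0.7 ]), np.float64(0.0)), (array([ 0.31, -0.11,  2.15,  0.3 ,  0.85,  0.7 ]), np.float64(0.0))]
30 [(array([ 0.2 , -0.15,  2.24,  0.56,  0.75,  0.41]), np.float64(0.0)), (array([ 0.2 , -0.15,  2.24,  0.56,  0.75,  0.41]), np.float64(0.0))]
40 [(array([ 0.09, -0.15,  2.33,  0.89,  0.72,  0.03]), np.float64(0.0)), (array([ 0.09, -0.15,  2.33,  0.89,  0.72,  0.03]), np.float64(0.0))]
50 [(array([-0.03, -0.12,  2.41,  1.24,  0.78, -0.38]), np.float64(0.0)), (array([-0.03, -0.12,  2.41,  1.24,  0.78, -0.38]), np.float64(0.0))]
```

```bash
python3 -m jog '[[[0.1,-0.4,-0.1],[0,0,0],-1],[[0.1,-0.8,-0.2],[0,0,0],-1],[[0.15,-1,-0.3],[0,0,0],-1]]'
python3 -m jog '[[[0.1,-0.4,-0.1],[0,0,0],-1],[[0.1,-0.8,-0.2],[0,0,0],-1],[[0.15,-1,-0.2],[0,0,0],-1]]'
python3 -m jog '[[[0.1,-0.4,0],[0,0.1,0],-1],[[0.1,-0.8,0],[0,0.2,0],-1],[[0.15,-1,0],[0,0.3,0],-1],[[0.15,-1,0],[0,0.3,0],-1]]'
python3 - <<'E'
from h import *
to(.37,.2,.3,58,50)
print(sense()['joint_positions'])
t=optics.get_image('top')[:,:,::-1];s=optics.get_image('scene')[:,:,::-1]
cv2.imwrite('pics/f1.png',cv2.resize(t[180:280,360:490],None,fx=6,fy=6,interpolation=cv2.INTER_CUBIC))
cv2.imwrite('pics/f2.png',cv2.resize(s[290:360,155:305],None,fx=5.3,fy=5.3,interpolation=cv2.INTER_CUBIC))
E
```

```text
time: 24.35
tcp_pos: [0.5845, 0.0043, 0.2888]
ee_rot: [-3.136, 0.003, 1.019]
contact_force: [-0.8, -0.3, 0.1]
gripper_width: 0.0851
time: 24.65
tcp_pos: [0.508, 0.0694, 0.3105]
ee_rot: [-3.14, 0.001, 1.019]
contact_force: [0.2, -0.2, 0.7]
gripper_width: 0.0856
time: 25.05
tcp_pos: [0.4293, 0.1336, 0.3088]
ee_rot: [-3.137, -0.313, 1.017]
contact_force: [0.6, -0.2, -0.2]
gripper_width: 0.0851
t 25.05 at [0.4293 0.1336 0.3088] rpy [-179.7475  -17.9076   58.2541] w 0.0851 F [ 0.6 -0.2 -0.2]
shift [ 0.213 -0.854  0.165] turn [-0.006  0.535  0.002] rows>= 3.7
[ 0.1101 -0.0319  2.051   0.3053  0.9519  0.5067]
```

View pics/f1.png

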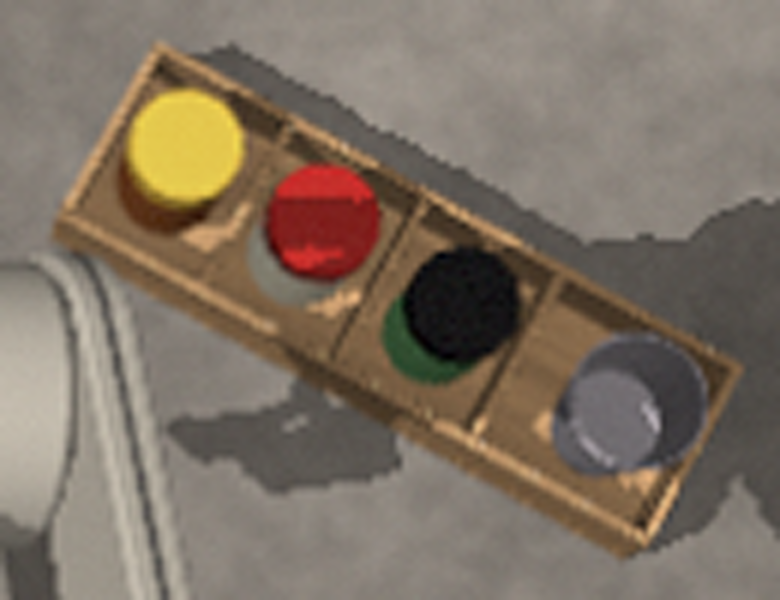

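View pics/f2.png

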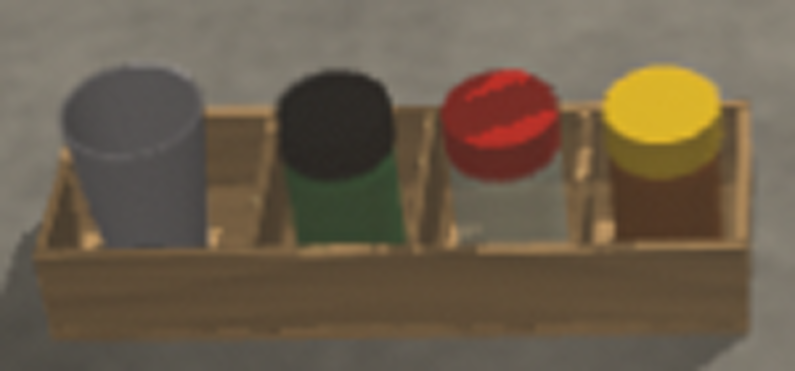

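Run:
```python
from h import *
c2=lambda x,y:(360+(x+.5)/6-.5,180+(y+.5)/6-.5);c4=lambda x,y:(155+(x+.5)/5.3-.5,290+(y+.5)/5.3-.5)
for n,u,v,w in(('y',(185,147),(663,106),(.5726,-.0986)),('r',(323,221),(501,109),(.5366,-.1573)),('b',(463,304),(336,113),(.4988,-.2165))):
    a=plane('top',c2(*u),.091)[:2];b=plane('scene',c4(*v),.091)[:2];print(n,w-a,w-b)
print(plane('top',c2(638,402),.09),plane('scene',c4(133,109),.09))
```

```text
y [ 0.0046 -0.0026] [-0.0011 -0.0015]
r [ 0.0031 -0.0026] [-0.0019 -0.0017]
b [ 0.0037 -0.0026] [-0.0044 -0.0008]
[ 0.4501 -0.2884  0.09  ] [ 0.4534 -0.2876  0.09  ]
```

```bash
python3 -m jog '[[[0.1,-0.4,0],[0,0.13,0],-1],[[0.2,-0.8,0.16],[0,0.3,0],-1],[[0.2,-0.8,0.16],[0,0.53,0],-1],[[0.2,-0.8,0.16],[0,0.53,0],-1],[[0.2,-0.8,0.16],[0,0.53,0],-1],[[0.2,-0.8,0.16],[0,0.53,0],-1]]'
python3 - <<'E'
from h import *
C=np.array([.4375,.3392,.113]);R=Rt(58,50);zt=R.apply([0,0,1])
to(*(C-zt*.085),58,50)
print(sense()['joint_positions'])
E
```

```text
time: 25.75
tcp_pos: [0.3783, 0.1953, 0.3005]
ee_rot: [-3.136, -0.867, 1.012]
contact_force: [0.3, 0.7, -0.3]
gripper_width: 0.0858
t 25.75 at [0.3783 0.1953 0.3005] rpy [-179.6725  -49.6867   57.989 ] w 0.0858 F [ 0.3  0.7 -0.3]
shift [-0.442 -0.252  1.534] turn [-0.005  0.005 -0.   ] rows>= 3.2
[-0.0469 -0.1001  2.3891  1.2194  0.791  -0.3791]
```

```bash
python3 -m jog '[[[-0.2,-0.1,0.4],[0,0,0],-1],[[-0.3,-0.2,0.7],[0,0,0],-1],[[-0.44,-0.25,1],[0,0,0],-1],[[-0.44,-0.25,1],[0,0,0],-1],[[-0.44,-0.25,1],[0,0,0],-1]]'
python3 - <<'E'
from h import *
C=np.array([.4375,.3392,.113]);R=Rt(58,50);zt=R.apply([0,0,1])
to(*(C-zt*.085),58,50)
print(sense()['joint_positions'])
s=optics.get_image('scene')[:,:,::-1]
cv2.imwrite('pics/g2.png',cv2.resize(s[110:290,320:500],None,fx=3.3,fy=3.3,interpolation=cv2.INTER_CUBIC))
E
```

```text
time: 26.25
tcp_pos: [0.3823, 0.2512, 0.2035]
ee_rot: [-3.136, -0.867, 1.017]
contact_force: [-0.4, -0.7, -0.1]
gripper_width: 0.0857
t 26.25 at [0.3823 0.2512 0.2035] rpy [-179.6982  -49.6959   58.2824] w 0.0857 F [-0.4 -0.7 -0.1]
shift [-0.022  0.007  0.527] turn [-0.009  0.005  0.003] rows>= 1.1
[ 0.1622  0.2023  2.4591  1.8105  0.6385 -0.9373]
```

View pics/g2.png

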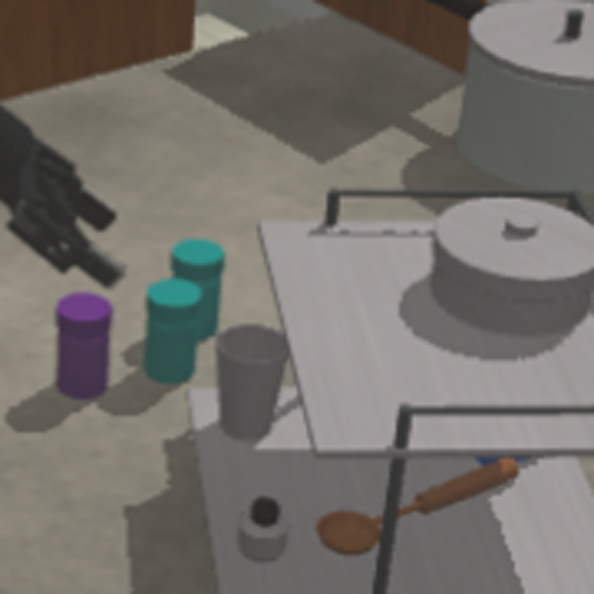

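Run:
```python
from h import *
for p in((211,318),(186,338),(243,327)): print(plane('top',p,.085))
R=Rt(58,50)
C=np.array([.4375,.3392,.113]);zt=R.apply([0,0,1])
for back in(.015,.1):
  for l in(-1,1):
    b=C+zt*.015
    print('body corner low at grasp',b-zt*.073+R.apply([0.043,l*.043,0]),b-zt*.073+R.apply([-0.043,l*.043,0]))
```

```text
[0.2839 0.3763 0.085 ]
[0.2338 0.4416 0.085 ]
[0.2592 0.2938 0.085 ]
body corner low at grasp [0.3921 0.3477 0.1832] [0.3628 0.3009 0.1173]
body corner low at grasp [0.4651 0.3022 0.1832] [0.4358 0.2553 0.1173]
body corner low at grasp [0.3921 0.3477 0.1832] [0.3628 0.3009 0.1173]
body corner low at grasp [0.4651 0.3022 0.1832] [0.4358 0.2553 0.1173]
```

```bash
python3 -m jog '[[[-0.02,0,0.4],[0,0,0],-1],[[-0.02,0,0.8],[0,0,0],-1],[[-0.02,0,1],[0,0,0],-1],[[-0.02,0,1],[0,0,0],-1],[[-0.02,0,1],[0,0,0],-1]]'
python3 - <<'E'
from h import *
C=np.array([.4375,.3392,.113]);R=Rt(58,50);zt=R.apply([0,0,1])
to(*(C+zt*.015),58,50)
print(sense()['joint_positions'])
s=optics.get_image('scene')[:,:,::-1];t=optics.get_image('top')[:,:,::-1]
cv2.imwrite('pics/g3.png',cv2.resize(s[150:290,340:480],None,fx=4,fy=4,interpolation=cv2.INTER_CUBIC))
cv2.imwrite('pics/g4.png',cv2.resize(t[190:330,160:300],None,fx=4,fy=4,interpolation=cv2.INTER_CUBIC))
E
```

```text
time: 26.8
tcp_pos: [0.422, 0.3142, 0.1397]
ee_rot: [3.141, -0.872, 1.02]
contact_force: [-0.5, 0.2, 0.8]
gripper_width: 0.0853
t 26.8 at [0.422  0.3142 0.1397] rpy [179.9386 -49.9392  58.4222] w 0.0853 F [-0.5  0.2  0.8]
shift [-0.015  0.001  0.547] turn [-0.004  0.001  0.005] rows>= 1.1
[ 0.337   0.4538  2.3732  2.2205  0.6502 -1.244 ]
```

View pics/g3.png

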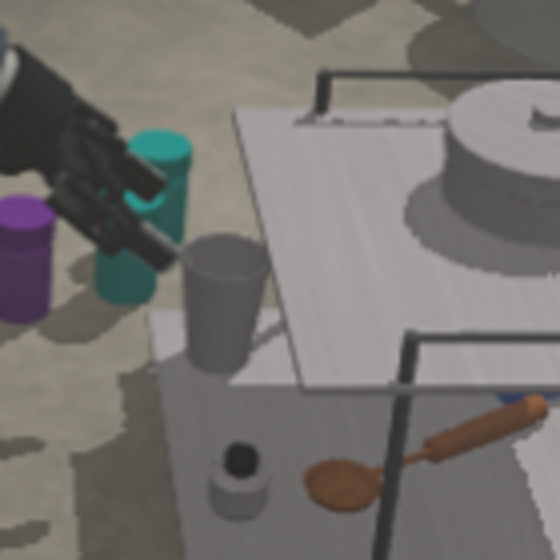

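View pics/g4.png

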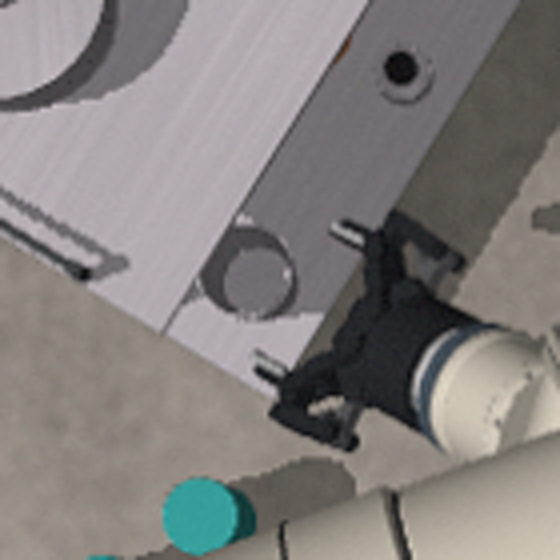

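Run:
```python
from h import *
s=sense();R=Ro.from_euler('xyz',s['ee_rot']);p=s['tcp_pos']-R.apply([0,0,.013])
for l in(-.048,0,.048): print(((proj('top',p+R.apply([0,l,0]))-[160,190])*4).round(0))
print(((proj('top',(.4375,.3392,.124))-[160,190])*4).round(0), ((proj('scene',p+R.apply([0,.048,0]))-[340,150])*4).round(0),((proj('scene',(.4375,.3392,.124))-[340,150])*4).round(0))
```

```text
[259. 358.]
[298. 292.]
[338. 226.]
[250. 265.] [171. 263.] [220. 255.]
```

```bash
python3 -m jog '[[[-0.01,0,0.15],[0,0,0],-1],[[-0.01,0,0.3],[0,0,0],-1],[[-0.01,0,0.45],[0,0,0],-1],[[-0.01,0,0.55],[0,0,0],-1],[[-0.01,0,0.55],[0,0,0],-1]]'
python3 - <<'E'
from h import *
C=np.array([.4375,.3392,.113]);R=Rt(58,50);zt=R.apply([0,0,1])
to(*(C+zt*.015),58,50)
s=optics.get_image('scene')[:,:,::-1];t=optics.get_image('top')[:,:,::-1]
cv2.imwrite('pics/g5.png',cv2.resize(s[150:290,340:480],None,fx=4,fy=4,interpolation=cv2.INTER_CUBIC))
cv2.imwrite('pics/g6.png',cv2.resize(t[190:330,160:300],None,fx=4,fy=4,interpolation=cv2.INTER_CUBIC))
E
```

```text
time: 27.4
tcp_pos: [0.4438, 0.3494, 0.1021]
ee_rot: [3.141, -0.87, 1.018]
contact_force: [0.6, -0.5, 0.1]
gripper_width: 0.085
t 27.4 at [0.4438 0.3494 0.1021] rpy [179.9742 -49.8563  58.3471] w 0.085 F [ 0.6 -0.5  0.1]
shift [ 0.007  0.001 -0.012] turn [-0.004  0.002  0.004] rows>= 0.0
```

View pics/g5.png

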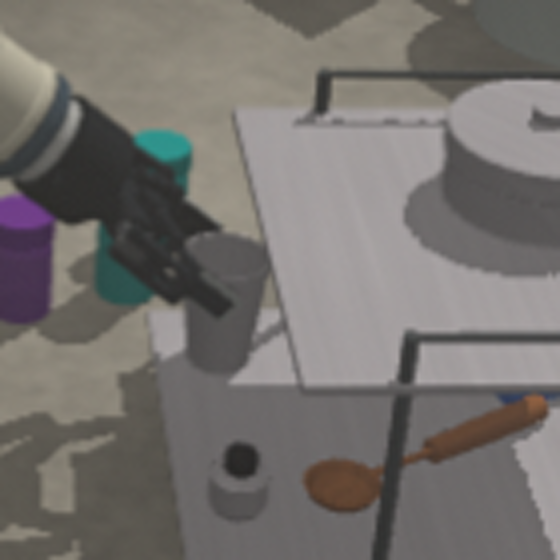

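View pics/g6.png

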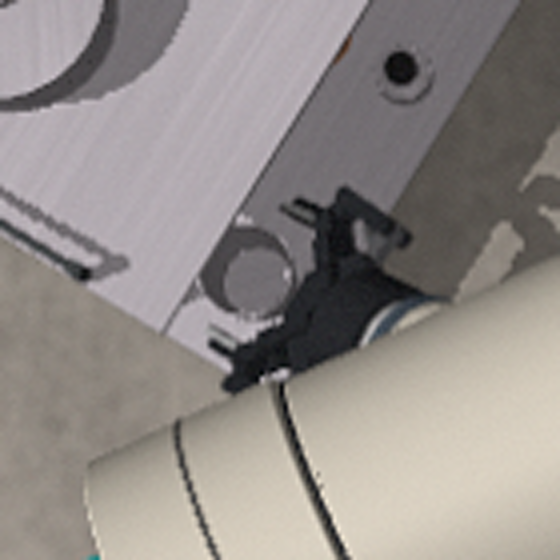

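```bash
python3 -m jog '[[[0,0,0.01],[0,0,0],-0.3],[[0,0,0.01],[0,0,0],-0.3],[[0,0,0.01],[0,0,0],-0.3],[[0,0,0.01],[0,0,0],0],[[0,0,0.01],[0,0,0],1],[[0,0,0.01],[0,0,0],1],[[0,0,0.01],[0,0,0],1],[[0,0,0.01],[0,0,0],1]]' 35
python3 - <<'E'
from h import *
C=np.array([.4375,.3392,.113]);R=Rt(58,50);zt=R.apply([0,0,1])
to(*(C+zt*.015+[0,0,.015]),58,50)
s=optics.get_image('scene')[:,:,::-1];t=optics.get_image('top')[:,:,::-1]
cv2.imwrite('pics/g7.png',cv2.resize(s[150:290,340:480],None,fx=4,fy=4,interpolation=cv2.INTER_CUBIC))
cv2.imwrite('pics/g8.png',cv2.resize(t[190:330,160:300],None,fx=4,fy=4,interpolation=cv2.INTER_CUBIC))
E
```

```text
time: 28.3
tcp_pos: [0.4439, 0.3501, 0.1018]
ee_rot: [3.141, -0.871, 1.019]
contact_force: [-1.8, -0.2, 5.6]
gripper_width: 0.0592
t 28.3 at [0.4439 0.3501 0.1018] rpy [179.9714 -49.9172  58.3584] w 0.0592 F [-1.8 -0.2  5.6]
shift [ 0.119  0.004 -0.115] turn [-0.004  0.001  0.004] rows>= 0.3
```

View pics/g7.png

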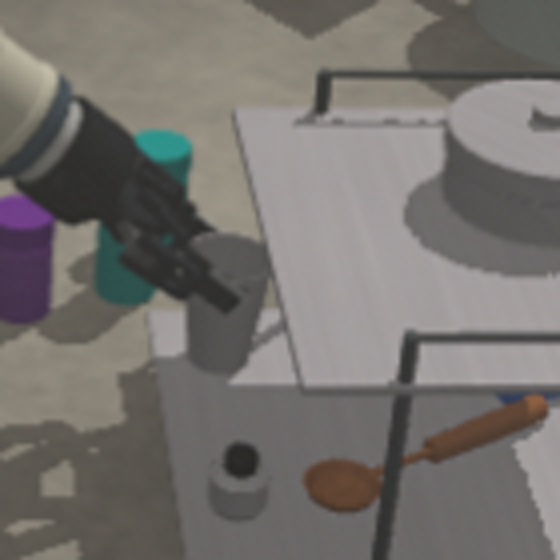

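View pics/g8.png

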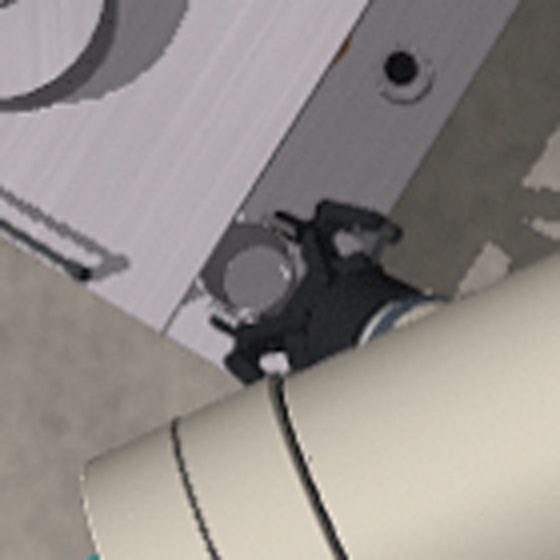

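```bash
python3 -m jog '[[[0.04,0,-0.03],[0,0,0],1],[[0.08,0,-0.06],[0,0,0],1],[[0.12,0,-0.1],[0,0,0],1],[[0.12,0,-0.1],[0,0,0],1],[[0.12,0,-0.1],[0,0,0],1]]'
python3 - <<'E'
from h import *
s=sense();print(s['contact_force'],s['gripper_width'],s['tcp_pos'])
s=optics.get_image('scene')[:,:,::-1]
cv2.imwrite('pics/g9.png',cv2.resize(s[150:290,340:480],None,fx=4,fy=4,interpolation=cv2.INTER_CUBIC))
E
```

```text
time: 28.9
tcp_pos: [0.4438, 0.3499, 0.1169]
ee_rot: [3.141, -0.869, 1.019]
contact_force: [0.2, -0.3, -1.5]
gripper_width: 0.0591
[ 0.2034 -0.252  -1.5331] 0.05909928318561909 [0.4438 0.3499 0.1169]
```

View pics/g9.png

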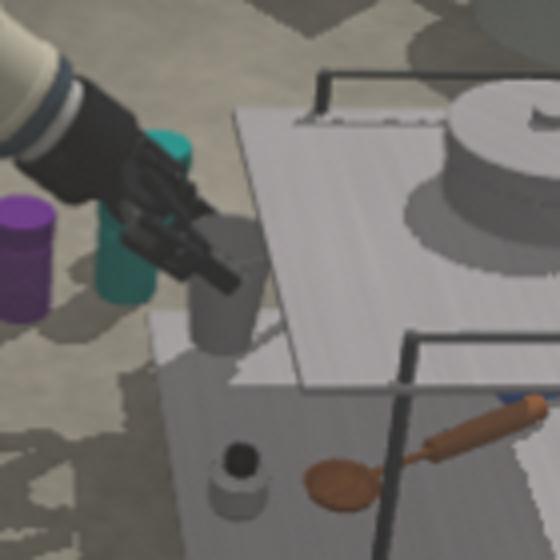

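```bash
python3 -m jog '[[[-0.2,0,-0.24],[0,0,0],1],[[-0.4,0,-0.48],[0,0,0],1],[[-0.6,0,-0.72],[0,0,0],1],[[-0.64,0,-0.77],[0,0,0],1],[[-0.64,0,-0.77],[0,0,0],1]]'
python3 - <<'E'
from ik import *
s=sense();print(s['tcp_pos'],s['joint_positions'],s['gripper_width'],s['contact_force'])
q=s['joint_positions']
W=[(s['tcp_pos'],58),((.40,.25,.25),58),((.48,.15,.27),45),((.53,.03,.27),30),((.53,-.1,.27),15),((.50,-.22,.25),0),((.46,-.29,.22),-8),((.46,-.29,.107),-8)]
p0,a0=np.array(W[0][0]),58
for p,a in W[1:]:
    p=np.array(p)
    for f in(.5,1):
        q,e=solve(p0+(p-p0)*f,Rt(a0+(a-a0)*f,50),q); print((p0+(p-p0)*f).round(3),q.round(2),round(e,4))
    p0,a0=p,a
E
```

```text
time: 29.45
tcp_pos: [0.391, 0.264, 0.1171]
ee_rot: [-3.14, -0.868, 1.015]
contact_force: [0.8, 0.5, -1.1]
gripper_width: 0.0591
[0.391  0.264  0.1171] [ 0.2059  0.5144  2.4658  2.2145  0.7638 -1.4003] 0.05912029336806202 [ 0.7932  0.5034 -1.1109]
[0.396 0.257 0.184] [ 0.18  0.28  2.45  1.94  0.65 -1.07] 0.0
[0.4  0.25 0.25] [ 0.15  0.08  2.4   1.57  0.62 -0.64] 0.0
[0.44 0.2  0.26] [ 0.03  0.08  2.36  1.5   0.63 -0.57] 0.0
[0.48 0.15 0.27] [-0.08  0.08  2.32  1.46  0.63 -0.5 ] 0.0
[0.505 0.09  0.27 ] [-0.19  0.1   2.3   1.46  0.61 -0.5 ] 0.0
[0.53 0.03 0.27] [-0.29  0.12  2.27  1.48  0.59 -0.48] 0.0
[ 0.53  -0.035  0.27 ] [-0.41  0.12  2.27  1.49  0.58 -0.48] 0.0
[ 0.53 -0.1   0.27] [-0.51  0.13  2.26  1.5   0.57 -0.48] 0.0
[ 0.515 -0.16   0.26 ] [-0.62  0.15  2.28  1.57  0.55 -0.54] 0.0
[ 0.5  -0.22  0.25] [-0.72  0.18  2.28  1.64  0.53 -0.59] 0.0
[ 0.48  -0.255  0.235] [-0.8   0.21  2.29  1.71  0.54 -0.69] 0.0
[ 0.46 -0.29  0.22] [-0.87  0.25  2.3   1.78  0.55 -0.77] 0.0
[ 0.46  -0.29   0.164] [-0.87  0.4   2.32  2.03  0.61 -1.07] 0.0
[ 0.46  -0.29   0.107] [-0.87  0.56  2.33  2.22  0.7  -1.31] 0.0
```

```bash
python3 -m jog '[[[0.3,0,-0.26],[0,0,0],1],[[0.6,0,-0.52],[0,0,0],1],[[0.9,0,-0.75],[0,0,0],1],[[1,0,-0.85],[0,0,0],1],[[1,0,-0.85],[0,0,0],1]]'
python3 -c "
from h import *
to(.48,.15,.27,45,50)"
```

```text
time: 29.95
tcp_pos: [0.3929, 0.2657, 0.2525]
ee_rot: [3.133, -0.875, 1.026]
contact_force: [-0.1, -0.2, -1.6]
gripper_width: 0.0588
t 29.95 at [0.3929 0.2657 0.2525] rpy [179.504  -50.1443  58.7859] w 0.0588 F [-0.1 -0.2 -1.6]
shift [-0.211  1.349 -0.514] turn [-0.168 -0.003  0.147] rows>= 2.9
```

```bash
python3 -m jog '[[[-0.05,0.33,-0.13],[-0.04,0,0.035],1],[[-0.1,0.66,-0.26],[-0.08,0,0.07],1],[[-0.16,1,-0.38],[-0.12,0,0.11],1],[[-0.16,1,-0.38],[-0.12,0,0.11],1]]'
python3 -c "
from h import *
to(.52,.05,.27,33,50)"
```

```text
time: 30.35
tcp_pos: [0.4583, 0.1768, 0.2611]
ee_rot: [-3.133, -0.87, 0.837]
contact_force: [-0.9, 0.3, -1.7]
gripper_width: 0.0595
t 30.35 at [0.4583 0.1768 0.2611] rpy [-179.4902  -49.8265   47.9437] w 0.0595 F [-0.9  0.3 -1.7]
shift [-0.273  1.304 -0.473] turn [-0.199  0.004  0.16 ] rows>= 2.8
```

```bash
python3 -m jog '[[[-0.07,0.33,-0.12],[-0.05,0,0.04],1],[[-0.14,0.66,-0.24],[-0.1,0,0.085],1],[[-0.21,1,-0.36],[-0.16,0,0.13],1],[[-0.21,1,-0.36],[-0.16,0,0.13],1]]'
python3 -c "
from h import *
to(.53,-.04,.27,22,50)"
```

```text
time: 30.75
tcp_pos: [0.5049, 0.08, 0.2671]
ee_rot: [-3.138, -0.868, 0.626]
contact_force: [-0.0, 0.5, -0.6]
gripper_width: 0.0592
t 30.75 at [0.5049 0.08   0.2671] rpy [-179.8139  -49.7242   35.863 ] w 0.0592 F [-0.   0.5 -0.6]
shift [-0.301  1.118 -0.403] turn [-0.18   0.005  0.149] rows>= 2.5
```

```bash
python3 -m jog '[[[-0.09,0.33,-0.12],[-0.05,0,0.04],1],[[-0.18,0.66,-0.24],[-0.1,0,0.085],1],[[-0.27,1,-0.36],[-0.16,0,0.13],1],[[-0.27,1,-0.36],[-0.16,0,0.13],1]]'
python3 -c "
from h import *
to(.525,-.13,.27,10,50)"
```

```text
time: 31.15
tcp_pos: [0.5268, -0.0271, 0.2693]
ee_rot: [3.139, -0.867, 0.416]
contact_force: [-0.3, 0.3, -1.3]
gripper_width: 0.0591
t 31.15 at [ 0.5268 -0.0271  0.2693] rpy [179.8291 -49.6979  23.8179] w 0.0591 F [-0.3  0.3 -1.3]
shift [-0.274  0.935 -0.331] turn [-0.173  0.005  0.148] rows>= 2.1
```

```bash
python3 -m jog '[[[-0.09,0.33,-0.12],[-0.05,0,0.04],1],[[-0.18,0.66,-0.24],[-0.1,0,0.085],1],[[-0.27,1,-0.36],[-0.17,0,0.145],1],[[-0.27,1,-0.36],[-0.17,0,0.145],1]]'
python3 -c "
from h import *
to(.49,-.22,.255,0,50)"
```

```text
time: 31.55
tcp_pos: [0.5255, -0.1362, 0.2722]
ee_rot: [3.14, -0.868, 0.181]
contact_force: [0.5, 0.3, -1.9]
gripper_width: 0.0595
t 31.55 at [ 0.5255 -0.1362  0.2722] rpy [179.9309 -49.708   10.366 ] w 0.0595 F [ 0.5  0.3 -1.9]
shift [-0.455  0.761 -0.27 ] turn [-0.131  0.005  0.111] rows>= 1.9
```

```bash
python3 -m jog '[[[-0.15,0.25,-0.09],[-0.04,0,0.035],1],[[-0.3,0.5,-0.18],[-0.09,0,0.07],1],[[-0.45,0.76,-0.27],[-0.13,0,0.11],1],[[-0.45,0.76,-0.27],[-0.13,0,0.11],1]]'
python3 -c "
from h import *
to(.4649,-.2917,.2,-8,50)"
```

```text
time: 31.95
tcp_pos: [0.4895, -0.2188, 0.2545]
ee_rot: [-3.141, -0.867, 0.003]
contact_force: [0.5, 0.5, -1.6]
gripper_width: 0.0591
t 31.95 at [ 0.4895 -0.2188  0.2545] rpy [-179.9693  -49.6477    0.1769] w 0.0591 F [ 0.5  0.5 -1.6]
shift [-0.577  0.728  0.163] turn [-0.105  0.006  0.088] rows>= 1.9
```

```bash
python3 -m jog '[[[-0.2,0.25,0.05],[-0.03,0,0.03],1],[[-0.4,0.5,0.1],[-0.07,0,0.06],1],[[-0.58,0.73,0.16],[-0.1,0.006,0.09],1],[[-0.58,0.73,0.16],[-0.1,0.006,0.09],1],[[-0.58,0.73,0.16],[-0.1,0.006,0.09],1],[[-0.58,0.73,0.16],[-0.1,0.006,0.09],1]]'
python3 - <<'E'
from h import *
to(.4649,-.2917,.175,-8,50)
s=optics.get_image('scene')[:,:,::-1];t=optics.get_image('top')[:,:,::-1]
cv2.imwrite('pics/k1.png',cv2.resize(s[245:365,130:250],None,fx=5,fy=5,interpolation=cv2.INTER_CUBIC))
cv2.imwrite('pics/k2.png',cv2.resize(t[190:310,400:520],None,fx=5,fy=5,interpolation=cv2.INTER_CUBIC))
E
```

```text
time: 32.55
tcp_pos: [0.466, -0.2909, 0.202]
ee_rot: [-3.136, -0.875, -0.138]
contact_force: [0.4, -0.1, -0.9]
gripper_width: 0.0591
t 32.55 at [ 0.466  -0.2909  0.202 ] rpy [-179.7053  -50.1347   -7.9027] w 0.0591 F [ 0.4 -0.1 -0.9]
shift [-0.214  0.01   0.166] turn [-0.006 -0.002  0.001] rows>= 0.5
```

View pics/k1.png

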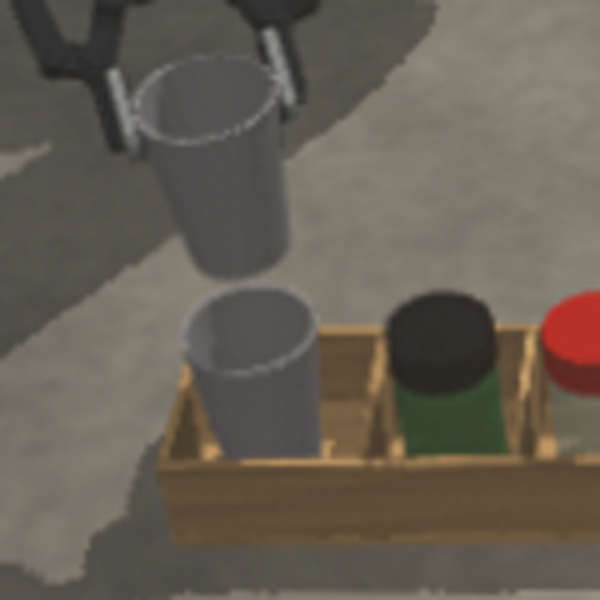

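View pics/k2.png

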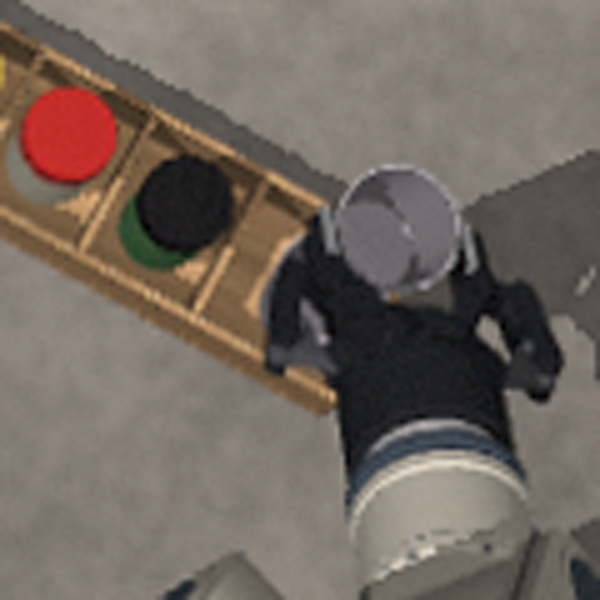

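Run:
```python
from h import *
gs=lambda x,y:(130+(x+.5)/5-.5,245+(y+.5)/5-.5);gt=lambda x,y:(400+(x+.5)/5-.5,190+(y+.5)/5-.5)
c2=lambda x,y:(360+(x+.5)/6-.5,180+(y+.5)/6-.5)
H=two(gs(209,99),gt(400,227));Cd=two(gs(251,330),c2(638,402))
print('held',H,plane('top',gt(400,227),.224),plane('scene',gs(209,99),.224));print('caddy',Cd,plane('top',c2(638,402),.09),plane('scene',gs(251,330),.09))
for e in(.0,):
  x,y=.4535,-.2893
  for z in(.224,.14):
    for nm,f0,o in(('scene',5,(130,245)),('top',5,(400,190))):
      pts=[(proj(nm,(x+r*np.cos(t),y+r*np.sin(t),z))-o+.5)*5-.5 for r in[.031 if z>.2 else .022] for t in np.arange(0,6.28,.1)]
      pts=np.array(pts);print(nm,z,pts.min(0).round(0),pts.max(0).round(0))
```

```text
held (array([ 0.4578, -0.2894,  0.2225]), np.float64(0.003403043867891374)) [ 0.457  -0.2907  0.224 ] [ 0.461  -0.2885  0.224 ]
caddy (array([ 0.4509, -0.288 ,  0.087 ]), np.float64(0.0022104568586700808)) [ 0.4501 -0.2884  0.09  ] [ 0.4549 -0.288   0.09  ]
scene 0.224 [127.  47.] [275. 136.]
top 0.224 [334. 171.] [461. 298.]
scene 0.14 [180. 212.] [281. 276.]
top 0.14 [313. 220.] [399. 306.]
```

```bash
python3 -c "
from h import *
to(.4615,-.291,.16,-8,50)"
```

```text
t 32.65 at [ 0.466  -0.2913  0.2024] rpy [-179.7787  -50.169    -7.8876] w 0.0593 F [ 0.4 -0.2 -2.1]
shift [-0.355  0.004  0.237] turn [-0.005 -0.003  0.001] rows>= 0.9
```

```bash
python3 -m jog '[[[-0.12,0,0.08],[0,0,0],1],[[-0.24,0,0.16],[0,0,0],1],[[-0.36,0,0.24],[0,0,0],1],[[-0.36,0,0.24],[0,0,0],1],[[-0.36,0,0.24],[0,0,0],1]]'
python3 - <<'E'
from h import *
to(.4615,-.291,.125,-8,50)
s=optics.get_image('scene')[:,:,::-1];t=optics.get_image('top')[:,:,::-1]
cv2.imwrite('pics/k3.png',cv2.resize(s[245:365,130:250],None,fx=5,fy=5,interpolation=cv2.INTER_CUBIC))
cv2.imwrite('pics/k4.png',cv2.resize(t[190:310,400:520],None,fx=5,fy=5,interpolation=cv2.INTER_CUBIC))
E
```

```text
time: 33.15
tcp_pos: [0.461, -0.2912, 0.159]
ee_rot: [-3.136, -0.875, -0.14]
contact_force: [0.4, -0.9, -0.9]
gripper_width: 0.059
t 33.15 at [ 0.461  -0.2912  0.159 ] rpy [-179.6955  -50.1213   -8.0388] w 0.059 F [ 0.4 -0.9 -0.9]
shift [-0.258 -0.001  0.222] turn [-0.005 -0.002 -0.   ] rows>= 0.7
```

View pics/k3.png

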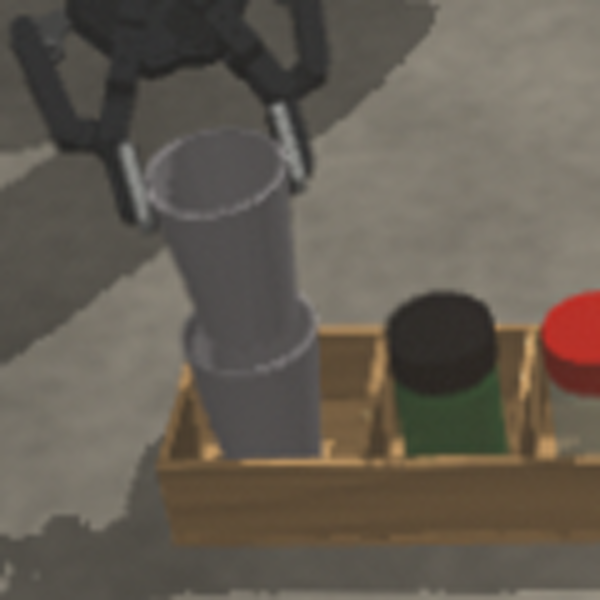

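View pics/k4.png

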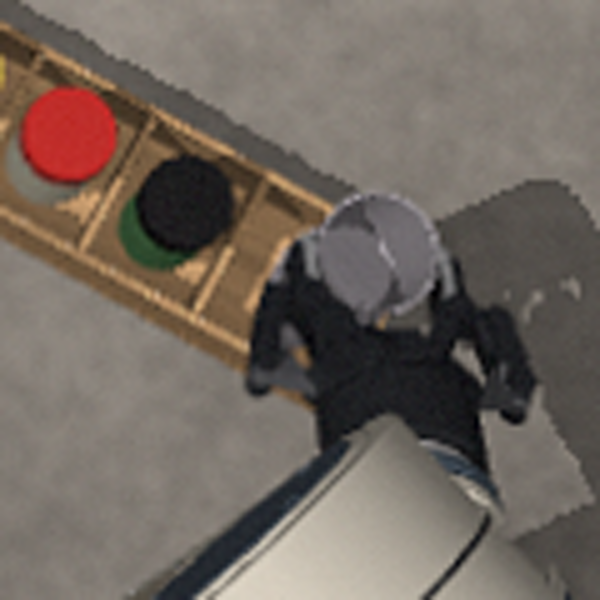

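```bash
python3 -m jog '[[[-0.06,0,0.06],[0,0,0],1],[[-0.12,0,0.1],[0,0,0],1],[[-0.18,0,0.15],[0,0,0],1],[[-0.18,0,0.15],[0,0,0],1]]'
python3 - <<'E'
from h import *
to(.4615,-.291,.11,-8,50)
s=optics.get_image('scene')[:,:,::-1];t=optics.get_image('top')[:,:,::-1]
cv2.imwrite('pics/k5.png',cv2.resize(s[245:365,130:250],None,fx=5,fy=5,interpolation=cv2.INTER_CUBIC))
cv2.imwrite('pics/k6.png',cv2.resize(t[190:310,400:520],None,fx=5,fy=5,interpolation=cv2.INTER_CUBIC))
E
```

```text
time: 33.65
tcp_pos: [0.4607, -0.2914, 0.1352]
ee_rot: [-3.136, -0.874, -0.141]
contact_force: [0.2, -1.0, -0.9]
gripper_width: 0.059
t 33.65 at [ 0.4607 -0.2914  0.1352] rpy [-179.7051  -50.1015   -8.0736] w 0.059 F [ 0.2 -1.  -0.9]
shift [-0.189 -0.005  0.167] turn [-0.004 -0.002 -0.001] rows>= 0.5
```

View pics/k5.png

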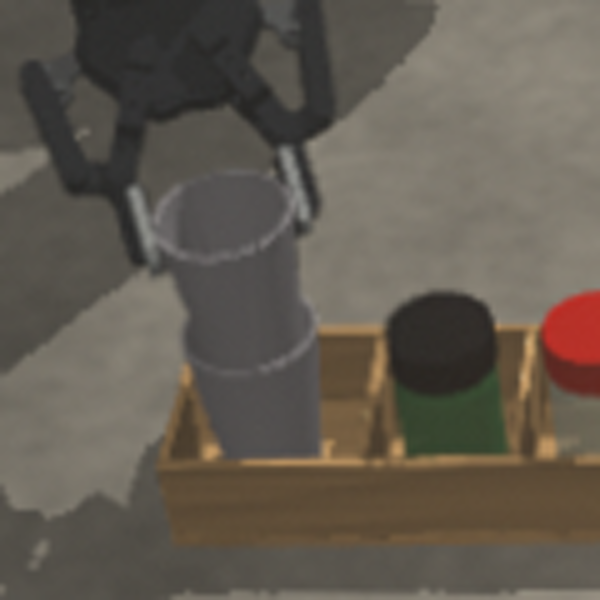

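View pics/k6.png

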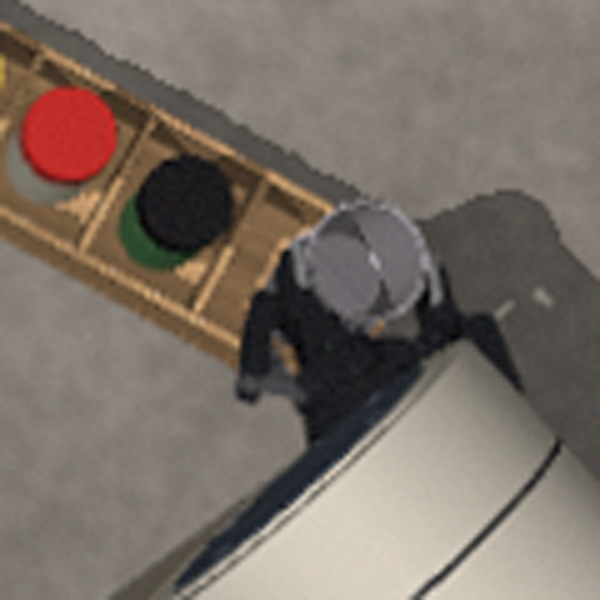

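```bash
python3 -m jog '[[[-0.05,-0.02,0.05],[0,0,0],1],[[-0.1,-0.02,0.09],[0,0,0],1],[[-0.14,-0.02,0.13],[0,0,0],1],[[-0.185,-0.02,0.17],[0,0,0],1],[[-0.185,-0.02,0.17],[0,0,0],1]]'
python3 - <<'E'
from h import *
to(.462,-.289,.1,-8,50)
s=optics.get_image('scene')[:,:,::-1];t=optics.get_image('top')[:,:,::-1]
cv2.imwrite('pics/k7.png',cv2.resize(s[245:365,130:250],None,fx=5,fy=5,interpolation=cv2.INTER_CUBIC))
cv2.imwrite('pics/k8.png',cv2.resize(t[190:310,400:520],None,fx=5,fy=5,interpolation=cv2.INTER_CUBIC))
E
```

```text
time: 34.25
tcp_pos: [0.4619, -0.2895, 0.1092]
ee_rot: [-3.135, -0.873, -0.142]
contact_force: [0.2, -0.0, -1.4]
gripper_width: 0.059
t 34.25 at [ 0.4619 -0.2895  0.1092] rpy [-179.6432  -50.0369   -8.1401] w 0.059 F [ 0.2 -0.  -1.4]
shift [-0.07  -0.005  0.059] turn [-0.004 -0.001 -0.001] rows>= 0.2
```

View pics/k7.png

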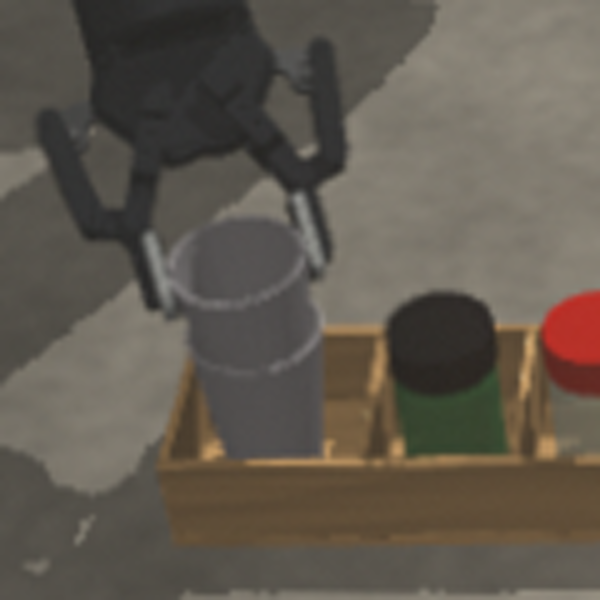

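View pics/k8.png

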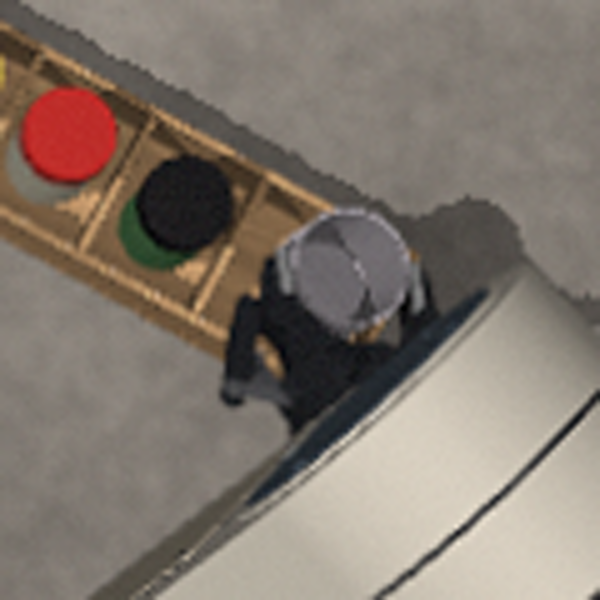

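```bash
python3 -m jog '[[[-0.02,0,0.015],[0,0,0],1],[[-0.04,0,0.03],[0,0,0],1],[[-0.06,0,0.05],[0,0,0],1],[[-0.06,0,0.05],[0,0,0],1]]'
python3 - <<'E'
from h import *
to(.462,-.2893,.096,-8,50)
s=optics.get_image('scene')[:,:,::-1]
cv2.imwrite('pics/k9.png',cv2.resize(s[245:365,130:250],None,fx=5,fy=5,interpolation=cv2.INTER_CUBIC))
E
```

```text
time: 34.75
tcp_pos: [0.4626, -0.2902, 0.1027]
ee_rot: [-3.138, -0.876, -0.141]
contact_force: [-1.4, -1.0, 4.5]
gripper_width: 0.0592
t 34.75 at [ 0.4626 -0.2902  0.1027] rpy [-179.7699  -50.2171   -8.0651] w 0.0592 F [-1.4 -1.   4.5]
shift [-0.056 -0.008  0.037] turn [-0.003 -0.004 -0.001] rows>= 0.1
```

View pics/k9.png

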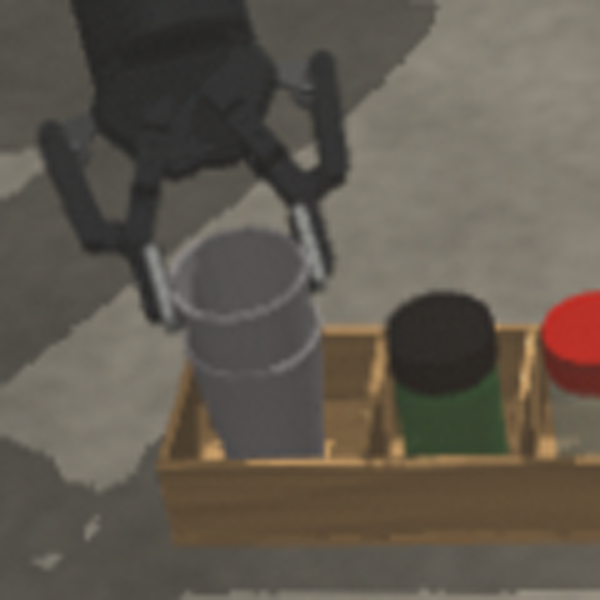

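```bash
python3 -m jog '[[[0,-0.015,0],[0,0,0],1],[[-0.015,-0.015,0.015],[0,0,0],1],[[-0.03,-0.015,0.03],[0,0,0],1],[[-0.03,-0.015,0.03],[0,0,0],1]]'
```

```text
time: 35.2
tcp_pos: [0.4647, -0.2893, 0.1009]
ee_rot: [-3.139, -0.883, -0.139]
contact_force: [-5.1, -0.8, 20.4]
gripper_width: 0.0592
```

Run:
```python
from h import *
to(.462,-.2893,.096,-8,50)
s=optics.get_image('scene')[:,:,::-1];t=optics.get_image('top')[:,:,::-1]
cv2.imwrite('pics/l1.png',cv2.resize(s[275:345,145:215],None,fx=8.5,fy=8.5,interpolation=cv2.INTER_CUBIC))
cv2.imwrite('pics/l2.png',cv2.resize(t[210:290,430:510],None,fx=7,fy=7,interpolation=cv2.INTER_CUBIC))
```

```text
t 35.2 at [ 0.4647 -0.2893  0.1009] rpy [-179.871   -50.6123   -7.9594] w 0.0592 F [-5.1 -0.8 20.4]
shift [-0.055  0.004  0.01 ] turn [-0.003 -0.01   0.   ] rows>= 0.1
```

View pics/l1.png

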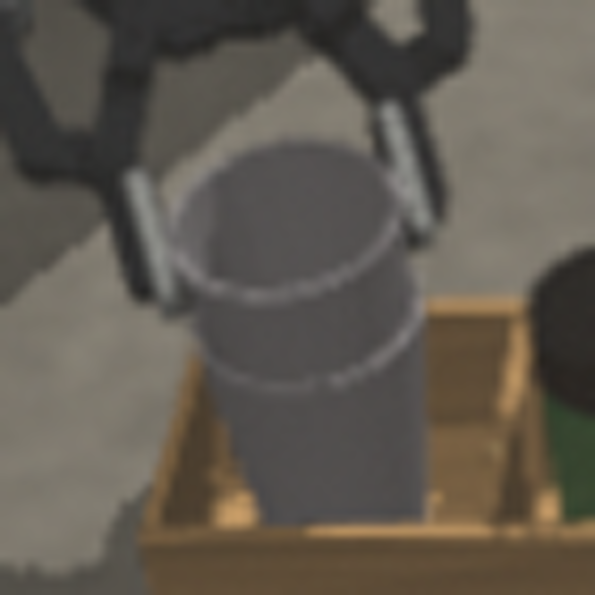

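View pics/l2.png

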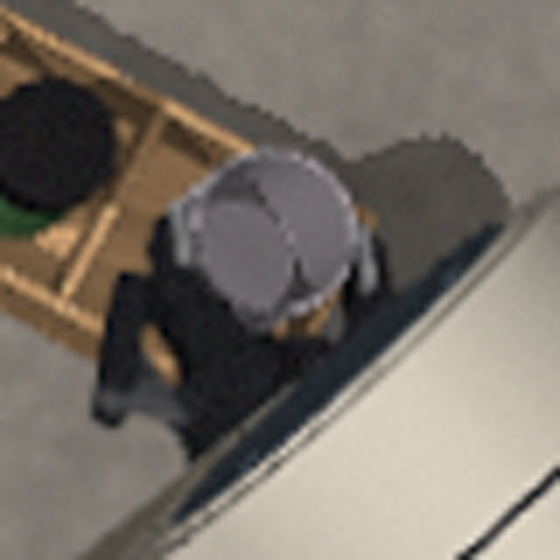

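```bash
python3 -m jog '[[[0.01,0,-0.01],[0,0,0],1],[[0.02,0,-0.015],[0,0,0],1],[[0.02,0,-0.015],[0,0,0],1]]'
```

```text
time: 35.6
tcp_pos: [0.463, -0.2882, 0.1009]
ee_rot: [-3.137, -0.875, -0.14]
contact_force: [-1.5, -2.3, 5.8]
gripper_width: 0.0593
```

```bash
python3 -m jog '[[[0,0,0],[0,0,0],-0.4],[[0,0,0],[0,0,0],-0.45],[[0,0,0],[0,0,0],-0.5],[[0,0,0],[0,0,0],-0.55],[[0,0,0],[0,0,0],-0.6],[[0,0,0],[0,0,0],-0.65],[[0,0,0],[0,0,0],-0.65]]' 20
python3 - <<'E'
from h import *
s=optics.get_image('scene')[:,:,::-1];t=optics.get_image('top')[:,:,::-1]
cv2.imwrite('pics/l3.png',cv2.resize(s[275:345,145:215],None,fx=8.5,fy=8.5,interpolation=cv2.INTER_CUBIC))
cv2.imwrite('pics/l4.png',cv2.resize(t[210:290,430:510],None,fx=7,fy=7,interpolation=cv2.INTER_CUBIC))
E
```

```text
time: 36.3
tcp_pos: [0.4627, -0.288, 0.1004]
ee_rot: [-3.136, -0.874, -0.141]
contact_force: [0.4, -0.2, -0.2]
gripper_width: 0.0707
```

View pics/l3.png

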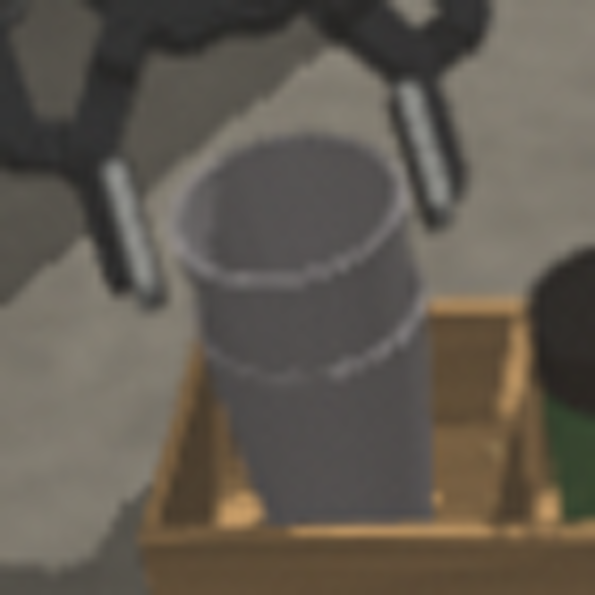

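View pics/l4.png

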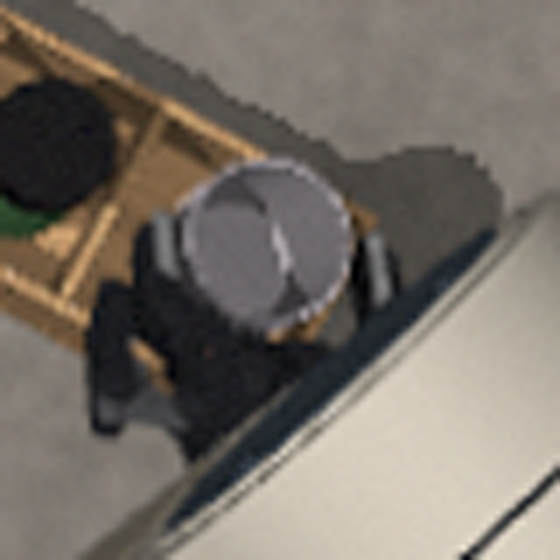

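Run:
```python
from h import *
for x,y in((.453,-.289),(.4515,-.287)):
  for z in(.09,.118,.122):
    for nm,f,o in(('scene',8.5,(145,275)),('top',7,(430,210))):
      pts=np.array([(proj(nm,(x+.031*np.cos(t),y+.031*np.sin(t),z))-o+.5)*f-.5 for t in np.arange(0,6.28,.05)]);print(nm,z,pts.min(0).round(0),pts.max(0).round(0))
```

```text
scene 0.09 [175. 227.] [411. 383.]
top 0.09 [173. 169.] [337. 334.]
scene 0.118 [158. 147.] [397. 302.]
top 0.118 [190. 156.] [357. 323.]
scene 0.122 [156. 135.] [394. 290.]
top 0.122 [192. 154.] [359. 322.]
scene 0.09 [180. 221.] [416. 377.]
top 0.09 [168. 173.] [332. 338.]
scene 0.118 [163. 141.] [401. 296.]
top 0.118 [185. 160.] [351. 327.]
scene 0.122 [161. 130.] [399. 284.]
top 0.122 [187. 158.] [354. 326.]
```

```bash
python3 -m jog '[[[0,0,0],[0,0,0],-0.8],[[0,0,-0.03],[0,0,0],-0.8],[[0,0,-0.2],[0,0,0],-0.8],[[0,0,-0.4],[0,0,0],-0.8],[[0,0,-0.7],[0,0,0],-0.6],[[0,0,-1],[0,0,0],-0.2],[[0,0,-1],[0,0,0],-0.2]]' 40
python3 - <<'E'
from ik import *
q=sense()['joint_positions'];print(q)
to(.42,-.28,.25,-8,0)
s=optics.get_image('scene')[:,:,::-1]
cv2.imwrite('pics/l5.png',cv2.resize(s[275:345,145:215],None,fx=8.5,fy=8.5,interpolation=cv2.INTER_CUBIC))
p0=np.array(sense()['tcp_pos'])
for tl,f in((50,.3),(40,.5),(30,.7),(20,.8),(10,.9),(0,1)):
  q,e=solve(p0+(np.array([.45,-.285,.26])-p0)*f,Rt(-8,tl),q);print(q.round(2),e.round(4))
E
```

```text
time: 37.1
tcp_pos: [0.3851, -0.2776, 0.1661]
ee_rot: [-3.139, -0.875, -0.141]
contact_force: [0.1, 0.2, 0.5]
gripper_width: 0.051
[-1.0459  0.3538  2.4325  1.9187  0.6997 -1.1283]
t 37.1 at [ 0.3851 -0.2776  0.1661] rpy [-179.8327  -50.1434   -8.0833] w 0.051 F [0.1 0.2 0.5]
shift [ 0.868 -0.026 -0.269] turn [-0.002 -0.836 -0.   ] rows>= 5.8
[-0.99  0.27  2.39  1.84  0.64 -0.96] 0.0
[-0.88  0.17  2.29  1.31  0.47 -0.31] 0.0
[-0.78  0.13  2.16  0.66  0.51  0.4 ] 0.0
[-0.7   0.14  2.05  0.3   0.67  0.8 ] 0.0
[-0.64  0.19  1.93  0.11  0.87  1.01] 0.0
[-0.59  0.25  1.81 -0.    1.08  1.12] 0.0
```

View pics/l5.png

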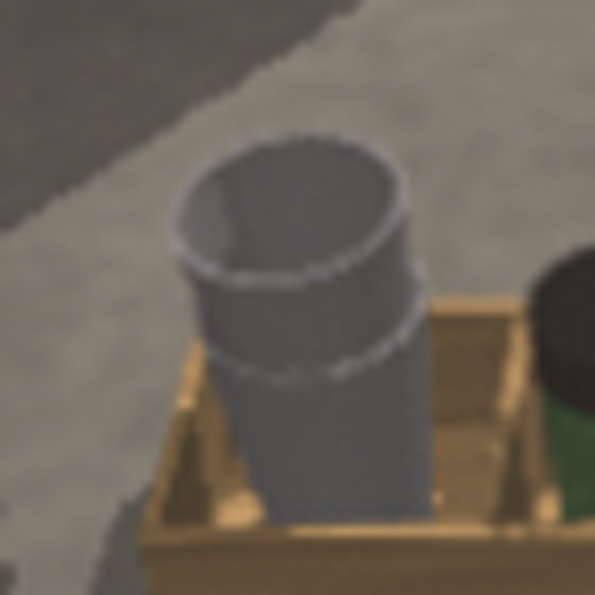

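```bash
python3 -m jog '[[[0.2,0,-0.2],[0,-0.1,0],-0.2],[[0.4,0,-0.3],[0,-0.25,0],-0.2],[[0.6,0,-0.4],[0,-0.4,0],-0.2],[[0.6,0,-0.5],[0,-0.55,0],-0.2],[[0.6,0,-0.5],[0,-0.7,0],-0.2],[[0.6,0,-0.5],[0,-0.836,0],-0.2],[[0.6,0,-0.5],[0,-0.836,0],-0.2],[[0.6,0,-0.5],[0,-0.836,0],-0.2]]'
python3 - <<'E'
from h import *
to(.453,-.287,.2,-32,0)
t=optics.get_image('top')[:,:,::-1]
cv2.imwrite('pics/l6.png',cv2.resize(t[210:290,430:510],None,fx=7,fy=7,interpolation=cv2.INTER_CUBIC))
E
```

```text
time: 37.95
tcp_pos: [0.388, -0.2761, 0.2418]
ee_rot: [-3.08, -0.324, -0.12]
contact_force: [0.5, 1.0, -1.1]
gripper_width: 0.051
t 37.95 at [ 0.388  -0.2761  0.2418] rpy [-176.4816  -18.5874   -6.8864] w 0.051 F [ 0.5  1.  -1.1]
shift [0.491 0.068 0.603] turn [-0.125 -0.292  0.424] rows>= 3.7
```

View pics/l6.png

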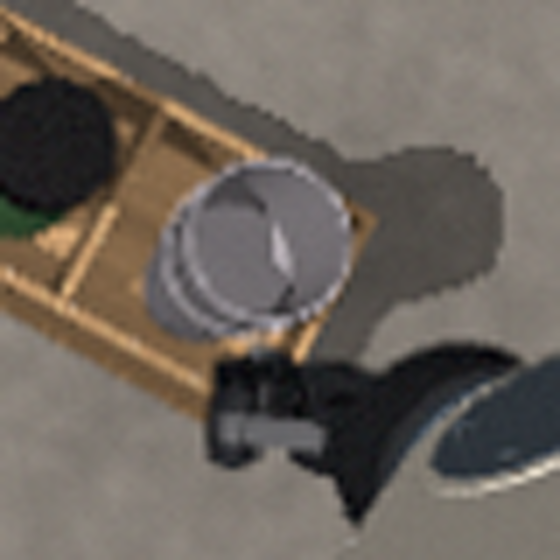

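Run:
```python
from h import *
g=lambda x,y:(430+(x+.5)/7-.5,210+(y+.5)/7-.5);k=lambda x,y:(145+(x+.5)/8.5-.5,275+(y+.5)/8.5-.5)
print(plane('top',g(268,243),.121)+[.0038,-.0026,0],plane('scene',k(290,209.5),.121)+[-.0025,-.0013,0],two(k(290,209.5),g(268,243)))
to(.45,-.29,.2,-8,0)
print(sense()['joint_positions'])
```

```text
[ 0.455  -0.2888  0.121 ] [ 0.4507 -0.2864  0.121 ] (array([ 0.4517, -0.2856,  0.1201]), np.float64(0.0017488786398569458))
t 38.0 at [ 0.3898 -0.2786  0.2435] rpy [-176.765   -18.3612   -6.9904] w 0.0513 F [ 2.7 -4.   2.4]
shift [0.443 0.074 0.602] turn [-0.056 -0.305  0.025] rows>= 2.2
[-0.7974  0.1028  2.0852  0.3541  0.7673  0.653 ]
```

```bash
python3 -m jog '[[[0.15,0.02,0],[-0.02,-0.1,0.01],-0.2],[[0.3,0.04,0.1],[-0.04,-0.2,0.02],-0.2],[[0.46,0.06,0.2],[-0.056,-0.305,0.025],-0.2],[[0.46,0.06,0.4],[-0.056,-0.305,0.025],-0.2],[[0.46,0.06,0.5],[-0.056,-0.305,0.025],-0.2],[[0.46,0.06,0.5],[-0.056,-0.305,0.025],-0.2],[[0.46,0.06,0.5],[-0.056,-0.305,0.025],-0.2]]'
python3 - <<'E'
from h import *
to(.453,-.2875,.15,-8,0)
E
```

```text
time: 38.7
tcp_pos: [0.446, -0.2852, 0.2083]
ee_rot: [-3.134, -0.007, -0.135]
contact_force: [0.3, -0.4, -0.3]
gripper_width: 0.0512
t 38.7 at [ 0.446  -0.2852  0.2083] rpy [-179.5625   -0.4123   -7.7269] w 0.0512 F [ 0.3 -0.4 -0.3]
shift [0.069 0.018 0.583] turn [-0.007 -0.007  0.005] rows>= 1.2
```

```bash
python3 -m jog '[[[0.07,0.02,0.2],[-0.007,-0.007,0],-0.2],[[0.07,0.02,0.4],[-0.007,-0.007,0],-0.2],[[0.07,0.02,0.58],[-0.007,-0.007,0],-0.2],[[0.07,0.02,0.58],[-0.007,-0.007,0],-0.2],[[0.07,0.02,0.58],[-0.007,-0.007,0],-0.2]]'
python3 - <<'E'
from h import *
to(.453,-.2875,.13,-8,0)
s=optics.get_image('scene')[:,:,::-1]
cv2.imwrite('pics/m1.png',cv2.resize(s[255:345,145:235],None,fx=6.6,fy=6.6,interpolation=cv2.INTER_CUBIC))
E
```

```text
time: 39.2
tcp_pos: [0.4536, -0.2887, 0.1516]
ee_rot: [3.14, -0.001, -0.136]
contact_force: [0.3, -0.8, 0.5]
gripper_width: 0.0514
t 39.2 at [ 0.4536 -0.2887  0.1516] rpy [179.9182  -0.0766  -7.7783] w 0.0514 F [ 0.3 -0.8  0.5]
shift [-0.008 -0.011  0.216] turn [ 0.001 -0.001  0.004] rows>= 0.4
```

View pics/m1.png

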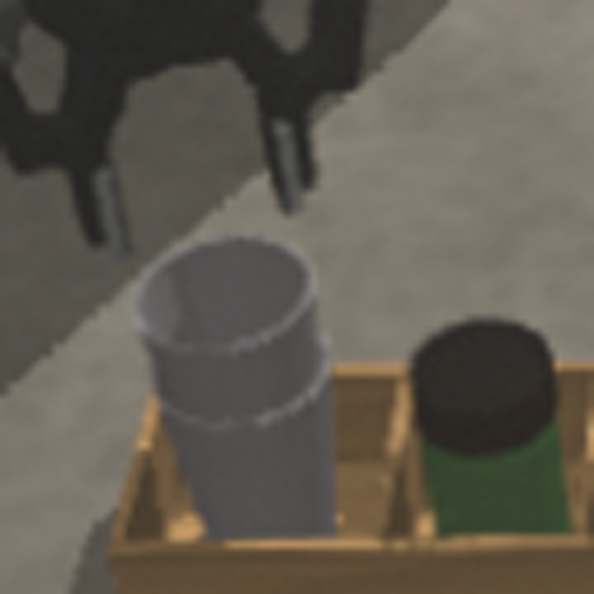

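```bash
python3 -m jog '[[[0,-0.015,0],[0,0,0],-0.06],[[0,-0.015,0.05],[0,0,0],-0.06],[[0,-0.015,0.1],[0,0,0],-0.06],[[0,-0.015,0.15],[0,0,0],-0.06],[[0,-0.015,0.2],[0,0,0],-0.06],[[0,-0.015,0.2],[0,0,0],-0.06]]'
python3 - <<'E'
from h import *
to(.453,-.2875,.12,-8,0)
s=optics.get_image('scene')[:,:,::-1]
cv2.imwrite('pics/m2.png',cv2.resize(s[255:345,145:235],None,fx=6.6,fy=6.6,interpolation=cv2.INTER_CUBIC))
E
```

```text
time: 39.85
tcp_pos: [0.4536, -0.2866, 0.1298]
ee_rot: [3.141, 0.001, -0.135]
contact_force: [-0.3, 0.8, -0.3]
gripper_width: 0.0454
t 39.85 at [ 0.4536 -0.2866  0.1298] rpy [179.9507   0.0469  -7.7437] w 0.0454 F [-0.3  0.8 -0.3]
shift [-0.005  0.009  0.098] turn [0.001 0.001 0.004] rows>= 0.2
```

View pics/m2.png

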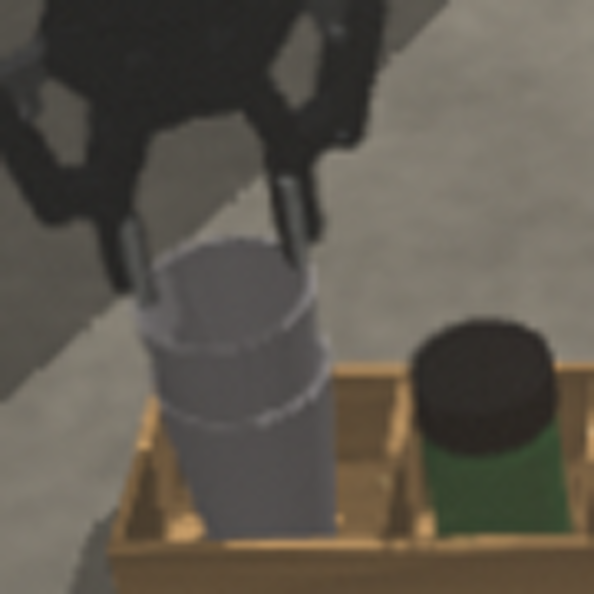

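```bash
python3 -m jog '[[[0,0,0.02],[0,0,0],-0.06],[[0,0,0.04],[0,0,0],-0.06],[[0,0,0.06],[0,0,0],-0.06],[[0,0,0.08],[0,0,0],-0.06],[[0,0,0.08],[0,0,0],-0.06]]'
```

```text
time: 40.4
tcp_pos: [0.454, -0.2869, 0.1225]
ee_rot: [3.14, -0.0, -0.135]
contact_force: [-0.6, 0.0, -1.1]
gripper_width: 0.0454
```

```bash
python3 -m jog '[[[0,0,0.02],[0,0,0],-0.06],[[0,0,0.03],[0,0,0],-0.06],[[0,0,0.03],[0,0,0],-0.06]]'
```

```text
time: 40.7
tcp_pos: [0.4548, -0.287, 0.1208]
ee_rot: [3.14, -0.002, -0.135]
contact_force: [-0.9, 2.8, 10.5]
gripper_width: 0.0451
```

```bash
python3 -m jog '[[[0,0,0.01],[0,0,0],-0.06],[[0,0,0.015],[0,0,0],-0.06],[[0,0,0.015],[0,0,0],-0.06]]'
python3 - <<'E'
from h import *
s=optics.get_image('scene')[:,:,::-1]
cv2.imwrite('pics/m3.png',cv2.resize(s[255:345,145:235],None,fx=6.6,fy=6.6,interpolation=cv2.INTER_CUBIC))
E
```

```text
time: 41.0
tcp_pos: [0.4555, -0.2874, 0.1204]
ee_rot: [3.139, -0.004, -0.135]
contact_force: [-1.3, 4.3, 17.6]
gripper_width: 0.0452
```

View pics/m3.png

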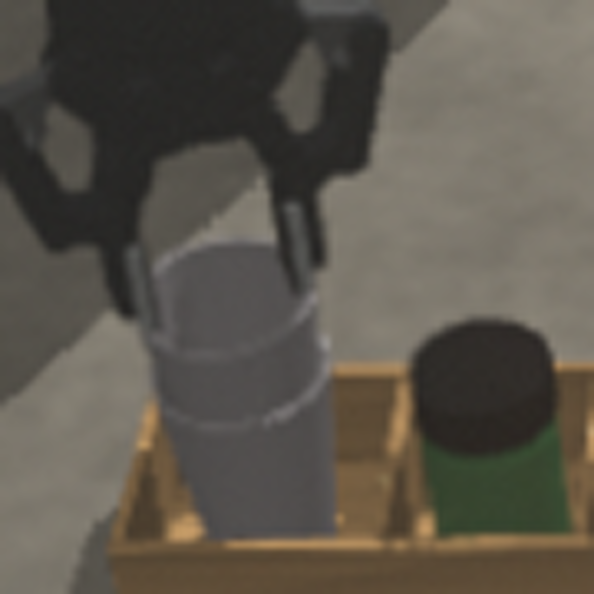

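```bash
python3 -m jog '[[[0,0,-0.1],[0,0,0],-0.06],[[0,0,-0.3],[0,0,0],-0.06],[[0,0,-0.3],[0,0,0],-0.06]]'
python3 - <<'E'
from h import *
s=optics.get_image('scene')[:,:,::-1]
g=cv2.resize(s[285:345,155:215],None,fx=10,fy=10,interpolation=cv2.INTER_LANCZOS4)
g=cv2.convertScaleAbs(g,alpha=1.8,beta=-40)
cv2.imwrite('pics/m4.png',g); to(.453,-.2875,.12,-8,0)
E
```

```text
time: 41.35
tcp_pos: [0.4554, -0.2879, 0.1504]
ee_rot: [3.138, -0.005, -0.135]
contact_force: [0.5, 0.4, 0.3]
gripper_width: 0.0451
t 41.4 at [ 0.4548 -0.2875  0.1493] rpy [179.8363  -0.1825  -7.7454] w 0.0453 F [0.2 0.6 0.2]
shift [-0.019  0.002  0.293] turn [ 0.003 -0.003  0.004] rows>= 0.6
```

View pics/m4.png

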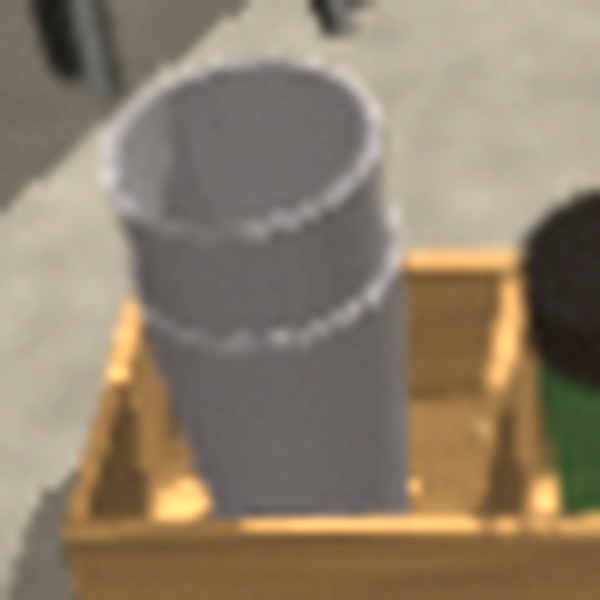

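Run:
```python
from h import *
x,y=.453,-.2875
for z,tx,ty in((.09,0,0),(.118,0,0),(.122,0,0),(.122,3,0),(.122,-3,0),(.122,0,3),(.122,0,-3)):
    P=[]
    for t in np.arange(0,6.28,.02):
        v=np.array([.031*np.cos(t),.031*np.sin(t),0]); v=Ro.from_rotvec(np.radians([tx,ty,0])).apply(v)
        P.append((proj('scene',np.array([x,y,z])+v)-[155,285]+.5)*10-.5)
    P=np.array(P);i,j,k,l=P[:,0].argmin(),P[:,0].argmax(),P[:,1].argmin(),P[:,1].argmax()
    print(z,tx,ty,'L',P[i].round(0),'R',P[j].round(0),'T',P[k].round(0),'B',P[l].round(0), 'w,h',np.ptp(P,axis=0).round(0),'c',P.mean(0).round(0))
g=cv2.imread('pics/m4.png')
```

```text
0.09 0 0 L [113. 274.] R [389. 239.] T [276. 165.] B [225. 348.] w,h [277. 184.] c [251. 256.]
0.118 0 0 L [ 92. 179.] R [373. 144.] T [259.  71.] B [206. 253.] w,h [280. 182.] c [233. 161.]
0.122 0 0 L [ 89. 165.] R [370. 131.] T [256.  57.] B [203. 239.] w,h [281. 182.] c [230. 147.]
0.122 3 0 L [ 91. 171.] R [369. 126.] T [263.  54.] B [198. 242.] w,h [279. 188.] c [230. 147.]
0.122 -3 0 L [ 89. 160.] R [371. 136.] T [248.  60.] B [211. 236.] w,h [283. 176.] c [230. 147.]
0.122 0 3 L [ 89. 164.] R [371. 133.] T [252.  52.] B [210. 244.] w,h [282. 192.] c [230. 147.]
0.122 0 -3 L [ 90. 167.] R [370. 129.] T [262.  62.] B [197. 234.] w,h [280. 173.] c [230. 147.]
```

```bash
python3 -m jog '[[[0,0,0.05],[0,0,0.15],-0.06],[[-0.01,0,0.1],[0,0,0.3],-0.06],[[-0.01,0,0.15],[0,0,0.45],-0.06],[[-0.01,0,0.2],[0,0,0.62],-0.06],[[-0.01,0,0.2],[0,0,0.62],-0.06],[[-0.01,0,0.2],[0,0,0.62],-0.06]]'
python3 - <<'E'
from h import *
to(.4538,-.2872,.12,-45,0)
s=optics.get_image('scene')[:,:,::-1]
g=cv2.resize(s[285:345,155:215],None,fx=10,fy=10,interpolation=cv2.INTER_LANCZOS4)
g=cv2.convertScaleAbs(g,alpha=1.8,beta=-40)
cv2.imwrite('pics/m5.png',g)
E
```

```text
time: 42.0
tcp_pos: [0.4525, -0.2865, 0.1272]
ee_rot: [3.14, 0.0, -0.785]
contact_force: [-1.1, 0.3, -0.2]
gripper_width: 0.0456
t 42.0 at [ 0.4525 -0.2865  0.1272] rpy [179.9317   0.0063 -44.9618] w 0.0456 F [-1.1  0.3 -0.2]
shift [ 0.014 -0.004  0.072] turn [0.001 0.    0.001] rows>= 0.1
```

View pics/m5.png

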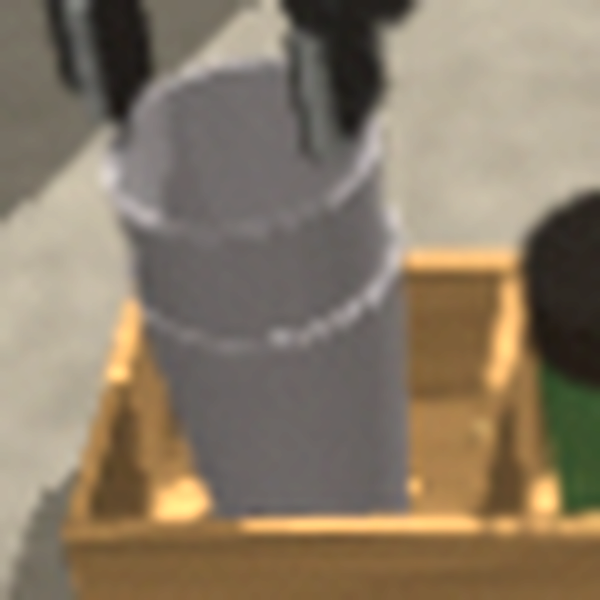

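```bash
python3 -m jog '[[[0.01,0,0],[0,0,0],-0.16],[[0.01,0,0.02],[0,0,0],-0.16],[[0.01,0,0.04],[0,0,0],-0.16],[[0.01,0,0.055],[0,0,0],-0.16],[[0.01,0,0.065],[0,0,0],-0.16],[[0.01,0,0.065],[0,0,0],-0.16]]'
```

```text
time: 42.65
tcp_pos: [0.4537, -0.2875, 0.1216]
ee_rot: [3.141, -0.001, -0.784]
contact_force: [0.2, 0.7, -0.3]
gripper_width: 0.0497
```

```bash
python3 -m jog '[[[0,0,0.01],[0,0,0],-0.16],[[0,0,0.02],[0,0,0],-0.16],[[0,0,0.02],[0,0,0],-0.16]]'
```

```text
time: 42.95
tcp_pos: [0.4543, -0.2877, 0.1203]
ee_rot: [3.141, -0.003, -0.785]
contact_force: [-1.2, 0.4, 3.3]
gripper_width: 0.0496
```

```bash
python3 -m jog '[[[0,0,0.01],[0,0,0],-0.16],[[0,0,0.02],[0,0,0],-0.16],[[0,0,0.02],[0,0,0],-0.16]]'
python3 - <<'E'
from h import *
s=optics.get_image('scene')[:,:,::-1]
g=cv2.resize(s[285:345,155:215],None,fx=10,fy=10,interpolation=cv2.INTER_LANCZOS4)
g=cv2.convertScaleAbs(g,alpha=1.8,beta=-40)
cv2.imwrite('pics/m6.png',g)
E
```

```text
time: 43.25
tcp_pos: [0.4554, -0.2884, 0.12]
ee_rot: [-3.141, -0.005, -0.784]
contact_force: [-1.5, 1.4, 18.4]
gripper_width: 0.0497
```

View pics/m6.png

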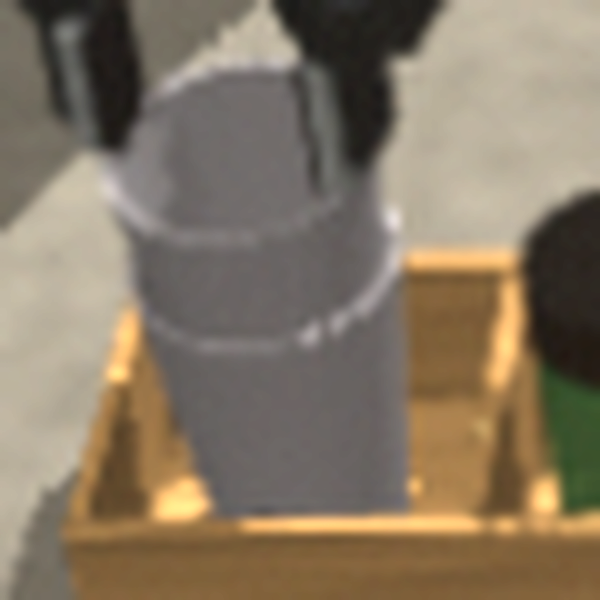

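```bash
python3 -m jog '[[[0.03,0,0],[0,0,0],-0.16],[[0.03,0,0],[0,0,0],-0.16],[[0,0.03,0],[0,0,0],-0.16],[[0,0.03,0],[0,0,0],-0.16],[[-0.03,0,0.005],[0,0,0],-0.16],[[-0.03,0,0.005],[0,0,0],-0.16],[[0,-0.03,0.005],[0,0,0],-0.16],[[0,-0.03,0.005],[0,0,0],-0.16],[[0,0,0],[0,0,0],-0.16],[[0,0,0],[0,0,0],-0.16]]'
python3 - <<'E'
from h import *
s=optics.get_image('scene')[:,:,::-1]
g=cv2.resize(s[285:345,155:215],None,fx=10,fy=10,interpolation=cv2.INTER_LANCZOS4)
g=cv2.convertScaleAbs(g,alpha=1.8,beta=-40)
cv2.imwrite('pics/m7.png',g)
E
```

```text
time: 44.3
tcp_pos: [0.4551, -0.2883, 0.1197]
ee_rot: [-3.141, -0.005, -0.785]
contact_force: [-1.3, 2.8, 16.4]
gripper_width: 0.0497
```

View pics/m7.png

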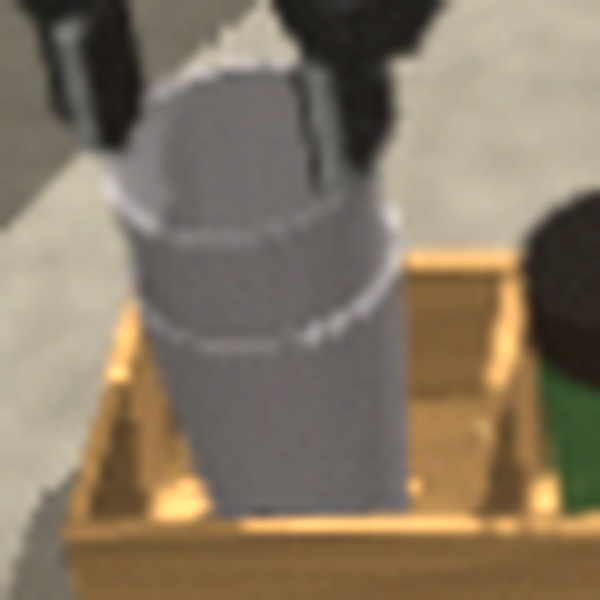

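```bash
python3 -m jog '[[[0,0,-0.06],[0,0,-0.1],-0.16],[[0,0,-0.1],[0,0,-0.3],-0.16],[[0,0,-0.1],[0,0,-0.5],-0.16],[[0,0,-0.1],[0,0,-0.7],-0.16],[[0,0,-0.1],[0,0,-0.85],-0.16],[[0,0,-0.1],[0,0,-1],-0.16],[[0,0,-0.1],[0,0,-1],-0.16],[[0,0,-0.1],[0,0,-1],-0.16],[[0,0,-0.1],[0,0,-1],-0.16]]'
python3 - <<'E'
from h import *
s=optics.get_image('scene')[:,:,::-1]
g=cv2.resize(s[285:345,155:215],None,fx=10,fy=10,interpolation=cv2.INTER_LANCZOS4)
g=cv2.convertScaleAbs(g,alpha=1.8,beta=-40)
cv2.imwrite('pics/m8.png',g)
to(.4538,-.2872,.12,45,0)
E
```

```text
time: 45.25
tcp_pos: [0.4538, -0.2876, 0.1277]
ee_rot: [3.14, -0.0, 0.263]
contact_force: [0.0, 0.2, -0.2]
gripper_width: 0.0493
t 45.3 at [ 0.4538 -0.2876  0.1277] rpy [179.9021   0.002   14.9841] w 0.0498 F [-0.1 -0.2 -0. ]
shift [ 0.001 -0.004  0.077] turn [ 0.002  0.    -0.5  ] rows>= 3.5
```

View pics/m8.png

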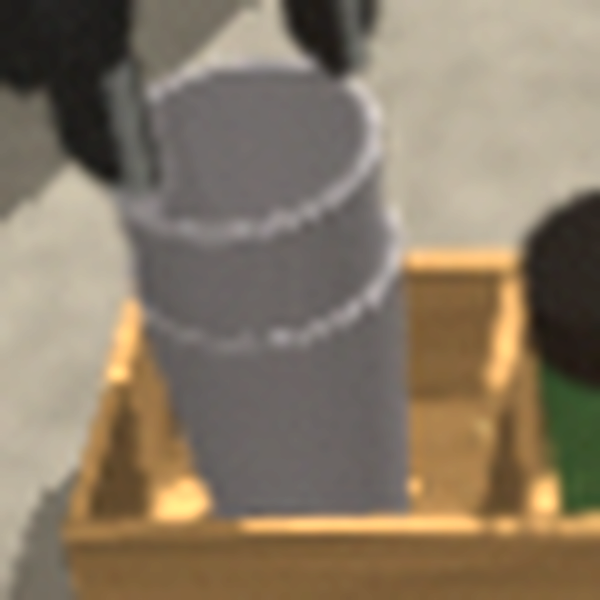

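```bash
python3 -m jog '[[[0,0,-0.05],[0,0,0],-0.9],[[0,0,-0.05],[0,0,0],-0.9],[[0,0,-0.05],[0,0,0],-0.9],[[0,0,0.05],[0,0,0],-0.9],[[0,0,0.12],[0,0,0],-0.9],[[0,0,0.19],[0,0,0],-0.9],[[0,0,0.25],[0,0,0],-0.9],[[0,0,0.25],[0,0,0],-0.9]]' 20
python3 - <<'E'
from h import *
s=optics.get_image('scene')[:,:,::-1]
g=cv2.resize(s[285:345,155:215],None,fx=10,fy=10,interpolation=cv2.INTER_LANCZOS4)
g=cv2.convertScaleAbs(g,alpha=1.8,beta=-40)
cv2.imwrite('pics/m9.png',g)
to(.4538,-.2872,.104,15,0)
E
```

```text
time: 46.1
tcp_pos: [0.4531, -0.2872, 0.1015]
ee_rot: [3.142, 0.001, 0.263]
contact_force: [0.7, 0.2, -0.1]
gripper_width: 0.081
t 46.15 at [ 0.4535 -0.2874  0.1021] rpy [179.9576   0.0504  15.0584] w 0.0812 F [ 0.3  0.4 -0.5]
shift [ 0.004 -0.001 -0.019] turn [0.001 0.001 0.001] rows>= 0.0
```

View pics/m9.png

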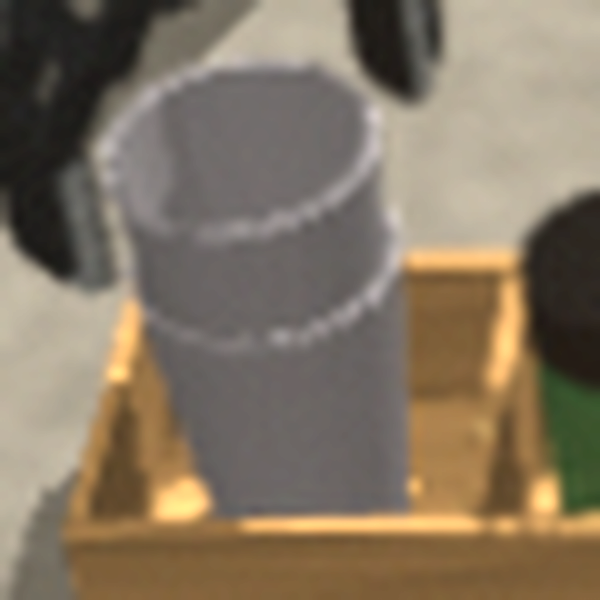

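```bash
python3 -m jog '[[[0,0,0],[0,0,0],-0.6],[[0,0,0],[0,0,0],-0.3],[[0,0,0],[0,0,0],0],[[0,0,0],[0,0,0],0.5],[[0,0,0],[0,0,0],0.5],[[0,0,0],[0,0,0],0.5]]' 25
python3 -m jog '[[[0,0,-0.03],[0,0,0],0.5],[[0,0,-0.06],[-0.015,-0.025,0],0.5],[[0,0,-0.08],[-0.03,-0.05,0],0.5],[[0,0,-0.08],[-0.03,-0.05,0],0.5]]'
python3 - <<'E'
from h import *
s=optics.get_image('scene')[:,:,::-1]
g=cv2.resize(s[285:345,155:215],None,fx=10,fy=10,interpolation=cv2.INTER_LANCZOS4)
g=cv2.convertScaleAbs(g,alpha=1.8,beta=-40)
cv2.imwrite('pics/n1.png',g)
E
```

```text
time: 46.75
tcp_pos: [0.4542, -0.2877, 0.1034]
ee_rot: [3.139, -0.001, 0.263]
contact_force: [-0.2, 2.2, 6.3]
gripper_width: 0.0599
time: 47.15
tcp_pos: [0.4541, -0.2873, 0.1108]
ee_rot: [3.108, 0.053, 0.263]
contact_force: [-0.1, -0.2, -2.0]
gripper_width: 0.0595
```

View pics/n1.png

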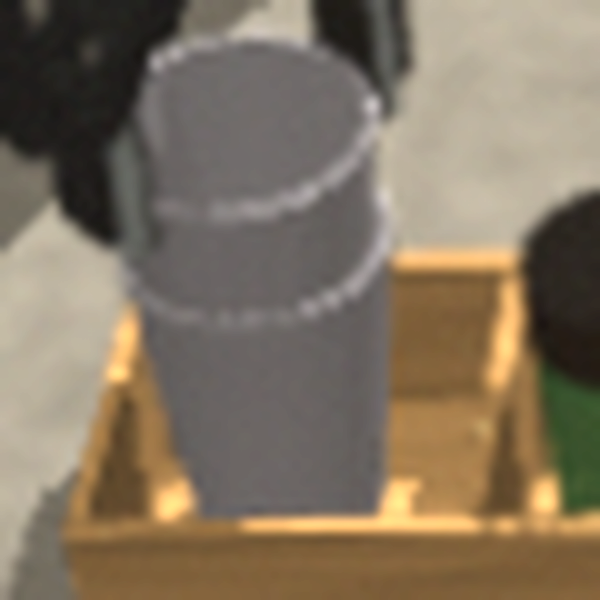

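```bash
python3 -m jog '[[[0,0,0.03],[0,0,0],0.5],[[0,0,0.06],[0,0,0],0.5],[[0,0,0.08],[0,0,0],0.5],[[0,0,0.09],[0,0,0],0.5],[[0,0,0.09],[0,0,0],0.5]]'
python3 - <<'E'
from h import *
s=optics.get_image('scene')[:,:,::-1]
g=cv2.resize(s[285:345,155:215],None,fx=10,fy=10,interpolation=cv2.INTER_LANCZOS4)
g=cv2.convertScaleAbs(g,alpha=1.8,beta=-40)
cv2.imwrite('pics/n2.png',g)
E
```

```text
time: 47.7
tcp_pos: [0.4544, -0.2888, 0.1036]
ee_rot: [3.107, 0.051, 0.261]
contact_force: [-3.0, 2.1, 18.4]
gripper_width: 0.0595
```

View pics/n2.png

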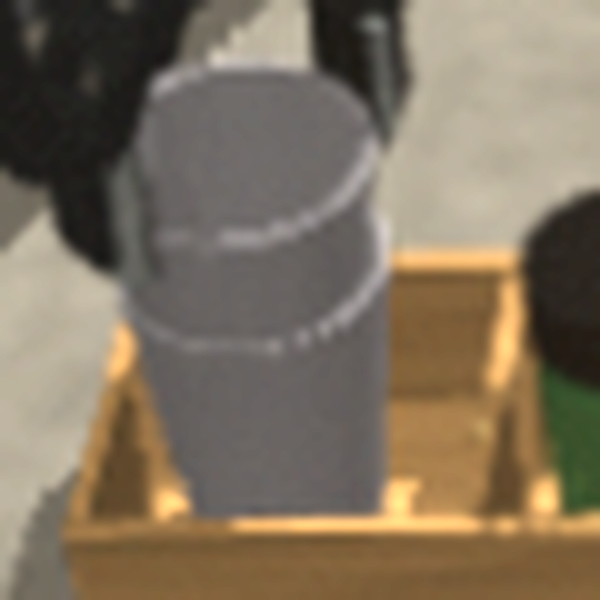

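```bash
python3 -m jog '[[[0,0,0],[0,0,0.14],0.5],[[0,0,0],[0,0,0.25],0.5],[[0,0,0],[0,0,0.25],0.5],[[0,0,0],[0,0,0.1],0.5],[[0,0,0],[0,0,-0.04],0.5],[[0,0,0],[0,0,-0.18],0.5],[[0,0,0],[0,0,-0.25],0.5],[[0,0,0],[0,0,-0.25],0.5],[[0,0,0],[0,0,-0.1],0.5],[[0,0,0],[0,0,0],0.5],[[0,0,0],[0,0,0],0.5]]'
python3 - <<'E'
from h import *
s=optics.get_image('scene')[:,:,::-1]
g=cv2.resize(s[285:345,155:215],None,fx=10,fy=10,interpolation=cv2.INTER_LANCZOS4)
g=cv2.convertScaleAbs(g,alpha=1.8,beta=-40)
cv2.imwrite('pics/n3.png',g)
E
```

```text
time: 48.85
tcp_pos: [0.4542, -0.2886, 0.1031]
ee_rot: [3.107, 0.05, 0.258]
contact_force: [-1.7, 1.8, 12.9]
gripper_width: 0.0595
```

View pics/n3.png

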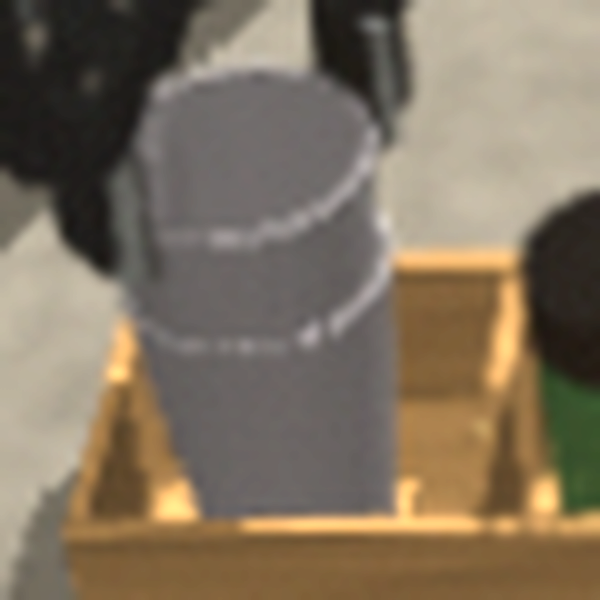

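```bash
python3 -m jog '[[[0,0,0],[0.03,0.05,0],0.5],[[0,0,0],[0.03,0.05,0],0.5],[[0,0,0],[0.07,0,0],0.5],[[0,0,0],[0.07,0,0],0.5],[[0,0,0],[-0.04,0,0],0.5],[[0,0,0],[-0.04,0,0],0.5],[[0,0,0],[0,-0.06,0],0.5],[[0,0,0],[0,-0.06,0],0.5],[[0,0,0],[0.03,0.08,0],0.5],[[0,0,0],[0.03,0.08,0],0.5],[[0,0,0],[0.03,0.05,0],0.5],[[0,0,0],[0.03,0.05,0],0.5]]'
python3 - <<'E'
from h import *
s=optics.get_image('scene')[:,:,::-1]
g=cv2.resize(s[285:345,155:215],None,fx=10,fy=10,interpolation=cv2.INTER_LANCZOS4)
g=cv2.convertScaleAbs(g,alpha=1.8,beta=-40)
cv2.imwrite('pics/n4.png',g)
E
```

```text
time: 50.1
tcp_pos: [0.4547, -0.2891, 0.1028]
ee_rot: [3.137, -0.003, 0.261]
contact_force: [2.3, -0.3, 8.7]
gripper_width: 0.0593
```

View pics/n4.png

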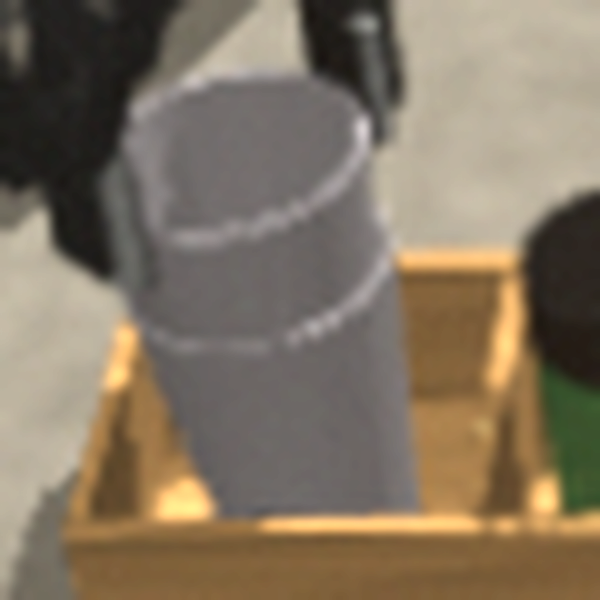

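```bash
python3 -m jog '[[[0,0,-0.01],[-0.03,-0.05,0],0.5],[[0,0,-0.01],[-0.03,-0.05,0],0.5],[[0,0,0.01],[-0.03,-0.05,0],0.5],[[0,0,0.02],[-0.03,-0.05,0.1],0.5],[[0,0,0.02],[-0.03,-0.05,0.1],0.5]]' 60
```

```text
time: 50.65
tcp_pos: [0.4541, -0.2884, 0.1021]
ee_rot: [3.105, 0.047, 0.154]
contact_force: [-4.7, 4.3, 26.9]
gripper_width: 0.0582
```

```bash
python3 -m jog '[[[0,0,0],[0,0,-0.14],0.5],[[0,0,0.003],[0,0,-0.2],0.5],[[0,0,0.003],[0,0,-0.1],0.5],[[0,0,0.003],[0,0,0],0.5],[[0,0,0.003],[0,0,0],0.5]]'
python3 - <<'E'
from h import *
s=optics.get_image('scene')[:,:,::-1]
g=cv2.resize(s[285:345,155:215],None,fx=10,fy=10,interpolation=cv2.INTER_LANCZOS4)
g=cv2.convertScaleAbs(g,alpha=1.8,beta=-40)
cv2.imwrite('pics/n5.png',g)
E
```

```text
time: 51.15
tcp_pos: [0.455, -0.2891, 0.102]
ee_rot: [3.104, 0.045, 0.154]
contact_force: [-1.7, 2.4, 24.1]
gripper_width: 0.0584
```

View pics/n5.png

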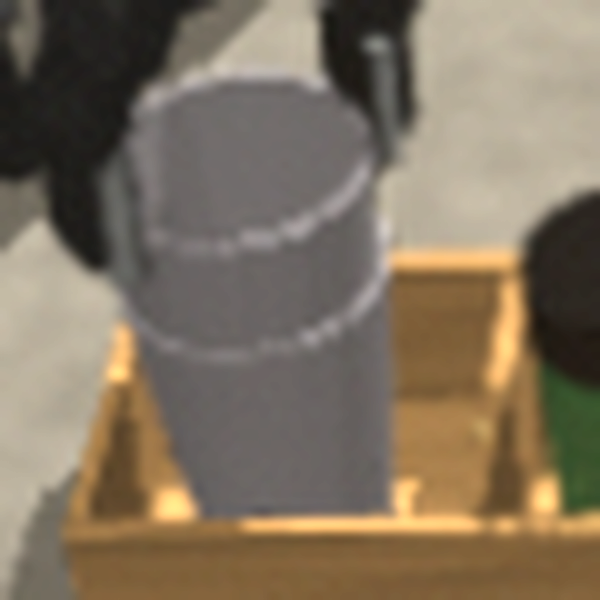

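```bash
python3 -m jog '[[[0,0,0],[0.06,0,0],0.5],[[0,0,0],[0.045,0.045,0],0.5],[[0,0,0],[0,0.06,0],0.5],[[0,0,0],[-0.045,0.045,0],0.5],[[0,0,0],[-0.06,0,0],0.5],[[0,0,0],[-0.045,-0.045,0],0.5],[[0,0,0],[0,-0.06,0],0.5],[[0,0,0],[0.045,-0.045,0],0.5],[[0,0,0],[0.06,0,0],0.5],[[0,0,0],[0.045,0.045,0],0.5],[[0,0,0],[0,0.06,0],0.5],[[0,0,0],[-0.045,0.045,0],0.5],[[0,0,0],[-0.03,0,0],0.5],[[0,0,0],[0,-0.03,0],0.5],[[0,0,0],[0,0,0],0.5],[[0,0,0],[0,0,0],0.5]]'
python3 - <<'E'
from h import *
s=optics.get_image('scene')[:,:,::-1]
g=cv2.resize(s[285:345,155:215],None,fx=10,fy=10,interpolation=cv2.INTER_LANCZOS4)
g=cv2.convertScaleAbs(g,alpha=1.8,beta=-40)
cv2.imwrite('pics/n6.png',g)
E
```

```text
time: 52.8
tcp_pos: [0.4548, -0.2899, 0.101]
ee_rot: [3.103, 0.045, 0.157]
contact_force: [-0.4, -2.9, 11.5]
gripper_width: 0.0579
```

View pics/n6.png

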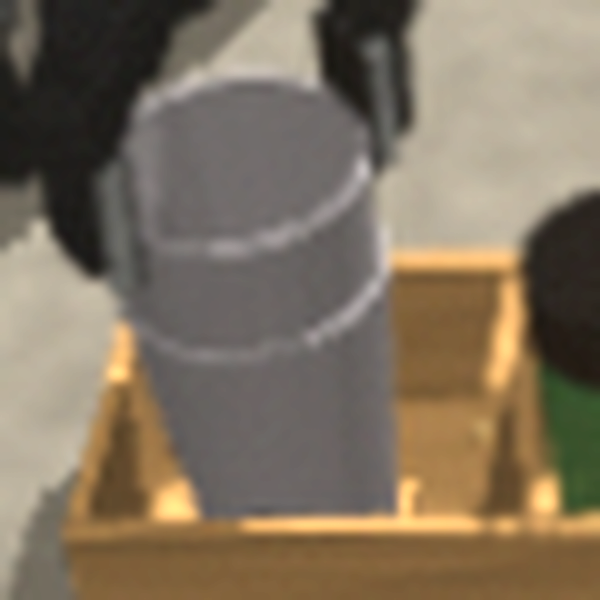

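```bash
python3 -m jog '[[[0,0,0.015],[0.08,0,0],0.5],[[0,0,0.015],[0.08,0,0],0.5],[[0,0,0.015],[0,0.08,0],0.5],[[0,0,0.015],[0,0.08,0],0.5],[[0,0,0.02],[-0.08,0,0],0.5],[[0,0,0.02],[-0.08,0,0],0.5],[[0,0,0.02],[0,-0.08,0],0.5],[[0,0,0.02],[0,-0.08,0],0.5],[[0,0,0.02],[0.06,0,0],0.5],[[0,0,0.02],[0,0.06,0],0.5],[[0,0,0.02],[-0.04,0,0],0.5],[[0,0,0.02],[0,-0.03,0],0.5],[[0,0,0.02],[0,0,0],0.5],[[0,0,0.02],[0,0,0],0.5]]'
python3 - <<'E'
from h import *
s=optics.get_image('scene')[:,:,::-1]
g=cv2.resize(s[285:345,155:215],None,fx=10,fy=10,interpolation=cv2.INTER_LANCZOS4)
g=cv2.convertScaleAbs(g,alpha=1.8,beta=-40)
cv2.imwrite('pics/n7.png',g)
E
```

```text
time: 54.25
tcp_pos: [0.4544, -0.2898, 0.0993]
ee_rot: [3.103, 0.046, 0.157]
contact_force: [-2.8, -1.7, 15.3]
gripper_width: 0.0581
```

View pics/n7.png

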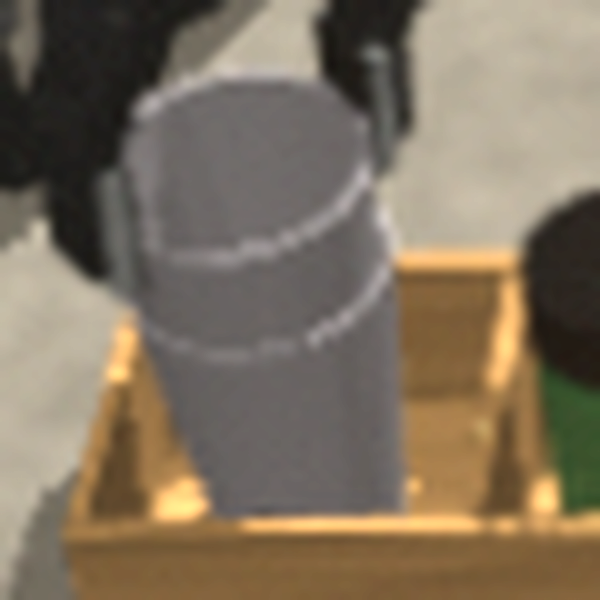

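```bash
python3 -m jog '[[[0,0,0.01],[0.06,0,0],0.5],[[0,0,0.01],[0.06,0,0],0.5],[[0,0,0.015],[0,0.06,0],0.5],[[0,0,0.015],[0,0.06,0],0.5],[[0,0,0.015],[-0.06,0,0],0.5],[[0,0,0.015],[-0.06,0,0],0.5],[[0,0,0.015],[0,-0.05,0],0.5],[[0,0,0.015],[0,-0.05,0],0.5],[[0,0,0.015],[0,0,0],0.5],[[0,0,0.015],[0,0,0],0.5]]'
python3 - <<'E'
from h import *
s=optics.get_image('scene')[:,:,::-1]
g=cv2.resize(s[285:345,155:215],None,fx=10,fy=10,interpolation=cv2.INTER_LANCZOS4)
g=cv2.convertScaleAbs(g,alpha=1.8,beta=-40)
cv2.imwrite('pics/n8.png',g)
E
```

```text
time: 55.3
tcp_pos: [0.4545, -0.2903, 0.0985]
ee_rot: [3.102, 0.044, 0.157]
contact_force: [-2.0, -2.2, 20.0]
gripper_width: 0.0583
```

View pics/n8.png

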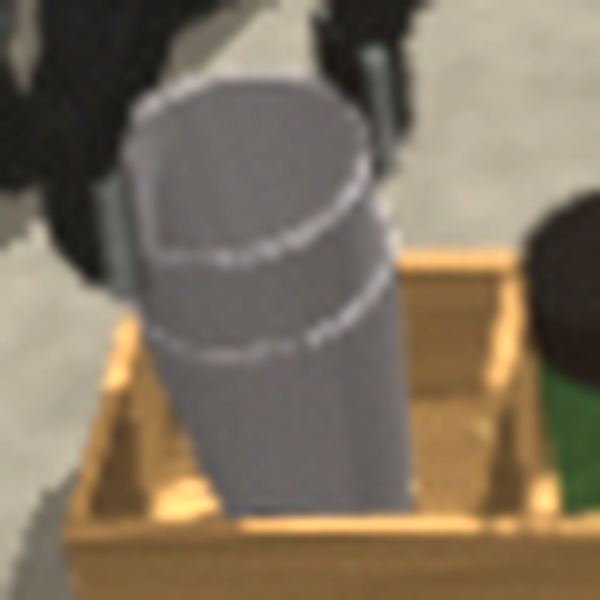

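```bash
python3 -m jog '[[[0.01,-0.01,-0.005],[0,0,0],0.5],[[0.02,-0.03,-0.01],[0,0,0],0.5],[[0.02,-0.03,-0.01],[0,0,0],0.5]]' 20
python3 - <<'E'
from h import *
s=optics.get_image('scene')[:,:,::-1]
g=cv2.resize(s[285:345,155:215],None,fx=10,fy=10,interpolation=cv2.INTER_LANCZOS4)
g=cv2.convertScaleAbs(g,alpha=1.8,beta=-40)
cv2.imwrite('pics/n9.png',g)
E
```

```text
time: 55.65
tcp_pos: [0.4563, -0.2874, 0.0986]
ee_rot: [3.101, 0.046, 0.158]
contact_force: [-2.7, -7.4, 13.1]
gripper_width: 0.0579
```

View pics/n9.png

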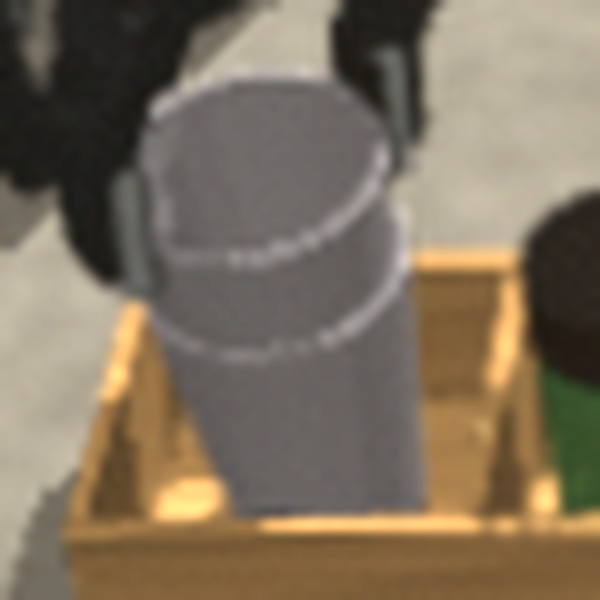

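```bash
python3 -m jog '[[[0,0,-0.005],[0,0,0],-0.38],[[0,0,-0.01],[0,0,0],-0.45],[[0,0,-0.01],[0,0,0],-0.55],[[0,0,-0.01],[0,0,0],-0.7],[[0,0,-0.01],[0,0,0],-0.8],[[0,0,-0.01],[0,0,0],-0.8]]'
python3 - <<'E'
from h import *
s=optics.get_image('scene')[:,:,::-1]
g=cv2.resize(s[285:345,155:215],None,fx=10,fy=10,interpolation=cv2.INTER_LANCZOS4)
g=cv2.convertScaleAbs(g,alpha=1.8,beta=-40)
cv2.imwrite('pics/o1.png',g)
E
```

```text
time: 56.3
tcp_pos: [0.4548, -0.2846, 0.0976]
ee_rot: [3.106, 0.051, 0.157]
contact_force: [-0.2, -0.4, 0.6]
gripper_width: 0.0772
```

View pics/o1.png

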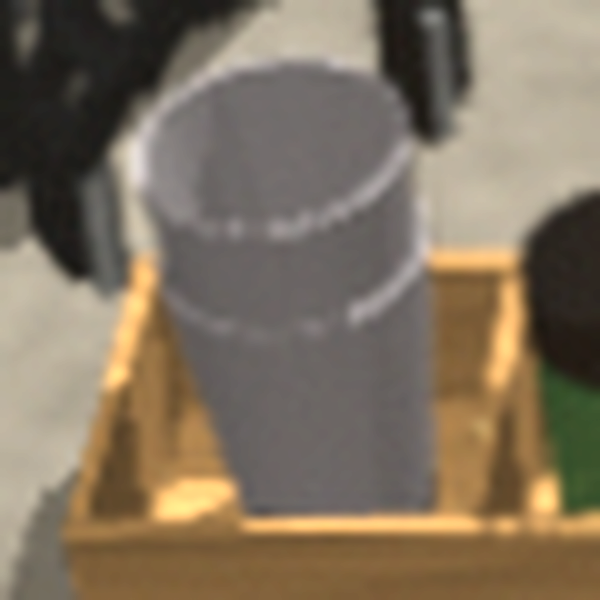

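```bash
python3 -m jog '[[[0,0,-0.02],[0,0,0],-0.9],[[0,0,-0.1],[0,0,0],-0.9],[[0,0,-0.25],[0,0,0],-0.9],[[0,0,-0.5],[0,0,0],-0.9],[[0,0,-0.8],[0,0,0],-0.9],[[0,0,-1],[0,0,0],-0.9],[[0,0,-1],[0,0,0],-0.9]]'
python3 -m jog '[[[-0.3,0,-0.3],[0,0,0],-0.9],[[-0.6,0,-0.5],[0,0,0],-0.9],[[-0.9,0,-0.6],[0,0,0],-0.9],[[-0.9,0.3,-0.6],[0,0,0],-0.9],[[-0.9,0.3,-0.6],[0,0,0],-0.9]]'
python3 - <<'E'
from h import *
print(sense()['tcp_pos'],sense()['contact_force'])
s=optics.get_image('scene')[:,:,::-1];t=optics.get_image('top')[:,:,::-1]
g=cv2.resize(s[285:345,155:215],None,fx=10,fy=10,interpolation=cv2.INTER_LANCZOS4)
cv2.imwrite('pics/p1.png',cv2.convertScaleAbs(g,alpha=1.8,beta=-40))
g=cv2.resize(t[180:280,360:490],None,fx=6,fy=6,interpolation=cv2.INTER_CUBIC);cv2.imwrite('pics/p2.png',g)
cv2.imwrite('pics/p3.png',s)
E
```

```text
time: 57.05
tcp_pos: [0.4612, -0.2814, 0.2012]
ee_rot: [3.102, 0.045, 0.157]
contact_force: [-0.9, 0.1, -0.5]
gripper_width: 0.0813
time: 57.55
tcp_pos: [0.378, -0.3238, 0.2638]
ee_rot: [3.103, 0.049, 0.155]
contact_force: [0.9, 0.5, 0.0]
gripper_width: 0.0813
[ 0.378  -0.3238  0.2638] [0.9396 0.5035 0.0335]
```

View pics/p1.png

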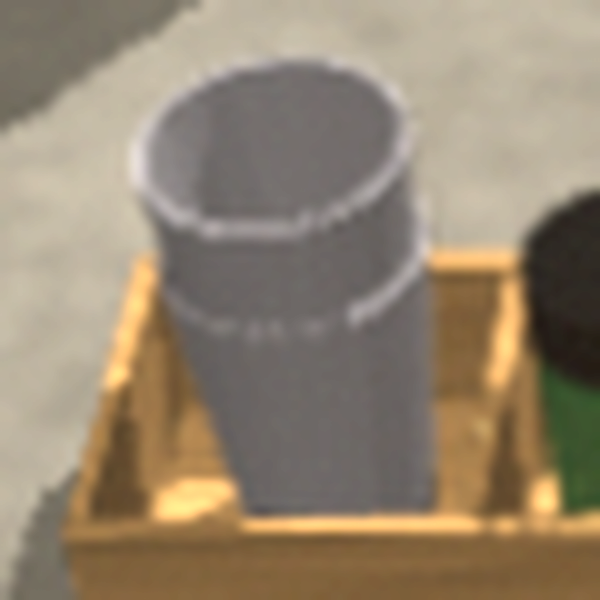

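View pics/p2.png

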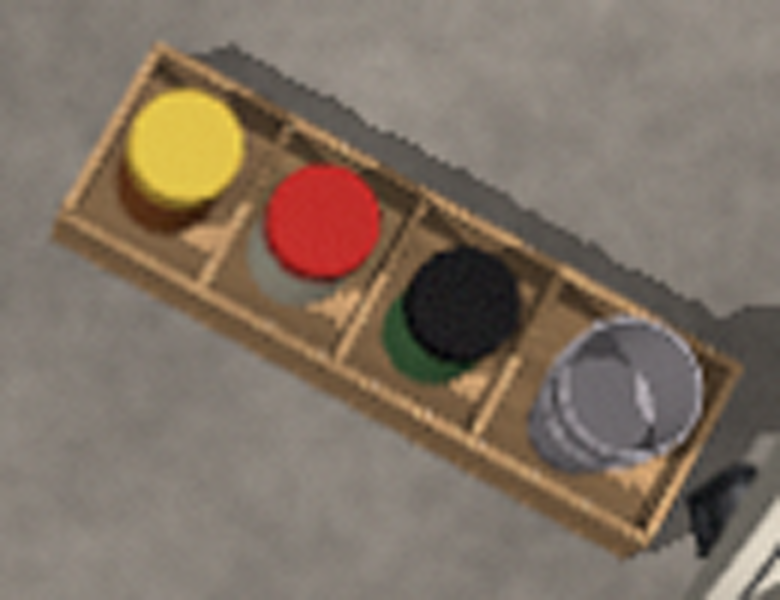

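View pics/p3.png

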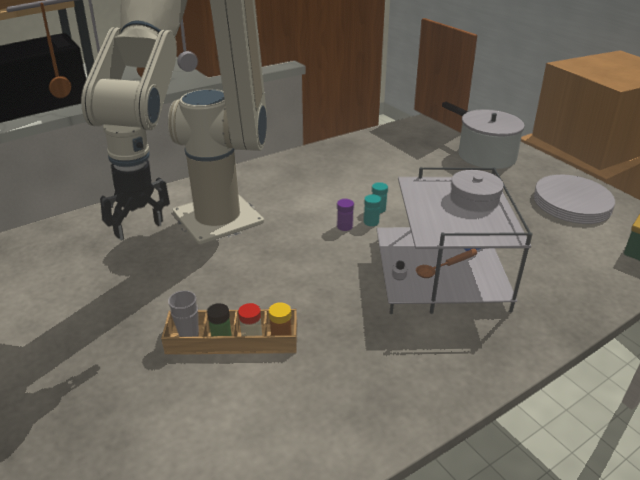

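```bash
python3 -c "
from plant import manip,sense
print(sense()['time'],sense()['contact_force']); print(manip.finish_job())"
```

```text
57.65 [-0.77389681 -0.11637817 -0.11403258]
the job is handed in; nothing more can be done
None
```

I handed the job in at 57.65 s. The three jars are in their cells: black in cell 1, red in cell 2 and yellow in cell 3. The loose cup is nested in the caddy's cup.

**Nesting trouble:** the cup jammed about 4 mm short of full depth. Two tries at pressing down on its rim did not seat it. When I regripped it to free it, the caddy cup came up about 7–8 mm with it before I set both down again. I seated the cup by rocking and twisting it under about 10–27 N, and the pair shifted a few millimetres inside the end cell.

**Last checks:**
- **Cups:** the scene picture after release shows the rims about 28 mm apart, measured to about 1 mm. That matches full nesting, and both cups look upright in their cell. In the top view the rims look about the right distance apart, but I judged that by eye.
- **Jars:** all three stand upright in their cells.
- **Bystanders:** the tin, weight and spoon look where they were in the scene picture, as do the purple and turquoise jars. The scoop was out of sight in that picture, so I didn't check it.
- **Robot:** the gripper was clear of everything, with wrist force near zero. The highest force I read was about 27 N, but I only had readings at the end of each move.

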